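Pin the profile templates to the copying bed and lock it

ROBOT

A 7-joint arm with a two-finger parallel gripper is mounted at the origin on the work surface. World frame = base frame: x ahead of the robot, y to its left, z up, the work surface at z = 0. Lengths are in m, angles in rad, forces in N, time in s.
With the tool pointing down it reaches from about 0.4 to 0.875 m from the base axis. Payload 6.5 kg.
Tool frame: the origin (TCP) lies on the mounting face of the last link; the fingertips stand 166 mm ahead of it and the grasp point (between the pads) lies 147 mm ahead of it; z points along the fingers, y is the direction in which the jaws open and shut (so a half turn about z gives the same grasp; the last joint's range is limited). The gripper opens to 88 mm and grips with 3 to 60 N. Pads are 18 mm wide; open, the fingers measure 123 mm over their backs; the gripper's body (75 mm by 187 mm) begins 45 mm behind the grasp point.
Start: joints at [-1.27, 0.536, -0.004, 1.538, 0.003, 1.067, -0.071], TCP at [0.233, 0.607, 0.405] pointing down, gripper open.
Joint ranges: [-2.7, 2.7], [-0.37, 2.16], [-1.27, 1.26], [0.24, 2.4], [-1.31, 4.45], [0.19, 1.91], [-2.76, 2.76]. Speed limits (rad/s): [2.39, 2.39, 3.14, 3.14, 3.14, 3.14, 3.14].

INTERFACE

Orientations are given as a rotation vector (axis times angle).
In Python, from station import * gives the robot as it stands.
- The arm moves only by the tool play_rows, never from a script. Its argument "moves" is a list of rows, each an object of numbers: "hand": the opening, from -1 (shut) to 1 (fully open), so that 0 is half open; "x", "y", "z": the shift along the tool's x, y, z in cm; "roll": the turn about the tool's z in degrees. In form: [{"hand": .., "x": .., "y": .., "z": .., "roll": ..}, ...]. A call has 1 to 5 rows; each row shifts and turns the commanded pose from where the row before left it, along the tool's axes as they then stand; what a row does not reach is not made up. A row lasts 1/10 s, in which the tool goes at most 50 mm and 8.59 degrees, less where a joint would pass 70% of its speed; a pose out of reach is approached as far as the arm can. A call is refused whole if a number of a shift passes 5 or a number of a turn 8.59, either way. A call with a gripper value outside its range is refused whole. The fingers move at their own pace and stop on an object; the grip force is fixed at half the most. Time passes only in rows, so rows that do not move let the fingers close. It gives the time, the measured TCP pose, the force and the opening at its end, in the units of the state.
- get_state(): the state, without advancing time (a new reading comes with each control period).
- grab_frame(name): name is "scene" or "top"; returns the picture (480x640x3 uint8, red, green, blue); there is no depth.
- get_calibration(name): a dict with "mtx" (3x3 intrinsics, pixels), "cam_to_world" (4x4, takes a point from camera to world coordinates). Camera axes: x right, y down, z forward; pixel columns grow to the right and rows downward; lengths in m; the calibration is good to about 2 mm. A picture is of the moment at which its call begins. get_calibration takes no time and is no camera call.
- sign_off(): hands the job in, once; it reports no verdict.
The state is a dict: "t": time; "joint_positions": joint angles; "dq": joint speeds; "joint_torque": joint torques, N m; "ee_pos": TCP position; "eef_rot": TCP orientation; "ft_force": force on the tool from outside, world axes, zero at the start; "wrist_torque": the same for the moment, N m; "finger_gap": finger opening in m.
Only numpy, scipy, OpenCV 4.12 (cv2) and the standard library are available. Lean on these libraries where they do the work, as an engineer would, in place of code of your own. Each camera call takes 0.05 s, during which the arm holds its last target.

TASK

Set up the lathe's copying bed: lay every plywood template on the seat of its own colour, painted end at the coloured mark and lying straight, so that its hole is over the bed's hole, and push a locating pin fully home through both (any of the pins will do). When all the templates that are there are pinned, use the key to turn the slotted cam lock a quarter turn clockwise to its stop, then put the key back in its slot in the wooden block. Do not knock over the turned vase.

Things in the scene. Friction and masses are not known exactly. Their poses are not given: they have to be found in the camera images.
- tmpl_red_mid (a point): Profile template of 18 mm plywood with red paint on one end, 140 x 44 x 18 mm, lying flat; this point is its centre, half-way up. Its x axis runs along its length; the painted end is at -x. From x = -70 to +20 mm its sides are parallel, 44 mm apart; beyond, it is narrower (a neck and a round bead). A 14 mm hole goes through at x = -45, y = 0. About 90 g. May be absent (None).
- tmpl_blue_mid (a point): Profile template of 18 mm plywood with blue paint on one end, 140 x 44 x 18 mm, lying flat; this point is its centre, half-way up. Its x axis runs along its length; the painted end is at -x. From x = -70 to +20 mm its sides are parallel, 44 mm apart; beyond, it is narrower (two small beads and a collar). A 14 mm hole goes through at x = -45, y = 0. About 90 g. May be absent (None).
- tmpl_yellow_mid (a point): Profile template of 18 mm plywood with yellow paint on one end, 140 x 44 x 18 mm, lying flat; this point is its centre, half-way up. Its x axis runs along its length; the painted end is at -x. From x = -70 to +20 mm its sides are parallel, 44 mm apart; beyond, it is narrower (a two-step taper). A 14 mm hole goes through at x = -45, y = 0. About 90 g. May be absent (None).
- seat_red (a point): Mouth of the 14 mm hole of the red seat in the top of the fixed aluminium bed (150 x 360 mm, top 34 mm above the table; holes go through). Axes are the bed's: the red mark is on its front edge, 22 mm off at -x; a template lies along x, painted end to -x, hole over this hole, so its centre is 45 mm off at +x. Seats are 90 mm apart in y. A guide rod (top 53 mm, end blocks 62 mm high) is 150 mm off at +x.
- seat_blue (a point): Mouth of the 14 mm hole of the blue seat in the top of the fixed aluminium bed (150 x 360 mm, top 34 mm above the table; holes go through). Axes are the bed's: the blue mark is on its front edge, 22 mm off at -x; a template lies along x, painted end to -x, hole over this hole, so its centre is 45 mm off at +x. Seats are 90 mm apart in y. A guide rod (top 53 mm, end blocks 62 mm high) is 150 mm off at +x.
- seat_yellow (a point): Mouth of the 14 mm hole of the yellow seat in the top of the fixed aluminium bed (150 x 360 mm, top 34 mm above the table; holes go through). Axes are the bed's: the yellow mark is on its front edge, 22 mm off at -x; a template lies along x, painted end to -x, hole over this hole, so its centre is 45 mm off at +x. Seats are 90 mm apart in y. A guide rod (top 53 mm, end blocks 62 mm high) is 150 mm off at +x.
- pin_a_mid (a point): One of three like locating pins, 82 mm long, 70 g; the point is half-way along, z to its head. From the foot: steel shank 46 mm long, 12 mm thick, nose tapered over 10 mm; flange 30 mm across, 5 mm thick; black grip 24 mm across, 31 mm high. Flange underside 5 mm above the point, top 41 mm above. Starts upright in the wooden block, flange on its top. Fully home, the flange lies on a template.
- pin_b_mid (a point): One of three like locating pins, 82 mm long, 70 g; the point is half-way along, z to its head. From the foot: steel shank 46 mm long, 12 mm thick, nose tapered over 10 mm; flange 30 mm across, 5 mm thick; black grip 24 mm across, 31 mm high. Flange underside 5 mm above the point, top 41 mm above. Starts upright in the wooden block, flange on its top. Fully home, the flange lies on a template.
- pin_c_mid (a point): One of three like locating pins, 82 mm long, 70 g; the point is half-way along, z to its head. From the foot: steel shank 46 mm long, 12 mm thick, nose tapered over 10 mm; flange 30 mm across, 5 mm thick; black grip 24 mm across, 31 mm high. Flange underside 5 mm above the point, top 41 mm above. Starts upright in the wooden block, flange on its top. Fully home, the flange lies on a template.
- key_mid (a point): Lock key, 82 mm tall, 100 g; the point is half-way up, z up. Starts upright in the wooden block's slot, blade down. Blade (lowest 30 mm) 32 mm wide along x, 5 mm thick along y; above it a steel shoulder 44 x 12 mm, 12 mm high; then the orange handle, 60 mm wide along x, 16 mm thick along y, from 1 to 41 mm above this point.
- key_tip (a point): Middle of the lower edge of the key's blade, 41 mm below the key's centre; same axes.
- key_home (a point): Mouth of the key's slot (36 x 8 mm, right through, long along x) in the top of the fixed dark wooden block (260 mm along x, 60 mm along y, 50 mm high). Stored, the key's shoulder rests here and its tip is 30 mm below. Axes are the block's; the pin holes are at x = -70, -130 and -190 mm from here.
- cam_slot (a point): Centre of the floor of the slot in the brass cam lock, on its upright axis; the cam (49 mm across) is let into the bed, its top flush, so the floor is 12 mm below the bed's top. The slot is 8 mm wide and runs right across the cam along this point's x axis, which turns with the cam.
- cam (a joint): Angle of the cam lock (rad): 0 to 0.25 at the start, open (slot about along the bed's x, to the black mark); pi/2 locked, at its stop (slot along the bed's y, to the green mark). Grows as the cam turns clockwise seen from above; friction of about 0.06 N m holds it where it is left. The key's blade is loose in the slot by about 0.1 rad either way.
- vase_center (a point): Finished turned wooden vase, 125 mm tall and 80 mm across, a bystander; this point is its centre.
Mind the look-alikes: they are no part of the job. What is shaped like the part that bears tmpl_red_mid but black or green is not meant. What is shaped like the part that bears pin_b_mid but orange is not meant.

How it is judged:
By the outcome, as a careful person would: the job done as asked, in the order asked, and still so for the second after the job is handed in, with the robot touching nothing.
Of tmpl_red, tmpl_blue, tmpl_yellow only 2 to 3 are there at a start; the rules pass over those that are not, and their reading is None.
At some moment in a run one of tmpl_red, tmpl_blue, tmpl_yellow may be knocked a few centimetres aside while the robot is not near it.
It also fails if it takes over 210 s, if anything falls off the work surface, if the arm or the gripper's body presses on something with over 40 N, if the wrist force passes 120 N, or if a joint passes its speed limit or range.

## Working session

There is one attempt and no reset: what is moved stays moved. The work goes in short steps, Python scripts to look and compute and a tool call to move; the robot and the scene stay as the last step left them, time stands still between calls to the robot, and variables do not carry over. Pictures are saved under pics/ and viewed, and the job is handed in when it is done.

Besides the shell and the picture viewer there is one more tool, called after "Emit:" as name(argument=value, ...) on one line, values as JSON. play_rows: Moves the arm, as the interface text tells. Its arguments: {"type":"object","properties":{"moves":{"type":"array"}},"required":["moves"]}

```bash
ls; mkdir -p pics
python3 - <<'E'
from station import *
import cv2
print(get_state())
for n in("scene","top"):
    f=grab_frame(n); cv2.imwrite(f"pics/{n}0.png",f[:,:,::-1]); c=get_calibration(n); print(n,c)
E
```

```text
pics
{'t': 0.0, 'joint_positions': array([-1.27023269,  0.53716603, -0.00442069,  1.53882797,  0.00258494,
        1.0673093 , -0.0711686 ]), 'dq': array([ 0.00265578,  0.00124306,  0.00072969, -0.00034212,  0.00031922,
        0.000955  ,  0.00150049]), 'joint_torque': array([-5.29654644e-04, -5.70989370e+01,  9.90522020e-01, -2.51598841e+01,
       -5.62485179e-02,  1.80591352e-02,  1.65861888e-04]), 'ee_pos': array([0.23297647, 0.60647373, 0.4038567 ]), 'eef_rot': array([-5.72728000e-01, -3.08875065e+00,  2.66109100e-03]), 'ft_force': array([ 0.47732202,  0.80367768, -0.61821251]), 'wrist_torque': array([0.03770216, 0.01314615, 0.05908625]), 'finger_gap': 0.08790240296302952}
scene {'mtx': array([[457.11195991,   0.        , 315.74014377],
       [  0.        , 457.11195991, 241.94128227],
       [  0.        ,   0.        ,   1.        ]]), 'cam_to_world': array([[ 0.52770783,  0.60052884, -0.60074085,  1.04518517],
       [ 0.84925045, -0.38737855,  0.35876389, -0.38561571],
       [-0.01726606, -0.69950195, -0.71442208,  0.7866259 ],
       [ 0.        ,  0.        ,  0.        ,  1.        ]])}
top {'mtx': array([[535.85841134,   0.        , 325.64616028],
       [  0.        , 535.85841134, 250.87318991],
       [  0.        ,   0.        ,   1.        ]]), 'cam_to_world': array([[ 0.02830982, -0.99687153,  0.07379498,  0.3641672 ],
       [-0.99946016, -0.02699736,  0.01872263, -0.02710545],
       [-0.01667179, -0.07428518, -0.99709767,  1.28327981],
       [ 0.        ,  0.        ,  0.        ,  1.        ]])}
```

View pics/scene0.png

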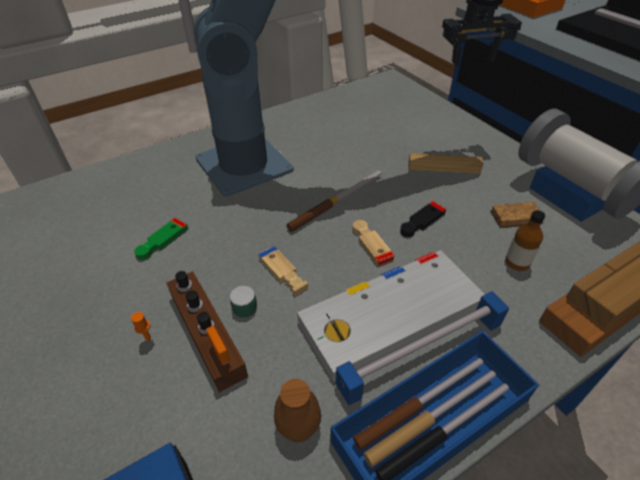

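View pics/top0.png

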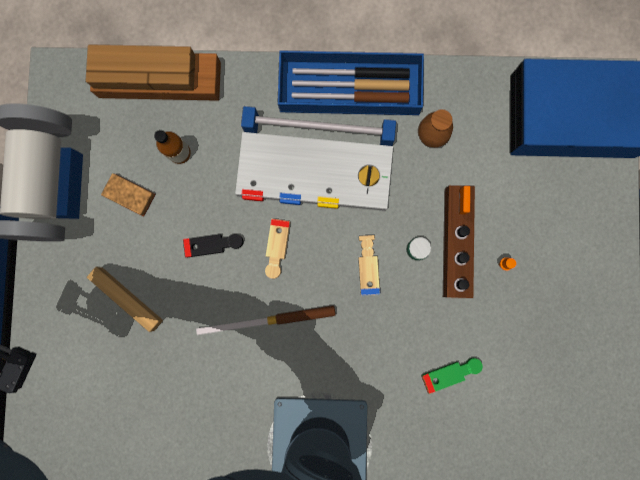

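Pictures: red template near (277,248) and blue near (369,265) in top; the yellow one is not visible; bed, block with 3 pins and the orange key at (467,199); vase (435,128). Now measuring.

```bash
cat > h.py <<'E'
from station import *
import cv2, numpy as np
C={n:get_calibration(n) for n in("scene","top")}
def ray(n,u,v):
    K=C[n]["mtx"];T=C[n]["cam_to_world"]
    d=T[:3,:3]@np.array([(u-K[0,2])/K[0,0],(v-K[1,2])/K[1,1],1.]); return T[:3,3],d
def onz(n,u,v,z):
    o,d=ray(n,u,v); return o+d*(z-o[2])/d[2]
def proj(n,p):
    K=C[n]["mtx"];T=C[n]["cam_to_world"]; q=K@(T[:3,:3].T@(np.asarray(p)-T[:3,3])); return q[:2]/q[2]
def tri(u1,v1,u2,v2): # scene, top
    A=[];b=[]
    for n,u,v in(("scene",u1,v1),("top",u2,v2)):
        o,d=ray(n,u,v); d=d/np.linalg.norm(d); P=np.eye(3)-np.outer(d,d); A.append(P); b.append(P@o)
    return np.linalg.lstsq(np.vstack(A),np.hstack(b),rcond=None)[0]
def crop(img,name,x,y,w,h,s):
    cv2.imwrite(f"pics/{name}.png",cv2.resize(img[y:y+h,x:x+w,::-1],None,fx=s,fy=s,interpolation=cv2.INTER_CUBIC))
E
python3 - <<'E'
import cv2
a=cv2.imread("pics/top0.png")[:,:,::-1]; b=cv2.imread("pics/scene0.png")[:,:,::-1]
from h import crop
crop(a,"t_bed",225,100,180,120,4.4)
crop(a,"t_tm",170,205,230,110,3.4)
crop(a,"t_blk",400,170,130,140,4.2)
crop(b,"s_blk",120,250,200,150,4)
crop(b,"s_bed",280,210,240,190,3.1)
E
```

```text
(no output)
```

View pics/t_bed.png

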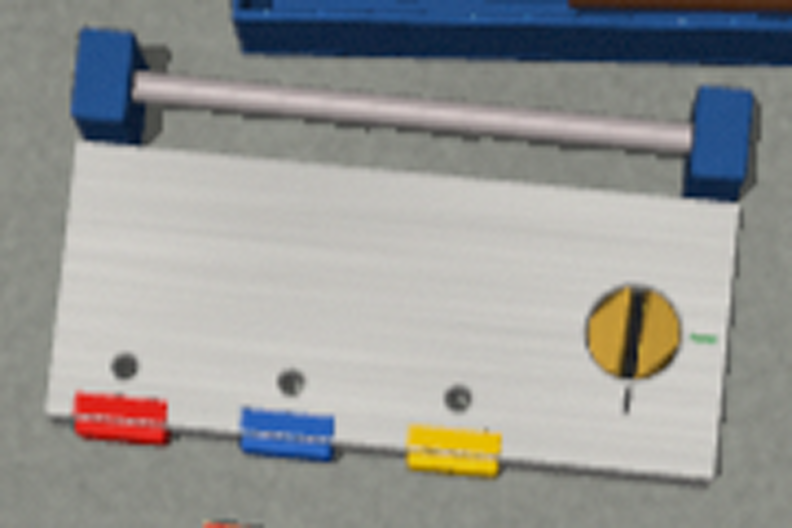

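View pics/t_tm.png

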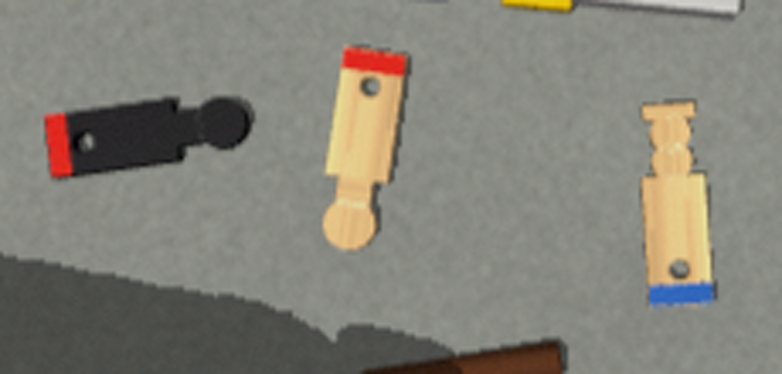

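View pics/t_blk.png

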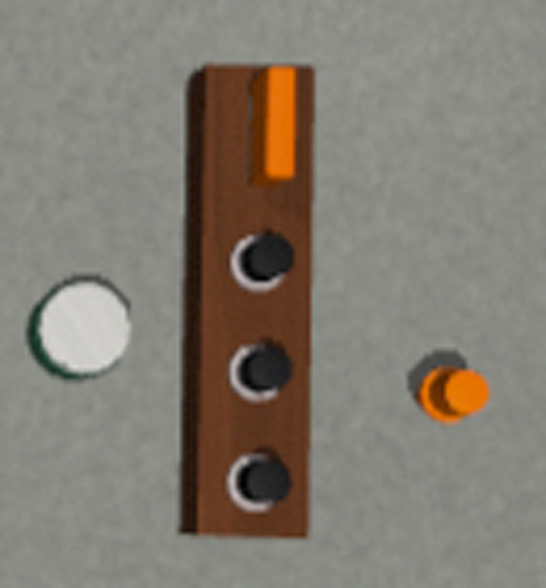

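View pics/s_blk.png

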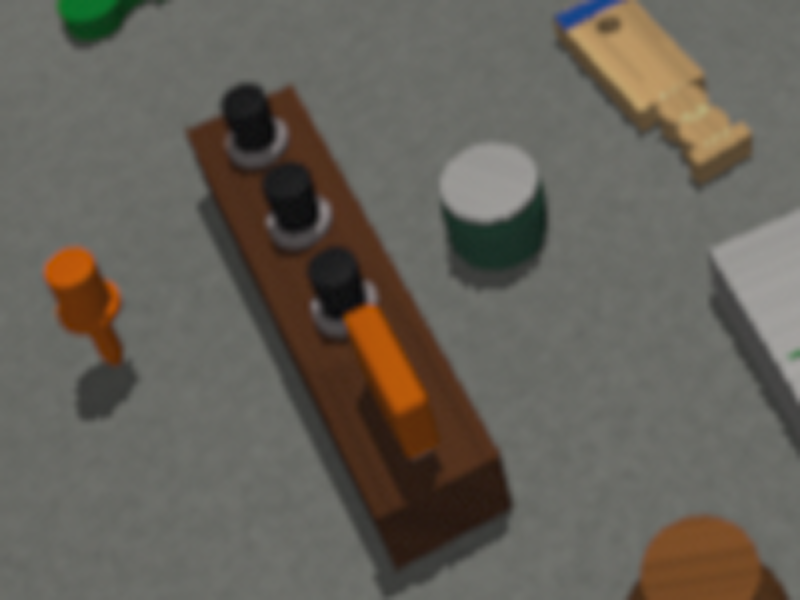

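View pics/s_bed.png

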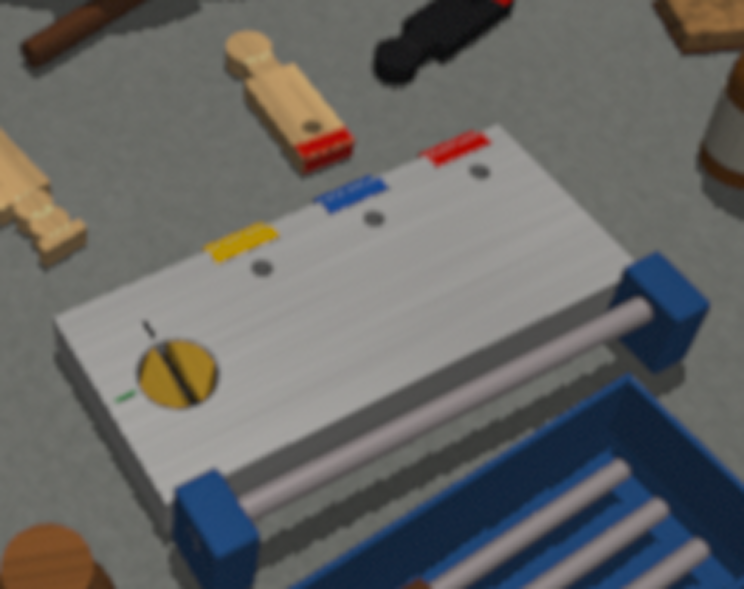

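```bash
cat >> h.py <<'E'
def centroid(img,x,y,r,fn):
    """weighted centroid, weight=fn(patch float RGB)"""
    p=img[y-r:y+r+1,x-r:x+r+1].astype(float); w=fn(p); yy,xx=np.mgrid[y-r:y+r+1,x-r:x+r+1]
    return (w*xx).sum()/w.sum(),(w*yy).sum()/w.sum(),w.sum()
def dark(p):
    g=p.mean(2); bg=np.median(g); lo=g.min(); w=np.clip((bg-g)/(bg-lo),0,1); w[w<.25]=0; return w
E
python3 - <<'E'
from h import *
a=cv2.imread("pics/top0.png")[:,:,::-1]; b=cv2.imread("pics/scene0.png")[:,:,::-1]
def cr(X,Y,x0,y0,s): return x0+(X+.5)/s-.5,y0+(Y+.5)/s-.5
H={}
for n,T,S in(("red",(124,366),(480,171)),("blue",(291,382),(374,218)),("yellow",(458,398),(262,268))):
    t=cr(*T,225,100,4.4); s=cr(*S,280,210,3.1)
    tc=centroid(a,*np.round(t).astype(int),5,dark); sc=centroid(b,*np.round(s).astype(int),5,dark)
    P=onz("top",*tc[:2],.034);Q=onz("scene",*sc[:2],.034)
    print(n,np.round(tc,1),np.round(sc,1),P.round(4),Q.round(4),tri(*sc[:2],*tc[:2]).round(4)); H[n]=(P+Q)/2
v=H["yellow"]-H["red"]; print("seat spacing",np.linalg.norm(v),np.degrees(np.arctan2(v[1],v[0])), np.linalg.norm(H["blue"]-H["red"]))
# gold cam
def gold(im):
    h=cv2.cvtColor(np.ascontiguousarray(im),cv2.COLOR_RGB2HSV); return cv2.inRange(h,(15,100,60),(32,255,255))
for n,im,(x0,x1,y0,y1) in(("top",a,(350,385,155,195)),("scene",b,(310,360,310,350))):
    m=gold(im); k=np.zeros_like(m); k[y0:y1,x0:x1]=m[y0:y1,x0:x1]
    pts=cv2.findNonZero(k); hull=cv2.convexHull(pts); M=cv2.moments(hull); e=cv2.fitEllipse(hull)
    u,vv=M['m10']/M['m00'],M['m01']/M['m00']; print("cam",n,u,vv,e,onz(n,u,vv,.034).round(4))
# templates: cues
def hsv(im): return cv2.cvtColor(np.ascontiguousarray(im),cv2.COLOR_RGB2HSV)
for n,(x,y),(sx,sy) in(("red",(370,86),(313,126)),("blue",(680,268),(0,0))):
    t=cr(x,y,170,205,3.4); tc=centroid(a,*np.round(t).astype(int),4,dark); print(n,"hole top",tc,onz("top",*tc[:2],.018).round(4))
# template rects: wide part by minAreaRect corners
for n,c in(("red",[(347,47),(408,54),(388,184),(327,177)]),("blue",[(650,304),(714,299),(704,175),(643,178)])):
    P=np.array([onz("top",*cr(X,Y,170,205,3.4),.018) for X,Y in c]); print(n,P.round(4).tolist())
    print([round(float(np.linalg.norm(P[i]-P[(i+1)%4])),4) for i in range(4)])
E
```

```text
red [252.9 182.9  24.7] [434.2 264.9  20.2] [0.6131 0.173  0.034 ] [0.6122 0.1728 0.034 ] [0.6127 0.1726 0.0348]
blue [290.5 186.5  22.6] [400. 280.  23.] [0.6068 0.0836 0.034 ] [0.6053 0.0831 0.034 ] [0.6062 0.083  0.0351]
yellow [328.6 190.2  23.4] [364.1 296.2  24.4] [ 0.6003 -0.0064  0.034 ] [ 0.5992 -0.0065  0.034 ] [ 0.5999 -0.0067  0.035 ]
seat spacing 0.17983467084378588 -94.1164964269427 0.0898026959089058
cam top 368.5781664016958 175.26921038685745 ((368.6133117675781, 175.2814483642578), (20.198997497558594, 20.791091918945312), 32.8003044128418) [ 0.6382 -0.0999  0.034 ]
cam scene 336.8281053952321 330.31283981597653 ((336.8330383300781, 330.35369873046875), (21.299306869506836, 24.526382446289062), 85.83650207519531) [ 0.6378 -0.0997  0.034 ]
red hole top (np.float64(277.8066788416384), np.float64(229.89773023741193), np.float64(14.464150943396229)) [0.5047 0.1118 0.018 ]
blue hole top (np.float64(369.38343108504404), np.float64(284.40273704789837), np.float64(14.614285714285714)) [ 0.3815 -0.1085  0.018 ]
red [[0.5317, 0.1273, 0.018], [0.5279, 0.0844, 0.018], [0.4364, 0.0953, 0.018], [0.4401, 0.138, 0.018]]
[0.0431, 0.0922, 0.0429, 0.0922]
blue [[0.3583, -0.0889, 0.018], [0.363, -0.133, 0.018], [0.4487, -0.1243, 0.018], [0.4454, -0.082, 0.018]]
[0.0444, 0.0861, 0.0424, 0.0874]
```

Run:
```python
from h import *
def cr(X,Y,x0,y0,s): return x0+(X+.5)/s-.5,y0+(Y+.5)/s-.5
T=[(208,66),(313,66),(308,537),(197,533)]; S=[(378,515),(499,458),(292,87),(188,130)]
P=np.array([onz("top",*cr(*c,400,170,4.2),.05) for c in T]);print(P.round(4).tolist(),P.mean(0).round(4),[np.linalg.norm(P[i]-P[(i+1)%4]).round(4) for i in range(4)])
Q=np.array([onz("scene",*cr(*c,120,250,4),.05) for c in S]);print(Q.round(4).tolist(),Q.mean(0).round(4),[np.linalg.norm(Q[i]-Q[(i+1)%4]).round(4) for i in range(4)])
tp=[(268,257),(267,367),(265,480)]; sp=[(334,265),(289,181),(246,100)]
for t,s in zip(tp,sp):
    a=onz("top",*cr(*t,400,170,4.2),.086); b=onz("scene",*cr(*s,120,250,4),.086); print("pin",a.round(4),b.round(4),tri(*cr(*s,120,250,4),*cr(*t,400,170,4.2)).round(4))
# key top rect z=.102
kt=[(271,67),(297,67),(293,180),(268,178)]; ks=[(348,314),(373,303),(434,394),(410,410)]
a=np.array([onz("top",*cr(*c,400,170,4.2),.102) for c in kt]); b=np.array([onz("scene",*cr(*c,120,250,4),.102) for c in ks])
print("key",a.round(4).tolist(),a.mean(0).round(4),b.round(4).tolist(),b.mean(0).round(4))
v=proj("top",(0.6,-.4,0));
```

```text
[[0.6156, -0.2861, 0.05], [0.6171, -0.3439, 0.05], [0.3579, -0.3432, 0.05], [0.3584, -0.2831, 0.05]] [ 0.4872 -0.3141  0.05  ] [np.float64(0.0577), np.float64(0.2592), np.float64(0.0601), np.float64(0.2573)]
[[0.6135, -0.3421, 0.05], [0.6168, -0.2851, 0.05], [0.358, -0.2831, 0.05], [0.3566, -0.34, 0.05]] [ 0.4862 -0.3126  0.05  ] [np.float64(0.0571), np.float64(0.2589), np.float64(0.057), np.float64(0.2569)]
pin [ 0.5061 -0.3116  0.086 ] [ 0.506  -0.3117  0.086 ] [ 0.5061 -0.3116  0.0861]
pin [ 0.4474 -0.3116  0.086 ] [ 0.4478 -0.3114  0.086 ] [ 0.4475 -0.3115  0.0857]
pin [ 0.3875 -0.3111  0.086 ] [ 0.3871 -0.3109  0.086 ] [ 0.3875 -0.311   0.0864]
key [[0.6053, -0.3084, 0.102], [0.6057, -0.3221, 0.102], [0.5454, -0.3205, 0.102], [0.5461, -0.3074, 0.102]] [ 0.5756 -0.3146  0.102 ] [[0.5465, -0.3181, 0.102], [0.5471, -0.3064, 0.102], [0.6045, -0.3025, 0.102], [0.6061, -0.3144, 0.102]] [ 0.576  -0.3104  0.102 ]
```

```bash
cat >> h.py <<'E'
from scipy.spatial.transform import Rotation as Rn
def plan(x,y,ztip,azy,lift=None):
    """fingertip target (x,y,ztip), tool-y azimuth deg; prints roll then shifts (cm) in tool frame after roll"""
    s=get_state(); p=s["ee_pos"]; M=Rn.from_rotvec(s["eef_rot"]).as_matrix()
    az=np.degrees(np.arctan2(M[1,1],M[0,1])); roll=-((azy-az+180)%360-180)
    M2=M@Rn.from_rotvec([0,0,np.radians(roll)]).as_matrix()
    # fingertip position target -> TCP
    tgt=np.array([x,y,ztip])-0.166*M2[:,2]
    d=M2.T@(tgt-p)*100
    print("t %.2f tip"%s["t"],(p+.166*M[:,2]).round(4),"az %.2f tilt"%az,M[:2,2].round(4),"gap %.4f"%s["finger_gap"],"F",s["ft_force"].round(1),"q7 %.2f"%s["joint_positions"][6])
    print("  roll %.2f (or flip %.2f)  xyz cm"%(roll,roll-np.sign(roll)*180),d.round(2))
E
python3 -c "
from h import *
plan(.4842,.112,.13,83.3)"
```

```text
t 0.10 tip [0.2329 0.6063 0.2379] az 68.99 tilt [-0.0004 -0.0014] gap 0.0881 F [ 0.5 -0.6  0.2] q7 -0.07
  roll -14.31 (or flip 165.69)  xyz cm [-30.73 -46.14  10.85]
```

Emit:
play_rows(moves=[{"hand": 1,"x": 0,"y": 0,"z": 0,"roll": -7.15},{"hand": 1,"x": 0,"y": 0,"z": 0,"roll": -7.15},{"hand": 1,"x": -2.5,"y": -3.8,"z": 0.9,"roll": 0},{"hand": 1,"x": -2.5,"y": -3.8,"z": 0.9,"roll": 0},{"hand": 1,"x": -2.5,"y": -3.8,"z": 0.9,"roll": 0}])

```text
t: 0.6
ee_pos: [0.2946, 0.4831, 0.377]
eef_rot: [-0.183, -3.136, 0.001]
ft_force: [0.5, 0.6, 0.1]
finger_gap: 0.0882
```

Emit:
play_rows(moves=[{"hand": 1,"x": -2.5,"y": -3.8,"z": 0.9,"roll": 0},{"hand": 1,"x": -2.5,"y": -3.8,"z": 0.9,"roll": 0},{"hand": 1,"x": -2.5,"y": -3.8,"z": 0.9,"roll": 0},{"hand": 1,"x": -2.5,"y": -3.8,"z": 0.9,"roll": 0},{"hand": 1,"x": -2.5,"y": -3.8,"z": 0.9,"roll": 0}])

```text
t: 1.1
ee_pos: [0.3966, 0.2796, 0.3323]
eef_rot: [-0.184, -3.136, 0.0]
ft_force: [0.3, -0.1, 0.7]
finger_gap: 0.0878
```

Emit:
play_rows(moves=[{"hand": 1,"x": -2.5,"y": -3.8,"z": 0.9,"roll": 0},{"hand": 1,"x": -2.5,"y": -3.8,"z": 0.9,"roll": 0},{"hand": 1,"x": 0,"y": 0,"z": 0,"roll": 0},{"hand": 1,"x": 0,"y": 0,"z": 0,"roll": 0}])

```text
t: 1.5
ee_pos: [0.4372, 0.1993, 0.3144]
eef_rot: [-0.188, -3.135, 0.001]
ft_force: [-1.5, -0.1, -0.1]
finger_gap: 0.0881
```

```bash
python3 -c "
from h import *
plan(.4842,.112,.13,83.3)
f=grab_frame('top'); cv2.imwrite('pics/top1.png',f[:,:,::-1])
crop(f,'t1',0,0,640,480,1.25)"
```

```text
t 1.50 tip [0.437  0.1992 0.1484] az 83.13 tilt [-0.0007 -0.0004] gap 0.0881 F [-1.5 -0.1 -0.1] q7 0.95
  roll -0.17 (or flip 179.83)  xyz cm [-5.7  -8.11  1.84]
```

View pics/t1.png

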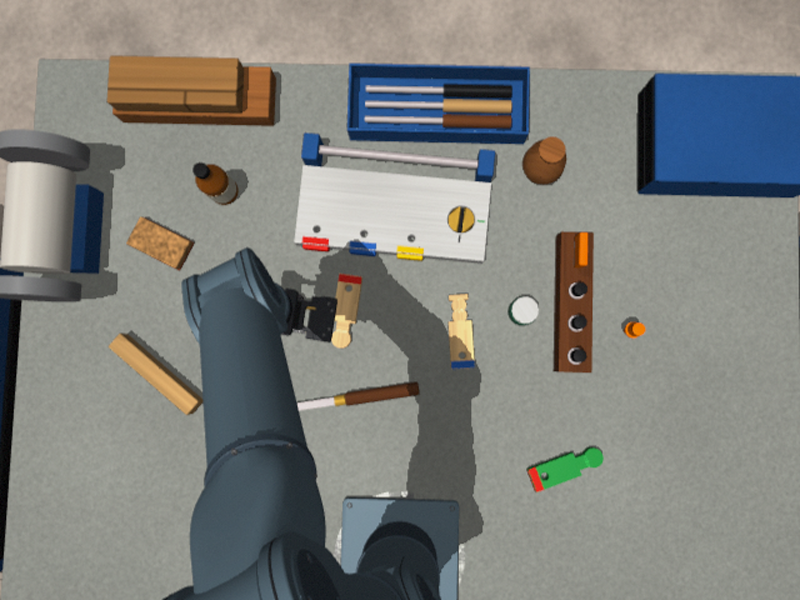

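The arm is approaching the red template (342,315 in this 1.25x picture). Nothing yellow lay where the arm had been, so the yellow template is absent.

Emit:
play_rows(moves=[{"hand": 1,"x": -1.9,"y": -2.7,"z": 0.6,"roll": 0},{"hand": 1,"x": -1.9,"y": -2.7,"z": 0.6,"roll": 0},{"hand": 1,"x": -1.9,"y": -2.7,"z": 0.6,"roll": 0},{"hand": 1,"x": 0,"y": 0,"z": 0,"roll": 0},{"hand": 1,"x": 0,"y": 0,"z": 0,"roll": 0}])

```text
t: 2.05
ee_pos: [0.4839, 0.1143, 0.2967]
eef_rot: [-0.182, -3.136, -0.001]
ft_force: [-0.3, 0.1, -0.2]
finger_gap: 0.0877
```

```bash
python3 -c "
from h import *
plan(.4842,.112,.004,83.3)
f=grab_frame('top'); cv2.imwrite('pics/top2.png',f[:,:,::-1])
g=grab_frame('scene'); cv2.imwrite('pics/scene2.png',g[:,:,::-1])
crop(g,'s2',280,160,200,150,4)"
```

```text
t 2.05 tip [0.4839 0.1144 0.1307] az 83.35 tilt [-0.0002  0.0007] gap 0.0877 F [-0.3  0.1 -0.2] q7 1.17
  roll 0.05 (or flip -179.95)  xyz cm [-0.07 -0.25 12.67]
```

View pics/s2.png

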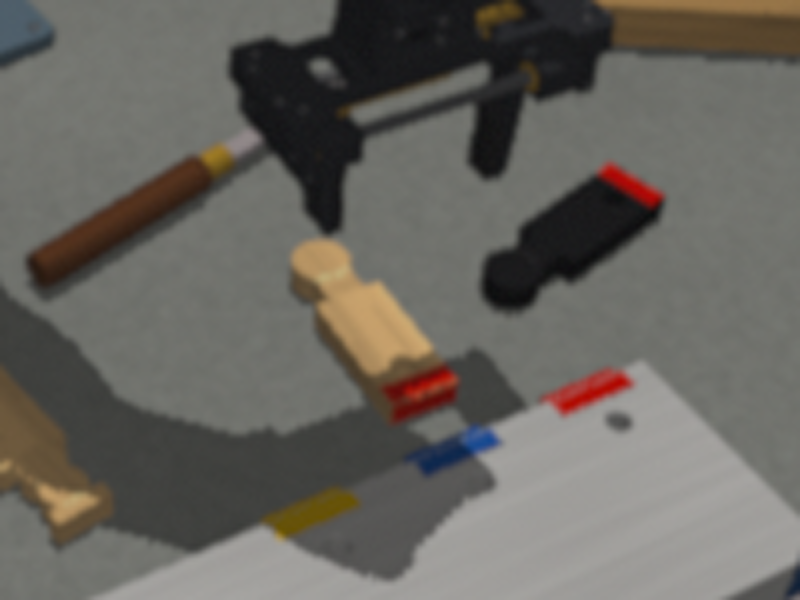

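The open jaws straddle the red template in line with its length. Going down.

Emit:
play_rows(moves=[{"hand": 1,"x": 0,"y": -0.25,"z": 4,"roll": 0},{"hand": 1,"x": -0.07,"y": 0,"z": 4,"roll": 0},{"hand": 1,"x": 0,"y": 0,"z": 3,"roll": 0},{"hand": 1,"x": 0,"y": 0,"z": 1.6,"roll": 0},{"hand": 1,"x": 0,"y": 0,"z": 0,"roll": 0}])

```text
t: 2.65
ee_pos: [0.4831, 0.1121, 0.169]
eef_rot: [-0.179, -3.133, 0.001]
ft_force: [-0.5, 0.2, 0.0]
finger_gap: 0.0881
```

Emit:
play_rows(moves=[{"hand": 1,"x": 0,"y": 0,"z": 0,"roll": 0},{"hand": -1,"x": 0,"y": 0,"z": 0,"roll": 0},{"hand": -1,"x": 0,"y": 0,"z": 0,"roll": 0},{"hand": -1,"x": 0,"y": 0,"z": 0,"roll": 0},{"hand": -1,"x": 0,"y": 0,"z": 0,"roll": 0}])

```text
t: 3.15
ee_pos: [0.4847, 0.1105, 0.1713]
eef_rot: [0.184, 3.135, 0.001]
ft_force: [-0.5, 0.2, 0.3]
finger_gap: 0.0582
```

Emit:
play_rows(moves=[{"hand": -1,"x": 0,"y": 0,"z": 0,"roll": 0},{"hand": -1,"x": 0,"y": 0,"z": 0,"roll": 0}])

```text
t: 3.35
ee_pos: [0.4846, 0.1105, 0.1709]
eef_rot: [0.184, 3.136, 0.0]
ft_force: [-0.5, -0.2, 3.6]
finger_gap: 0.0437
```

```bash
python3 -c "
from h import *
plan(.4842,.112,.004,83.3)"
```

```text
t 3.35 tip [0.4846 0.1106 0.0049] az 83.29 tilt [0.0003 0.0002] gap 0.0437 F [-0.5 -0.2  3.6] q7 1.19
  roll -0.01 (or flip 179.99)  xyz cm [0.06 0.14 0.09]
```

Gripped (43.7 mm). Lifting, then the half turn.

Emit:
play_rows(moves=[{"hand": -1,"x": 0,"y": 0,"z": 0,"roll": 0},{"hand": -1,"x": 0,"y": 0,"z": -1,"roll": 0},{"hand": -1,"x": 0,"y": 0,"z": -3,"roll": 0},{"hand": -1,"x": 0,"y": 0,"z": -4,"roll": 0},{"hand": -1,"x": 0,"y": 0,"z": -4,"roll": 4.4}])

```text
t: 3.85
ee_pos: [0.484, 0.1101, 0.2922]
eef_rot: [-0.306, -3.125, 0.001]
ft_force: [1.1, -1.1, -1.6]
finger_gap: 0.0435
```

Emit:
play_rows(moves=[{"hand": -1,"x": 0,"y": 0,"z": 0,"roll": 8.5},{"hand": -1,"x": 0,"y": 0,"z": 0,"roll": 8.5},{"hand": -1,"x": 0,"y": 0,"z": 0,"roll": 8.5},{"hand": -1,"x": 0,"y": 0,"z": 0,"roll": 8.5},{"hand": -1,"x": 0,"y": 0,"z": 0,"roll": 8.5}])

```text
t: 4.35
ee_pos: [0.4842, 0.1103, 0.2912]
eef_rot: [-1.425, -2.799, -0.0]
ft_force: [0.5, 0.4, -1.7]
finger_gap: 0.0437
```

Emit:
play_rows(moves=[{"hand": -1,"x": 0,"y": 0,"z": 0,"roll": 8.5},{"hand": -1,"x": 0,"y": 0,"z": 0,"roll": 8.5},{"hand": -1,"x": 0,"y": 0,"z": 0,"roll": 8.5},{"hand": -1,"x": 0,"y": 0,"z": 0,"roll": 8.5},{"hand": -1,"x": 0,"y": 0,"z": 0,"roll": 8.5}])

```text
t: 4.85
ee_pos: [0.4842, 0.1104, 0.2912]
eef_rot: [-2.343, -2.092, -0.0]
ft_force: [-0.5, 0.8, -0.2]
finger_gap: 0.0435
```

Emit:
play_rows(moves=[{"hand": -1,"x": 0,"y": 0,"z": 0,"roll": 8.5},{"hand": -1,"x": 0,"y": 0,"z": 0,"roll": 8.5},{"hand": -1,"x": 0,"y": 0,"z": 0,"roll": 8.5},{"hand": -1,"x": 0,"y": 0,"z": 0,"roll": 8.5},{"hand": -1,"x": 0,"y": 0,"z": 0,"roll": 8.5}])

```text
t: 5.35
ee_pos: [0.4842, 0.1105, 0.2911]
eef_rot: [-2.941, -1.101, 0.0]
ft_force: [-0.0, -0.1, -1.5]
finger_gap: 0.0436
```

Emit:
play_rows(moves=[{"hand": -1,"x": 0,"y": 0,"z": 0,"roll": 8.5},{"hand": -1,"x": 0,"y": 0,"z": 0,"roll": 8.5},{"hand": -1,"x": 0,"y": 0,"z": 0,"roll": 8.5},{"hand": -1,"x": 0,"y": 0,"z": 0,"roll": 8.5},{"hand": -1,"x": 0,"y": 0,"z": 0,"roll": 8.5}])

```text
t: 5.85
ee_pos: [0.4842, 0.1106, 0.2911]
eef_rot: [-3.14, 0.04, 0.001]
ft_force: [0.6, 1.1, -1.4]
finger_gap: 0.0436
```

```bash
python3 -c "
from h import *
plan(.6327,.1715,.065,-94.1)"
```

```text
t 5.85 tip [0.4841 0.1108 0.1251] az -91.46 tilt [-0.0006  0.0013] gap 0.0436 F [ 0.6  1.1 -1.4] q7 -1.30
  roll 2.64 (or flip -177.36)  xyz cm [14.39 -7.11  6.01]
```

Emit:
play_rows(moves=[{"hand": -1,"x": 0,"y": 0,"z": 0,"roll": 2.65},{"hand": -1,"x": 3.6,"y": -1.8,"z": 0,"roll": 0},{"hand": -1,"x": 3.6,"y": -1.8,"z": 0,"roll": 0},{"hand": -1,"x": 3.6,"y": -1.8,"z": 1,"roll": 0},{"hand": -1,"x": 3.6,"y": -1.7,"z": 3,"roll": 0}])

```text
t: 6.35
ee_pos: [0.6353, 0.1732, 0.253]
eef_rot: [-3.137, 0.102, -0.007]
ft_force: [0.4, 0.6, -0.3]
finger_gap: 0.0438
```

Emit:
play_rows(moves=[{"hand": -1,"x": 0,"y": 0,"z": 2,"roll": 0},{"hand": -1,"x": 0,"y": 0,"z": 0,"roll": 0},{"hand": -1,"x": 0,"y": 0,"z": 0,"roll": 0}])

```text
t: 6.65
ee_pos: [0.632, 0.171, 0.231]
eef_rot: [3.139, -0.105, -0.002]
ft_force: [0.8, -0.5, 0.2]
finger_gap: 0.0437
```

```bash
python3 -c "
from h import *
plan(.6327,.1715,.037,-94.1)
f=grab_frame('top'); cv2.imwrite('pics/top3.png',f[:,:,::-1])
g=grab_frame('scene'); cv2.imwrite('pics/scene3.png',g[:,:,::-1])
crop(f,'t3',200,110,160,120,5)
crop(g,'s3',330,190,160,120,5)"
```

```text
t 6.65 tip [0.6318 0.171  0.065 ] az -93.83 tilt [-0.0015 -0.0004] gap 0.0437 F [ 0.8 -0.5  0.2] q7 -1.40
  roll 0.27 (or flip -179.73)  xyz cm [ 0.09 -0.06  2.8 ]
```

View pics/s3.png

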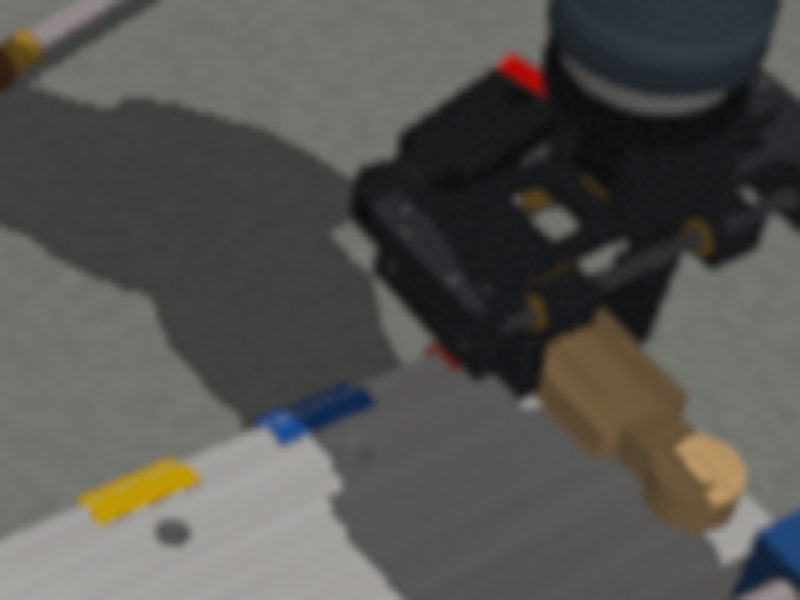

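View pics/t3.png

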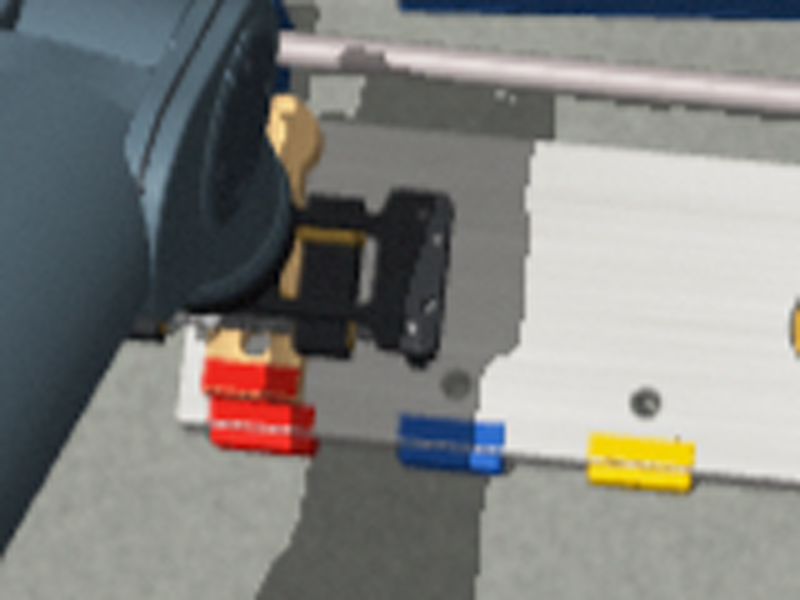

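```bash
python3 -c "
from h import *
s=5
c=lambda X,Y:(200+(X+.5)/s-.5,110+(Y+.5)/s-.5)
P=[onz('top',*c(*q),.079) for q in((203,390),(297,394),(210,357),(297,363))]
print(np.round(P,4)); m=(P[0]+P[1])/2; xd=np.array([.9974,-.0718,0]); print('hole est',m+.025*xd)
"
```

```text
[[0.5926 0.1944 0.079 ]
 [0.5919 0.1514 0.079 ]
 [0.6079 0.1918 0.079 ]
 [0.6062 0.1519 0.079 ]]
hole est [0.61718155 0.1710783  0.079     ]
```

Emit:
play_rows(moves=[{"hand": -1,"x": 0,"y": 0,"z": 1.2,"roll": 0.2},{"hand": -1,"x": 0,"y": 0,"z": 0.8,"roll": 0},{"hand": -1,"x": 0,"y": 0,"z": 0.4,"roll": 0},{"hand": -1,"x": 0,"y": 0,"z": 0,"roll": 0},{"hand": -1,"x": 0,"y": 0,"z": 0,"roll": 0}])

```text
t: 7.25
ee_pos: [0.6329, 0.1718, 0.2067]
eef_rot: [3.14, -0.109, -0.0]
ft_force: [-0.4, 0.4, -0.4]
finger_gap: 0.0438
```

```bash
python3 -c "
from h import *
plan(.6327,.1715,.039,-94.1)
f=grab_frame('top'); cv2.imwrite('pics/top4.png',f[:,:,::-1])
crop(f,'t4',230,160,60,50,12)"
```

```text
t 7.25 tip [0.6329 0.1718 0.0407] az -93.96 tilt [-0.     -0.0002] gap 0.0438 F [-0.4  0.4 -0.4] q7 -1.38
  roll 0.14 (or flip -179.86)  xyz cm [-0.02  0.03  0.17]
```

View pics/t4.png

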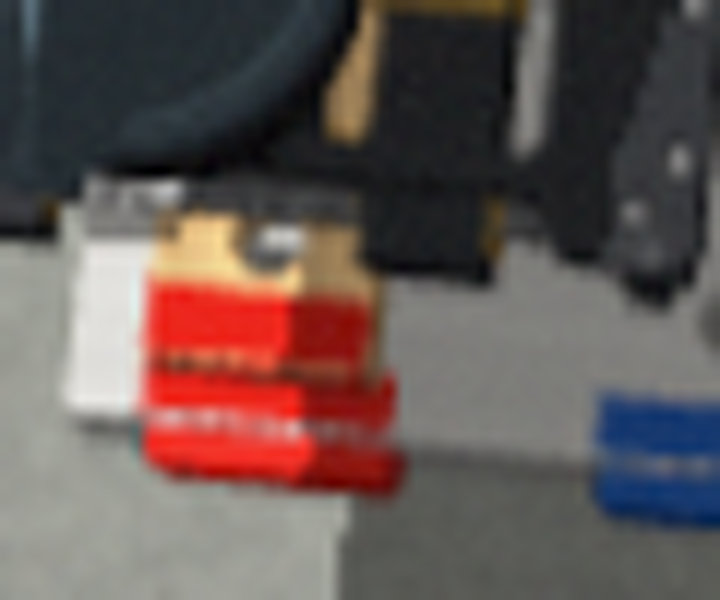

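```bash
python3 -c "
from h import *
s=12
c=lambda X,Y:(230+(X+.5)/s-.5,160+(Y+.5)/s-.5)
xd=np.array([.9974,-.0718,0])
P=[onz('top',*c(*q),.0535) for q in((150,350),(368,366),(268,242))]; print(np.round(P,4),'hole est',((P[0]+P[1])/2+.025*xd).round(4))
P=[onz('top',*c(*q),.0355) for q in((152,372),(385,388))]; print(np.round(P,4),'hole est bottom',((P[0]+P[1])/2+.025*xd).round(4))
"
```

```text
[[0.595  0.1947 0.0535]
 [0.5929 0.1522 0.0535]
 [0.6167 0.1725 0.0535]] hole est [0.6189 0.1716 0.0535]
[[0.594  0.1973 0.0355]
 [0.592  0.1513 0.0355]] hole est bottom [0.6179 0.1725 0.0355]
```

```bash
python3 -c "
from h import *
u=proj('top',(.6131,.173,.0535)); print(u,(u-[230,160]+.5)*12-.5)
for p in [(.0346,0,.0355)]: pass
xd=np.array([.9974,-.0718,0]);yd=np.array([.0718,.9974,0]);h=np.array([.6131,.173,0])
for z in(.0535,.0355):
  for sy in(1,-1):
    u=proj('top',h-.025*xd+sy*.022*yd+[0,0,z]); print(z,sy,(u-[230,160]+.5)*12-.5)
"
```

```text
[251.62111087 181.24619143] [264.95333049 260.45429712]
0.0535 1 [138.29691201 376.34622808]
0.0535 -1 [363.3379502  398.10444177]
0.0355 1 [154.22256669 393.35336064]
0.0355 -1 [376.08134872 414.81680403]
```

The seated-height picture shows the painted end's edge about 2 px (4.5 mm) too far in +x versus where it should be over the red seat; consistent with a ~2 mm camera/robot offset doubled by the half turn. Correcting.

Emit:
play_rows(moves=[{"hand": -1,"x": -0.45,"y": -0.06,"z": 0,"roll": 0},{"hand": -1,"x": 0,"y": 0,"z": 0,"roll": 0},{"hand": -1,"x": 0,"y": 0,"z": 0.15,"roll": 0},{"hand": -1,"x": 0,"y": 0,"z": 0,"roll": 0},{"hand": -1,"x": 0,"y": 0,"z": 0,"roll": 0}])

```text
t: 7.8
ee_pos: [0.6284, 0.1728, 0.2052]
eef_rot: [3.14, -0.109, 0.0]
ft_force: [-0.2, 0.7, -0.5]
finger_gap: 0.0438
```

```bash
python3 -c "
from h import *
plan(.6327,.1715,.039,-94.1)
f=grab_frame('top'); cv2.imwrite('pics/top5.png',f[:,:,::-1])
crop(f,'t5',230,160,60,50,12)"
```

```text
t 7.80 tip [0.6284 0.1728 0.0392] az -93.96 tilt [ 0. -0.] gap 0.0438 F [-0.2  0.7 -0.5] q7 -1.38
  roll 0.14 (or flip -179.86)  xyz cm [0.43 0.1  0.02]
```

View pics/t5.png

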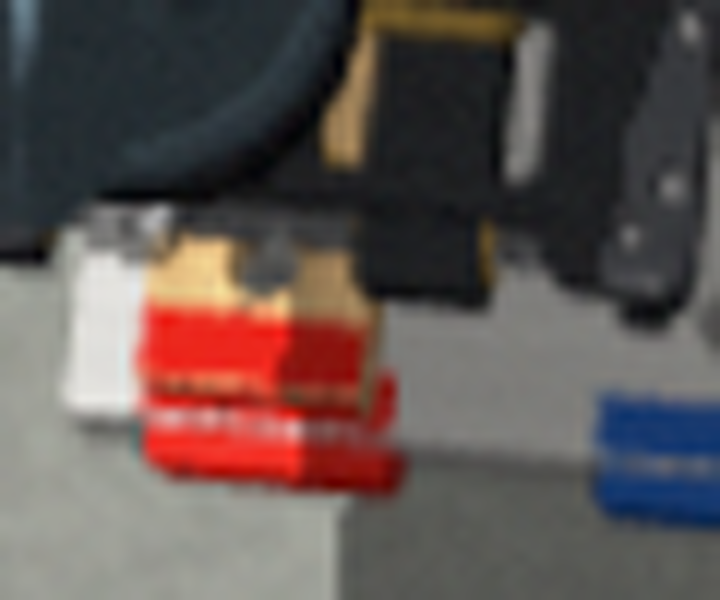

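The hole is now wholly dark (over the bed hole). Releasing and rising.

Emit:
play_rows(moves=[{"hand": 0.4,"x": 0,"y": 0,"z": 0,"roll": 0},{"hand": 0.4,"x": 0,"y": 0,"z": 0,"roll": 0},{"hand": 0.4,"x": 0,"y": 0,"z": 0,"roll": 0},{"hand": 0.4,"x": 0,"y": 0,"z": -1.5,"roll": 0},{"hand": 0.4,"x": 0,"y": 0,"z": -4,"roll": 0}])

```text
t: 8.35
ee_pos: [0.627, 0.1728, 0.2586]
eef_rot: [3.138, -0.109, -0.009]
ft_force: [0.7, 0.4, 0.4]
finger_gap: 0.0618
```

Emit:
play_rows(moves=[{"hand": 0.4,"x": 0,"y": 0,"z": -5,"roll": 0},{"hand": 0.4,"x": 0,"y": 4,"z": -2,"roll": 0},{"hand": 0.4,"x": 0,"y": 4,"z": 0,"roll": 0},{"hand": 0.4,"x": 0,"y": 4,"z": 0,"roll": 0},{"hand": 0.4,"x": 0,"y": 4,"z": 0,"roll": 0}])

```text
t: 8.85
ee_pos: [0.6171, 0.0116, 0.3318]
eef_rot: [-3.139, 0.109, -0.003]
ft_force: [0.5, -0.2, -1.0]
finger_gap: 0.0616
```

Emit:
play_rows(moves=[{"hand": 0.4,"x": 0,"y": 5,"z": 0,"roll": 0},{"hand": 0.4,"x": 0,"y": 5,"z": 0,"roll": 0},{"hand": 0.4,"x": 0,"y": 4,"z": 0,"roll": 0},{"hand": 0.4,"x": 0,"y": 0,"z": 0,"roll": 0}])

```text
t: 9.25
ee_pos: [0.6057, -0.1342, 0.3325]
eef_rot: [3.135, -0.125, 0.003]
ft_force: [0.7, -0.7, 0.4]
finger_gap: 0.0617
```

```bash
cat >> h.py <<'E'
def snap(k):
    f=grab_frame('top'); g=grab_frame('scene'); cv2.imwrite(f'pics/top{k}.png',f[:,:,::-1]); cv2.imwrite(f'pics/scene{k}.png',g[:,:,::-1]); return f,g
E
python3 -c "
from h import *
plan(.5061,-.3116,.12,-90.3)
f,g=snap(6)
crop(f,'t6',230,110,100,100,6)
crop(g,'s6',380,230,120,90,6)
crop(f,'t6f',0,0,640,480,1.25)"
```

```text
t 9.25 tip [ 0.606  -0.135   0.1665] az -94.56 tilt [ 0.0018 -0.0045] gap 0.0617 F [ 0.7 -0.7  0.4] q7 -0.99
  roll -4.26 (or flip 175.74)  xyz cm [-9.91 17.69  4.71]
```

View pics/t6.png

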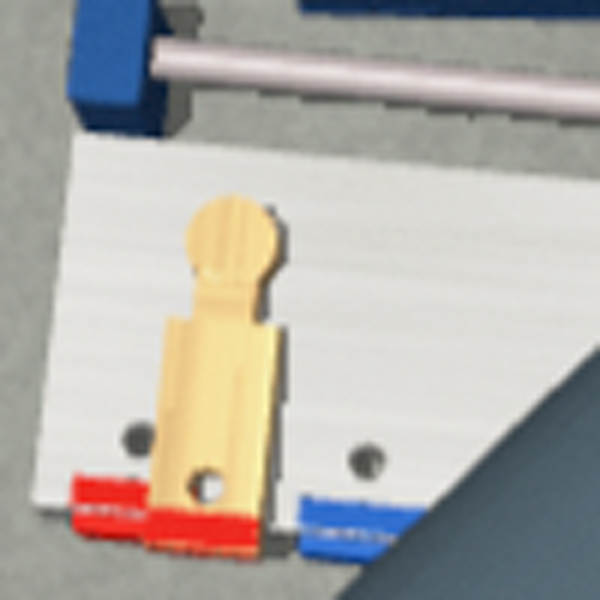

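View pics/s6.png

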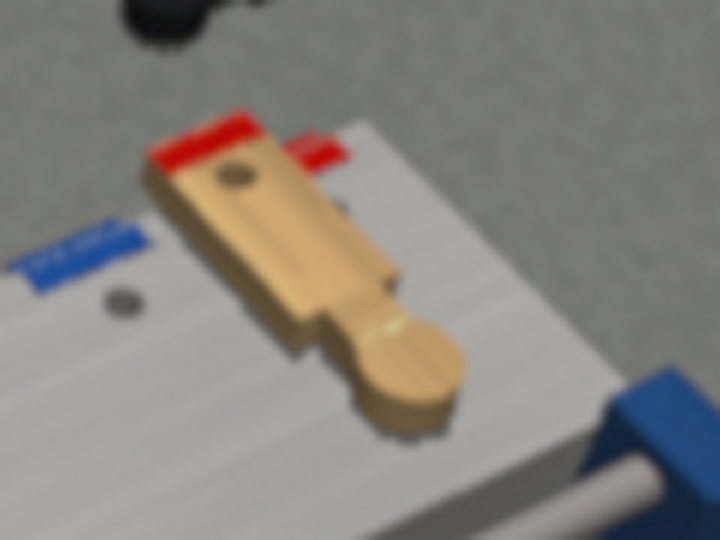

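View pics/t6f.png

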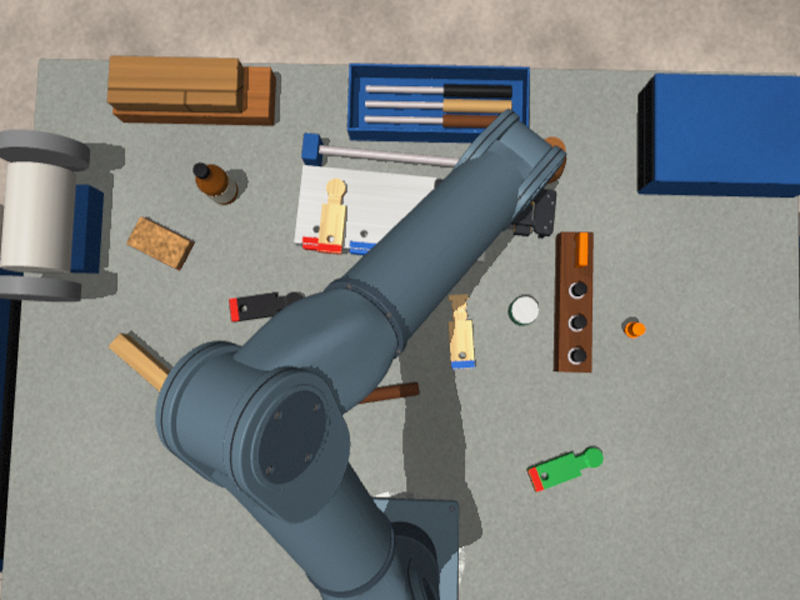

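The red template was knocked about 3 cm towards −y after release (the announced disturbance): it lies at top (264,178), hole (264.5,190.5). I'll re-measure and regrasp it.

```bash
python3 -c "
from h import *
c=lambda X,Y:(230+(X+.5)/6-.5,110+(Y+.5)/6-.5)
q=[(147,545-35+0),(262,518),(277,326),(168,318)]
P=np.array([onz('top',*c(*k),.052) for k in q]); print(P.round(4).tolist())
for a,b in((0,3),(1,2)): v=P[b]-P[a]; print(np.degrees(np.arctan2(v[1],v[0])))
print('hole top',onz('top',*c(207,486),.052))
s=lambda X,Y:(380+(X+.5)/6-.5,230+(Y+.5)/6-.5)
print('hole scene',onz('scene',*s(237,175),.052))
q=[(148,156),(248,112),(397,277),(297,345)]
Q=np.array([onz('scene',*s(*k),.052) for k in q]);print(Q.round(4).tolist())
for a,b in((0,3),(1,2)): v=Q[b]-Q[a]; print(np.degrees(np.arctan2(v[1],v[0])))
"
```

```text
[[0.5821, 0.1663, 0.052], [0.5801, 0.1215, 0.052], [0.6558, 0.1183, 0.052], [0.6579, 0.161, 0.052]]
-4.006519342712544
-2.3924846467808205
hole top [0.59212723 0.14331362 0.052     ]
hole scene [0.59164664 0.14410734 0.052     ]
[[0.5672, 0.1232, 0.052], [0.5699, 0.1682, 0.052], [0.6581, 0.159, 0.052], [0.6623, 0.1096, 0.052]]
-8.141923286825353
-5.9154827338989335
```

```bash
python3 -c "
from h import *
plan(.6097,.1433,.1665,-94.1)"
```

```text
t 9.35 tip [ 0.6076 -0.1277  0.1652] az -94.12 tilt [0.001  0.0001] gap 0.0615 F [-0.1  2.1 -0.5] q7 -0.99
  roll -0.02 (or flip 179.98)  xyz cm [ -1.73 -27.04  -0.12]
```

Emit:
play_rows(moves=[{"hand": 1,"x": -0.2,"y": -4,"z": 0,"roll": 0},{"hand": 1,"x": -0.3,"y": -4.7,"z": 0,"roll": 0},{"hand": 1,"x": -0.3,"y": -4.7,"z": 0,"roll": 0},{"hand": 1,"x": -0.3,"y": -4.7,"z": 0,"roll": 0},{"hand": 1,"x": -0.3,"y": -4.7,"z": 0,"roll": 0}])

```text
t: 9.85
ee_pos: [0.6089, 0.1063, 0.3307]
eef_rot: [-3.139, 0.103, -0.0]
ft_force: [0.8, 0.5, -0.5]
finger_gap: 0.0879
```

Emit:
play_rows(moves=[{"hand": 1,"x": -0.3,"y": -4.2,"z": 0,"roll": 0},{"hand": 1,"x": 0,"y": 0,"z": 0,"roll": 0},{"hand": 1,"x": 0,"y": 0,"z": 0,"roll": 0}])

```text
t: 10.15
ee_pos: [0.6088, 0.1472, 0.3302]
eef_rot: [-3.139, 0.1, 0.001]
ft_force: [0.3, 0.1, 0.0]
finger_gap: 0.0879
```

```bash
python3 -c "
from h import *
plan(.6097,.1433,.038,-94.1)"
```

```text
t 10.15 tip [0.6087 0.1473 0.1642] az -93.65 tilt [-0.0004  0.0006] gap 0.0879 F [0.3 0.1 0. ] q7 -1.42
  roll 0.45 (or flip -179.55)  xyz cm [ 0.13  0.4  12.62]
```

Emit:
play_rows(moves=[{"hand": 1,"x": 0.1,"y": 0.4,"z": 4,"roll": 0.4},{"hand": 1,"x": 0,"y": 0,"z": 4,"roll": 0},{"hand": 1,"x": 0,"y": 0,"z": 3,"roll": 0},{"hand": 1,"x": 0,"y": 0,"z": 1.5,"roll": 0},{"hand": 1,"x": 0,"y": 0,"z": 0,"roll": 0}])

```text
t: 10.65
ee_pos: [0.6094, 0.1392, 0.2039]
eef_rot: [3.138, -0.121, -0.004]
ft_force: [0.2, -0.6, -0.1]
finger_gap: 0.0881
```

Emit:
play_rows(moves=[{"hand": -1,"x": 0,"y": 0,"z": 0,"roll": 0},{"hand": -1,"x": 0,"y": 0,"z": 0,"roll": 0},{"hand": -1,"x": 0,"y": 0,"z": 0,"roll": 0},{"hand": -1,"x": 0,"y": 0,"z": 0,"roll": 0},{"hand": -1,"x": 0,"y": 0,"z": 0,"roll": 0}])

```text
t: 11.15
ee_pos: [0.6102, 0.1401, 0.2057]
eef_rot: [-3.139, 0.119, -0.001]
ft_force: [0.1, 0.3, -0.3]
finger_gap: 0.0501
```

Emit:
play_rows(moves=[{"hand": -1,"x": 0,"y": 0,"z": 0,"roll": 0},{"hand": -1,"x": 0,"y": 0,"z": 0,"roll": 0}])

```text
t: 11.35
ee_pos: [0.6102, 0.1402, 0.2056]
eef_rot: [-3.139, 0.119, -0.0]
ft_force: [-1.8, 0.7, 2.9]
finger_gap: 0.0434
```

```bash
python3 -c "
from h import *
plan(.6284,.1728,.045,-94.1)"
```

```text
t 11.35 tip [0.6103 0.1403 0.0396] az -94.35 tilt [0.0003 0.0006] gap 0.0434 F [-1.8  0.7  2.9] q7 -1.32
  roll -0.25 (or flip 179.75)  xyz cm [ 1.58 -3.37 -0.54]
```

Emit:
play_rows(moves=[{"hand": -1,"x": 0,"y": 0,"z": -0.8,"roll": 0},{"hand": -1,"x": 0.6,"y": -1.1,"z": 0,"roll": -0.25},{"hand": -1,"x": 0.65,"y": -1.1,"z": 0,"roll": 0},{"hand": -1,"x": 0.6,"y": -1.17,"z": 0,"roll": 0},{"hand": -1,"x": 0,"y": 0,"z": 0,"roll": 0}])

```text
t: 11.85
ee_pos: [0.6318, 0.1754, 0.2128]
eef_rot: [-3.138, 0.107, -0.001]
ft_force: [-0.9, 0.1, -1.4]
finger_gap: 0.0436
```

```bash
python3 -c "
from h import *
plan(.6311,.1726,.0394,-94.1)"
```

```text
t 11.85 tip [0.6319 0.1756 0.0468] az -93.89 tilt [0.0006 0.0013] gap 0.0436 F [-0.9  0.1 -1.4] q7 -1.39
  roll 0.21 (or flip -179.79)  xyz cm [-0.06  0.3   0.74]
```

Emit:
play_rows(moves=[{"hand": -1,"x": 0,"y": 0,"z": 0.3,"roll": 0},{"hand": -1,"x": 0,"y": 0,"z": 0,"roll": 0},{"hand": -1,"x": 0,"y": 0,"z": 0,"roll": 0}])

```text
t: 12.15
ee_pos: [0.6307, 0.1715, 0.21]
eef_rot: [3.139, -0.114, -0.001]
ft_force: [-0.3, -1.0, -0.7]
finger_gap: 0.044
```

```bash
python3 -c "
from h import *
plan(.6311,.1726,.0394,-94.1)"
```

```text
t 12.15 tip [0.6306 0.1714 0.044 ] az -94.17 tilt [-0.0007 -0.0006] gap 0.0440 F [-0.3 -1.  -0.7] q7 -1.39
  roll -0.07 (or flip 179.93)  xyz cm [ 0.04 -0.12  0.46]
```

Emit:
play_rows(moves=[{"hand": -1,"x": 0,"y": 0,"z": 0.2,"roll": 0},{"hand": -1,"x": 0,"y": 0,"z": 0,"roll": 0},{"hand": -1,"x": 0,"y": 0,"z": 0,"roll": 0},{"hand": -1,"x": 0,"y": 0,"z": 0,"roll": 0},{"hand": -1,"x": 0,"y": 0,"z": 0,"roll": 0}])

```text
t: 12.65
ee_pos: [0.631, 0.1722, 0.2083]
eef_rot: [-3.14, 0.113, -0.0]
ft_force: [0.3, 0.3, -0.8]
finger_gap: 0.0435
```

```bash
python3 -c "
from h import *
plan(.6311,.1726,.0394,-94.1)
f,g=snap(7)
crop(f,'t7',230,160,60,50,12)"
```

```text
t 12.65 tip [0.631  0.1722 0.0423] az -94.11 tilt [0.0001 0.0001] gap 0.0435 F [ 0.3  0.3 -0.8] q7 -1.39
  roll -0.01 (or flip 179.99)  xyz cm [ 0.   -0.04  0.29]
```

View pics/t7.png

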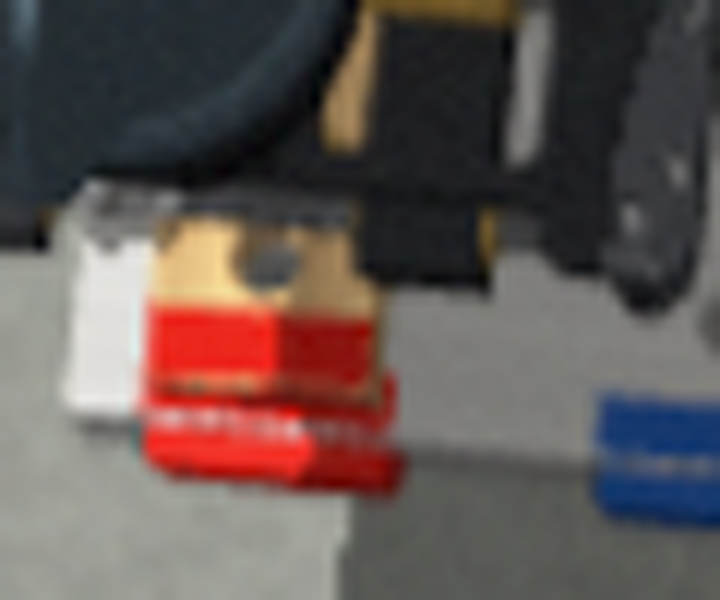

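Emit:
play_rows(moves=[{"hand": -1,"x": 0,"y": -0.04,"z": 0.26,"roll": 0},{"hand": -1,"x": 0,"y": 0,"z": 0,"roll": 0},{"hand": -1,"x": 0,"y": 0,"z": 0,"roll": 0},{"hand": -1,"x": 0,"y": 0,"z": 0,"roll": 0},{"hand": 0.4,"x": 0,"y": 0,"z": 0,"roll": 0}])

```text
t: 13.25
ee_pos: [0.631, 0.1726, 0.2056]
eef_rot: [3.14, -0.113, -0.0]
ft_force: [0.4, 0.3, 0.7]
finger_gap: 0.0496
```

Emit:
play_rows(moves=[{"hand": 0.4,"x": 0,"y": 0,"z": 0,"roll": 0},{"hand": 0.4,"x": 0,"y": 0,"z": 0,"roll": 0},{"hand": 0.4,"x": 0,"y": 0,"z": -2,"roll": 0},{"hand": 0.4,"x": 0,"y": 0,"z": -4,"roll": 0},{"hand": 0.4,"x": 0,"y": 0,"z": -4.5,"roll": 0}])

```text
t: 13.75
ee_pos: [0.6306, 0.1723, 0.3123]
eef_rot: [3.139, -0.114, -0.002]
ft_force: [0.8, 0.9, 0.6]
finger_gap: 0.0618
```

```bash
python3 -c "
from h import *
plan(.5045,-.311,.145,-90.3)
f,g=snap(8)
crop(f,'t8',230,110,100,100,6)
crop(g,'s8',380,230,120,90,6)"
```

```text
t 13.75 tip [0.6304 0.1722 0.1463] az -94.14 tilt [-0.0014 -0.0008] gap 0.0618 F [0.8 0.9 0.6] q7 -1.46
  roll -3.84 (or flip 176.16)  xyz cm [-12.34  48.39   0.18]
```

View pics/s8.png

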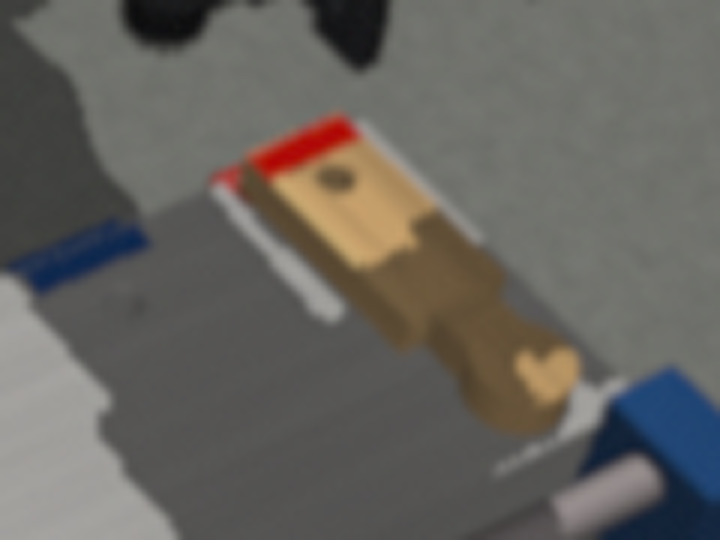

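View pics/t8.png

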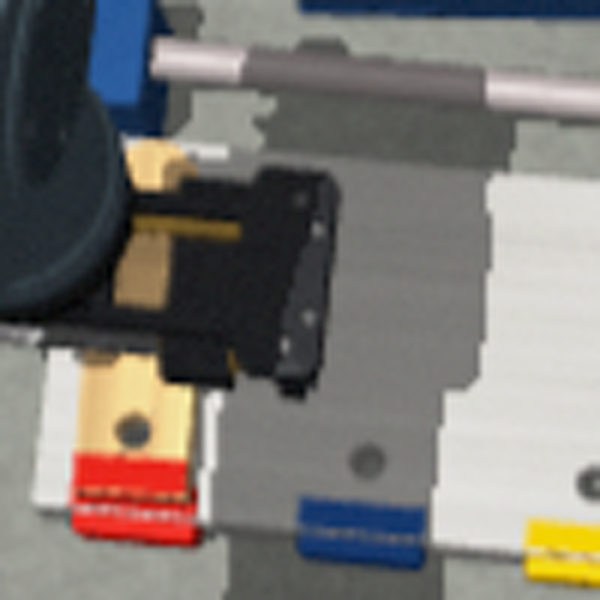

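Red template lies in place (hole dark at top (251.7,181.4)), straight by eye. Now to fetch a pin.

Emit:
play_rows(moves=[{"hand": 0.4,"x": 0,"y": 0,"z": 0,"roll": -3.8},{"hand": 0.4,"x": -1,"y": 3.5,"z": 0,"roll": 0},{"hand": 0.4,"x": -1.2,"y": 4.7,"z": 0,"roll": 0},{"hand": 0.4,"x": -1.2,"y": 4.7,"z": 0,"roll": 0},{"hand": 0.4,"x": -1.2,"y": 4.7,"z": 0,"roll": 0}])

```text
t: 14.35
ee_pos: [0.5833, -0.0048, 0.3115]
eef_rot: [-3.141, 0.008, -0.001]
ft_force: [0.7, -1.3, 0.1]
finger_gap: 0.0619
```

Emit:
play_rows(moves=[{"hand": 0.4,"x": -1.2,"y": 4.7,"z": 0,"roll": 0},{"hand": 0.4,"x": -1.2,"y": 4.7,"z": 0,"roll": 0},{"hand": 0.4,"x": -1.2,"y": 4.7,"z": 0,"roll": 0},{"hand": 0.4,"x": -1.2,"y": 4.7,"z": 0,"roll": 0},{"hand": 0.4,"x": -1.2,"y": 4.7,"z": 0,"roll": 0}])

```text
t: 14.85
ee_pos: [0.522, -0.2397, 0.3116]
eef_rot: [-3.141, 0.009, -0.002]
ft_force: [1.1, 0.7, 0.1]
finger_gap: 0.0618
```

Emit:
play_rows(moves=[{"hand": 0.4,"x": -1.2,"y": 4.5,"z": 0,"roll": 0},{"hand": 0.4,"x": -0.5,"y": 2.5,"z": 0,"roll": 0},{"hand": 0.4,"x": 0,"y": 0,"z": 0,"roll": 0},{"hand": 0.4,"x": 0,"y": 0,"z": 0,"roll": 0},{"hand": 0.4,"x": 0,"y": 0,"z": 0,"roll": 0}])

```text
t: 15.35
ee_pos: [0.5061, -0.3062, 0.3107]
eef_rot: [-3.14, 0.005, -0.0]
ft_force: [-0.4, 1.0, 0.6]
finger_gap: 0.0618
```

```bash
python3 -c "
from h import *
plan(.5045,-.311,.06,-90.3)
f,g=snap(9)
crop(f,'t9',225,110,100,100,6)
crop(g,'s9',120,230,200,150,4)"
```

```text
t 15.35 tip [ 0.5062 -0.306   0.1447] az -90.20 tilt [0.0003 0.0012] gap 0.0618 F [-0.4  1.   0.6] q7 -0.58
  roll 0.10 (or flip -179.90)  xyz cm [-0.17  0.51  8.47]
```

View pics/s9.png

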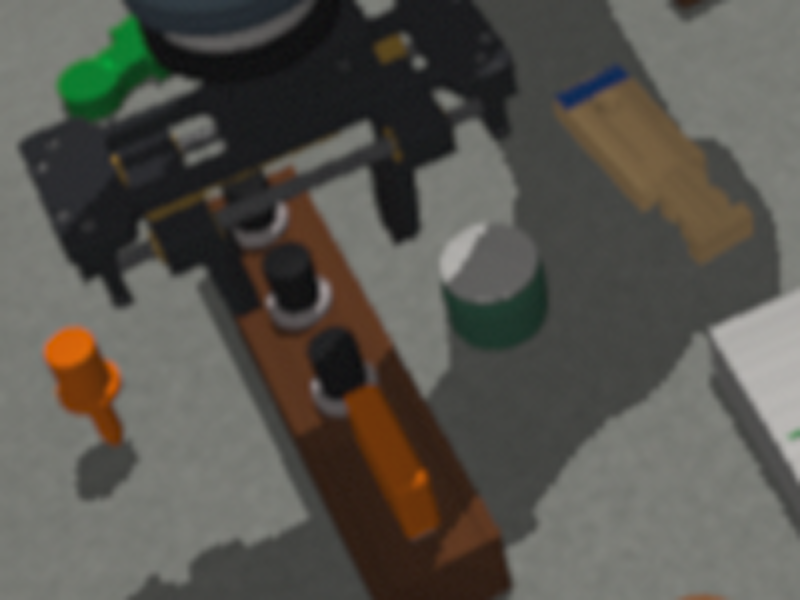

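View pics/t9.png

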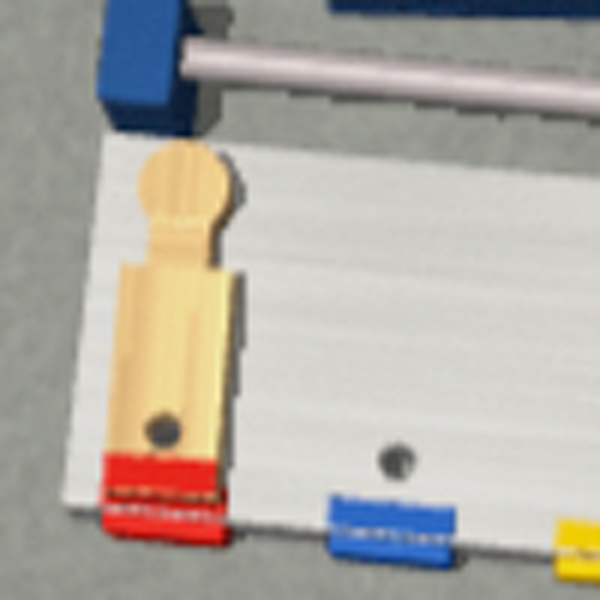

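Emit:
play_rows(moves=[{"hand": 0.4,"x": -0.17,"y": 0.5,"z": 2,"roll": 0},{"hand": 0.4,"x": 0,"y": 0,"z": 3,"roll": 0},{"hand": 0.4,"x": 0,"y": 0,"z": 2.5,"roll": 0},{"hand": 0.4,"x": 0,"y": 0,"z": 0.9,"roll": 0},{"hand": 0.4,"x": 0,"y": 0,"z": 0,"roll": 0}])

```text
t: 15.95
ee_pos: [0.5037, -0.3118, 0.2258]
eef_rot: [-3.14, 0.007, 0.003]
ft_force: [-0.0, -0.4, -0.1]
finger_gap: 0.0618
```

Emit:
play_rows(moves=[{"hand": 0.4,"x": 0,"y": 0,"z": 0,"roll": 0},{"hand": 0.4,"x": 0,"y": 0,"z": 0,"roll": 0},{"hand": -1,"x": 0,"y": 0,"z": 0,"roll": 0},{"hand": -1,"x": 0,"y": 0,"z": 0,"roll": 0},{"hand": -1,"x": 0,"y": 0,"z": 0,"roll": 0}])

```text
t: 16.45
ee_pos: [0.5038, -0.3127, 0.227]
eef_rot: [3.141, -0.009, 0.001]
ft_force: [-0.0, -0.3, -0.7]
finger_gap: 0.0399
```

Emit:
play_rows(moves=[{"hand": -1,"x": 0,"y": 0,"z": 0,"roll": 0},{"hand": -1,"x": 0,"y": 0,"z": 0,"roll": 0},{"hand": -1,"x": 0,"y": 0,"z": 0,"roll": 0}])

```text
t: 16.75
ee_pos: [0.5037, -0.3127, 0.2267]
eef_rot: [3.142, -0.009, 0.0]
ft_force: [-1.1, -0.6, 0.8]
finger_gap: 0.0229
```

```bash
python3 -c "
from h import *
plan(.5045,-.311,.14,-90.3)"
```

```text
t 16.75 tip [ 0.5037 -0.3127  0.0607] az -90.32 tilt [ 0.0001 -0.    ] gap 0.0229 F [-1.1 -0.6  0.8] q7 -0.50
  roll -0.02 (or flip 179.98)  xyz cm [ 0.08 -0.17 -7.93]
```

Emit:
play_rows(moves=[{"hand": -1,"x": 0,"y": 0,"z": -1,"roll": 0},{"hand": -1,"x": 0,"y": 0,"z": -3,"roll": 0},{"hand": -1,"x": 0,"y": 0,"z": -4,"roll": 0},{"hand": -1,"x": 0,"y": 0,"z": 0,"roll": 0},{"hand": -1,"x": 0,"y": 0,"z": 0,"roll": 0}])

```text
t: 17.25
ee_pos: [0.5039, -0.3127, 0.3077]
eef_rot: [3.141, -0.008, 0.003]
ft_force: [0.3, 0.3, -1.5]
finger_gap: 0.0231
```

```bash
python3 -c "
from h import *
a=cv2.imread('pics/top9.png')[:,:,::-1]; b=cv2.imread('pics/scene9.png')[:,:,::-1]
t=centroid(a,252,181,4,dark); s=centroid(b,436,259,3,dark)
print(t,s,onz('top',*t[:2],.052),onz('scene',*s[:2],.052))
c=lambda X,Y:(225+(X+.5)/6-.5,110+(Y+.5)/6-.5)
P=[onz('top',*c(*q),.052) for q in((103,490),(218,497),(235,268),(121,264))]; print(np.round(P,4))
for i,j in((0,3),(1,2)):
  v=P[j]-P[i]; print(np.degrees(np.arctan2(v[1],v[0])))
plan(.6107,.173,.141,-94.1)
crop(b,'s9b',400,230,80,70,9)
"
```

```text
(np.float64(251.78370370370374), np.float64(181.57975308641977), np.float64(21.931407942238266)) (np.float64(435.6166875784191), np.float64(259.33375156838144), np.float64(13.0655737704918)) [0.61262586 0.17283363 0.052     ] [0.61213229 0.1728075  0.052     ]
[[0.5892 0.1954 0.052 ]
 [0.5876 0.1505 0.052 ]
 [0.678  0.1473 0.052 ]
 [0.6786 0.1919 0.052 ]]
-2.229817099693242
-2.0741380284782664
t 17.25 tip [ 0.5042 -0.3128  0.1417] az -90.30 tilt [ 0.0018 -0.0004] gap 0.0231 F [ 0.3  0.3 -1.5] q7 -0.57
  roll 3.80 (or flip -176.20)  xyz cm [  7.15 -49.22   0.07]
```

View pics/s9b.png

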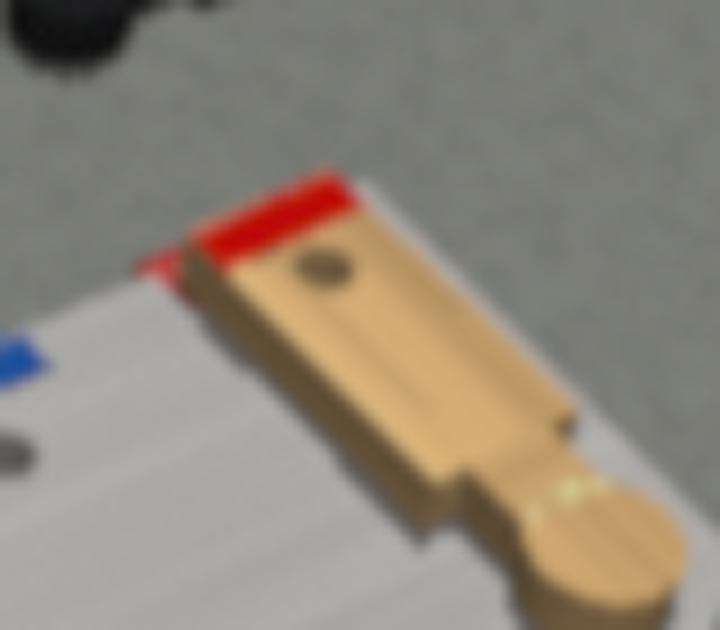

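Emit:
play_rows(moves=[{"hand": -1,"x": 0.9,"y": -4.0,"z": 0,"roll": 0},{"hand": -1,"x": 1,"y": -4.7,"z": 0,"roll": 0},{"hand": -1,"x": 1,"y": -4.7,"z": 0,"roll": 0},{"hand": -1,"x": 1,"y": -4.7,"z": 0,"roll": 0},{"hand": -1,"x": 1,"y": -4.7,"z": 0,"roll": 0}])

```text
t: 17.75
ee_pos: [0.5535, -0.0828, 0.3055]
eef_rot: [-3.141, 0.009, 0.003]
ft_force: [1.0, 0.2, -0.7]
finger_gap: 0.0228
```

Emit:
play_rows(moves=[{"hand": -1,"x": 1,"y": -4.7,"z": 0,"roll": 0},{"hand": -1,"x": 1,"y": -4.7,"z": 0,"roll": 0},{"hand": -1,"x": 1,"y": -4.7,"z": 0,"roll": 0},{"hand": -1,"x": 1,"y": -4.7,"z": 0,"roll": 0},{"hand": -1,"x": 1,"y": -4.7,"z": 0,"roll": 0}])

```text
t: 18.25
ee_pos: [0.6046, 0.1519, 0.3053]
eef_rot: [3.141, -0.008, -0.004]
ft_force: [0.6, -0.1, -0.6]
finger_gap: 0.023
```

Emit:
play_rows(moves=[{"hand": -1,"x": 0.5,"y": -2.3,"z": 0,"roll": 0},{"hand": -1,"x": 0,"y": 0,"z": 0,"roll": 0},{"hand": -1,"x": 0,"y": 0,"z": 0,"roll": 0},{"hand": -1,"x": 0,"y": 0,"z": 0,"roll": 0},{"hand": -1,"x": 0,"y": 0,"z": 0,"roll": 0}])

```text
t: 18.75
ee_pos: [0.6102, 0.1708, 0.3065]
eef_rot: [3.141, -0.013, -0.001]
ft_force: [-0.1, -0.0, -1.2]
finger_gap: 0.0228
```

```bash
python3 -c "
from h import *
plan(.6107,.173,.115,-90.3)
f,g=snap(10)
crop(f,'t10',210,110,100,100,6)
crop(g,'s10',390,200,100,90,7)"
```

```text
t 18.75 tip [0.6101 0.1707 0.1405] az -90.48 tilt [-0.0004 -0.0007] gap 0.0228 F [-0.1 -0.  -1.2] q7 -1.39
  roll -0.18 (or flip 179.82)  xyz cm [ 0.06 -0.23  2.55]
```

View pics/s10.png

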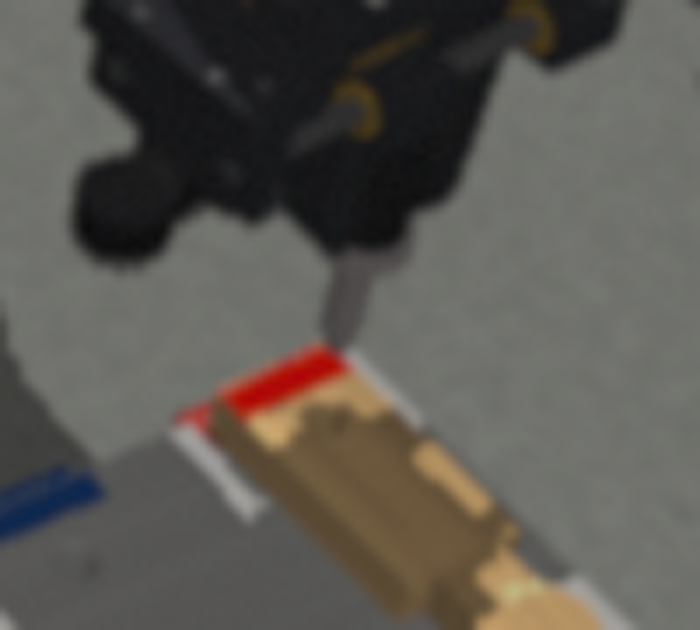

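View pics/t10.png

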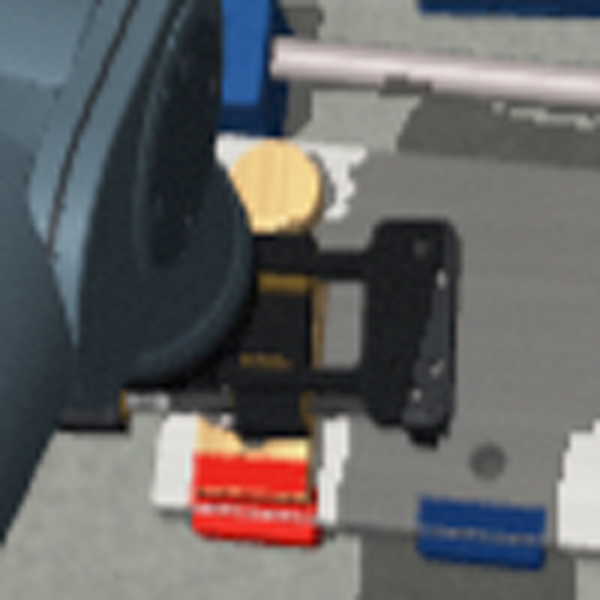

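```bash
python3 -c "
from h import *
s=lambda X,Y:(390+(X+.5)/7-.5,200+(Y+.5)/7-.5)
print(onz('scene',*s(342,341),.084))
# predicted shank axis for pin at camera hole
for p in((.6122,.1728,.0838),(.6122,.1728,.124),(.6102,.1718,.0838)):
  u=proj('scene',p); print((u-[390,200]+.5)*7-.5)
plan(.6107,.173,.115,-90.3)
"
```

```text
[0.61058359 0.17485891 0.084     ]
[340.43244615 347.41549591]
[364.41831766 252.62669979]
[333.356588   344.66855097]
t 18.85 tip [0.6103 0.1714 0.1407] az -90.43 tilt [-0.0001 -0.0002] gap 0.0228 F [ 0.7 -0.5  0. ] q7 -1.39
  roll -0.13 (or flip 179.87)  xyz cm [ 0.04 -0.16  2.57]
```

Emit:
play_rows(moves=[{"hand": -1,"x": 0.05,"y": -0.05,"z": 1.5,"roll": 0},{"hand": -1,"x": 0,"y": 0,"z": 1.5,"roll": 0},{"hand": -1,"x": 0,"y": 0,"z": 0,"roll": 0},{"hand": -1,"x": 0,"y": 0,"z": 0,"roll": 0},{"hand": -1,"x": 0,"y": 0,"z": 0,"roll": 0}])

```text
t: 19.35
ee_pos: [0.611, 0.1731, 0.2768]
eef_rot: [3.141, -0.009, 0.001]
ft_force: [1.0, 0.6, -1.7]
finger_gap: 0.0228
```

```bash
python3 -c "
from h import *
plan(.6107,.172,.0625,-90.3)
g=grab_frame('scene')
crop(g,'s11',400,220,70,60,10)"
```

```text
t 19.35 tip [0.6111 0.1731 0.1108] az -90.32 tilt [ 0.0004 -0.0001] gap 0.0228 F [ 1.   0.6 -1.7] q7 -1.37
  roll -0.02 (or flip 179.98)  xyz cm [-0.04  0.11  4.83]
```

View pics/s11.png

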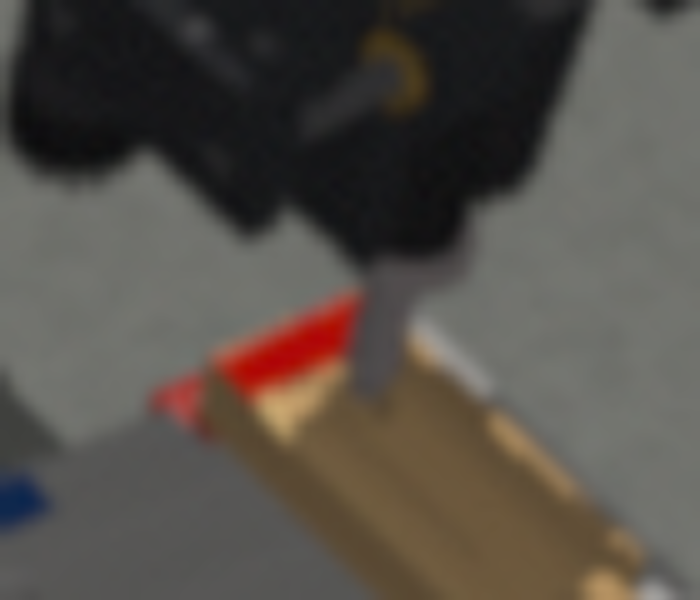

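Emit:
play_rows(moves=[{"hand": -1,"x": -0.1,"y": 0.17,"z": 0,"roll": 0},{"hand": -1,"x": 0,"y": 0,"z": 0,"roll": 0},{"hand": -1,"x": 0,"y": 0,"z": 0,"roll": 0},{"hand": -1,"x": 0,"y": 0,"z": 0,"roll": 0},{"hand": -1,"x": 0,"y": 0,"z": 0,"roll": 0}])

```text
t: 19.9
ee_pos: [0.6098, 0.1716, 0.2767]
eef_rot: [-3.141, 0.008, -0.0]
ft_force: [-0.6, 0.4, -0.4]
finger_gap: 0.0233
```

```bash
python3 -c "
from h import *
plan(.6107,.172,.0625,-90.3)
g=grab_frame('scene')
crop(g,'s12',400,220,70,60,10)"
```

```text
t 19.90 tip [0.6098 0.1716 0.1107] az -90.31 tilt [0.     0.0001] gap 0.0233 F [-0.6  0.4 -0.4] q7 -1.37
  roll -0.01 (or flip 179.99)  xyz cm [ 0.09 -0.04  4.82]
```

View pics/s12.png

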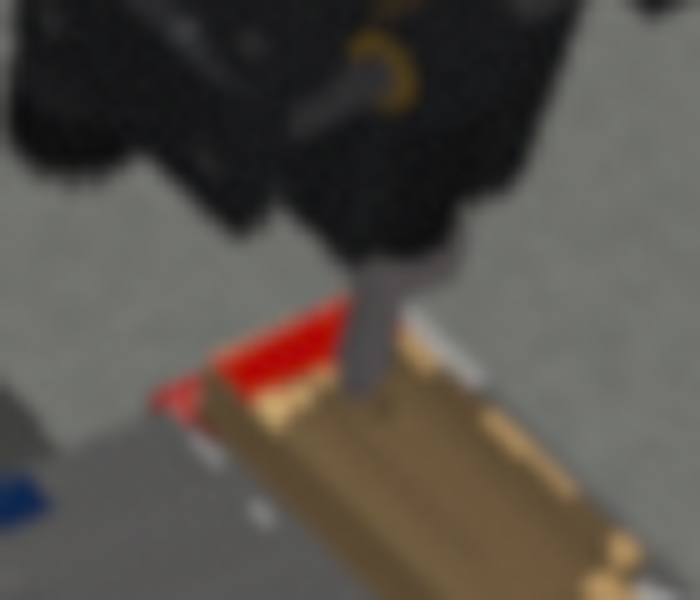

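Emit:
play_rows(moves=[{"hand": -1,"x": 0.05,"y": 0,"z": 0.4,"roll": 0},{"hand": -1,"x": 0,"y": 0,"z": 0.4,"roll": 0},{"hand": -1,"x": 0,"y": 0,"z": 0.4,"roll": 0},{"hand": -1,"x": 0,"y": 0,"z": 0,"roll": 0},{"hand": -1,"x": 0,"y": 0,"z": 0,"roll": 0}])

```text
t: 20.45
ee_pos: [0.6103, 0.1715, 0.2644]
eef_rot: [3.141, -0.009, -0.001]
ft_force: [0.1, 0.6, -0.8]
finger_gap: 0.023
```

Emit:
play_rows(moves=[{"hand": -1,"x": 0,"y": 0,"z": 0.4,"roll": 0},{"hand": -1,"x": 0,"y": 0,"z": 0.4,"roll": 0},{"hand": -1,"x": 0,"y": 0,"z": 0.4,"roll": 0},{"hand": -1,"x": 0,"y": 0,"z": 0,"roll": 0},{"hand": -1,"x": 0,"y": 0,"z": 0,"roll": 0}])

```text
t: 20.95
ee_pos: [0.6103, 0.1715, 0.2525]
eef_rot: [3.141, -0.009, -0.0]
ft_force: [0.7, 1.2, -0.4]
finger_gap: 0.023
```

Emit:
play_rows(moves=[{"hand": -1,"x": 0,"y": 0,"z": 0.5,"roll": 0},{"hand": -1,"x": 0,"y": 0,"z": 0.5,"roll": 0},{"hand": -1,"x": 0,"y": 0,"z": 0.5,"roll": 0},{"hand": -1,"x": 0,"y": 0,"z": 0,"roll": 0},{"hand": -1,"x": 0,"y": 0,"z": 0,"roll": 0}])

```text
t: 21.45
ee_pos: [0.6102, 0.1719, 0.2373]
eef_rot: [-3.141, 0.008, 0.001]
ft_force: [0.4, 2.4, -2.2]
finger_gap: 0.0228
```

Emit:
play_rows(moves=[{"hand": -1,"x": 0,"y": 0,"z": 0.4,"roll": 0},{"hand": -1,"x": 0,"y": 0,"z": 0.3,"roll": 0},{"hand": -1,"x": 0,"y": 0,"z": 0.2,"roll": 0},{"hand": -1,"x": 0,"y": 0,"z": 0,"roll": 0},{"hand": -1,"x": 0,"y": 0,"z": 0,"roll": 0}])

```text
t: 21.95
ee_pos: [0.6104, 0.1719, 0.2287]
eef_rot: [-3.141, 0.008, -0.0]
ft_force: [-0.3, 3.1, 1.4]
finger_gap: 0.023
```

Emit:
play_rows(moves=[{"hand": -1,"x": 0,"y": 0,"z": 0.15,"roll": 0},{"hand": -1,"x": 0,"y": 0,"z": 0,"roll": 0},{"hand": -1,"x": 0,"y": 0,"z": 0,"roll": 0}])

```text
t: 22.25
ee_pos: [0.6105, 0.1717, 0.2286]
eef_rot: [-3.14, 0.008, -0.0]
ft_force: [-4.9, 3.3, 14.1]
finger_gap: 0.0233
```

Pin is home (14 N reaction at flange-contact height). Release and go to the blue template, checking first that it's unmoved.

Emit:
play_rows(moves=[{"hand": -1,"x": 0,"y": 0,"z": -0.12,"roll": 0},{"hand": 0,"x": 0,"y": 0,"z": 0,"roll": 0},{"hand": 0,"x": 0,"y": 0,"z": 0,"roll": 0},{"hand": 0,"x": 0,"y": 0,"z": 0,"roll": 0},{"hand": 0.4,"x": 0,"y": 0,"z": -1,"roll": 0}])

```text
t: 22.75
ee_pos: [0.6097, 0.171, 0.2373]
eef_rot: [3.14, -0.009, -0.004]
ft_force: [0.2, 0.0, 0.7]
finger_gap: 0.05
```

Emit:
play_rows(moves=[{"hand": 0.4,"x": 0,"y": 0,"z": -3.5,"roll": 0},{"hand": 0.4,"x": 0,"y": 0,"z": -3,"roll": 0},{"hand": 0.4,"x": -2,"y": 4,"z": 0,"roll": -5.6},{"hand": 0.4,"x": -2.5,"y": 4.2,"z": 0,"roll": 0},{"hand": 0.4,"x": -2.5,"y": 4.2,"z": 0,"roll": 0}])

```text
t: 23.25
ee_pos: [0.5473, 0.0419, 0.3042]
eef_rot: [3.138, 0.146, 0.002]
ft_force: [0.9, -1.1, -0.3]
finger_gap: 0.062
```

Emit:
play_rows(moves=[{"hand": 0.8,"x": -2.5,"y": 4.2,"z": 0,"roll": 0},{"hand": 0.8,"x": -2.5,"y": 4,"z": 0,"roll": 0},{"hand": 0.8,"x": -2.5,"y": 3,"z": 0,"roll": 0},{"hand": 0.8,"x": 0,"y": 0,"z": 0,"roll": 0},{"hand": 0.8,"x": 0,"y": 0,"z": 0,"roll": 0}])

```text
t: 23.75
ee_pos: [0.4836, -0.0757, 0.3039]
eef_rot: [-3.138, -0.141, -0.001]
ft_force: [1.1, 0.8, 0.1]
finger_gap: 0.0793
```

```bash
python3 -c "
from h import *
plan(.414,-.1043,.05,-84.7)
f,g=snap(13)
crop(f,'t13',225,110,180,200,3)
crop(g,'s13',230,200,260,150,3)"
```

```text
t 23.75 tip [ 0.4838 -0.0757  0.1379] az -84.85 tilt [0.0009 0.0005] gap 0.0793 F [1.1 0.8 0.1] q7 -0.86
  roll -0.15 (or flip 179.85)  xyz cm [-7.22  2.21  8.78]
```

View pics/t13.png

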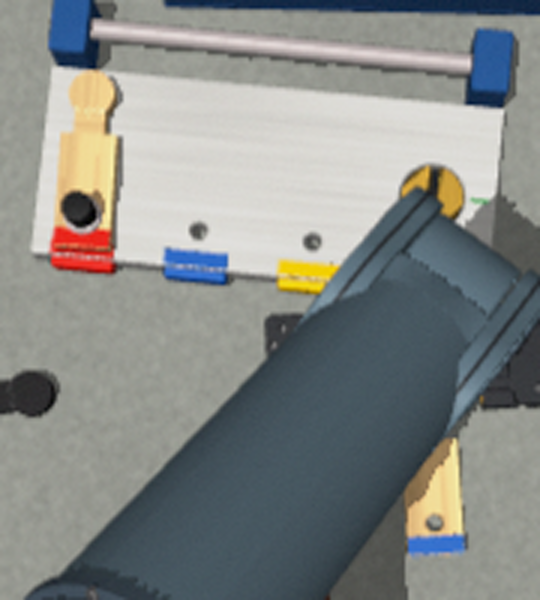

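View pics/s13.png

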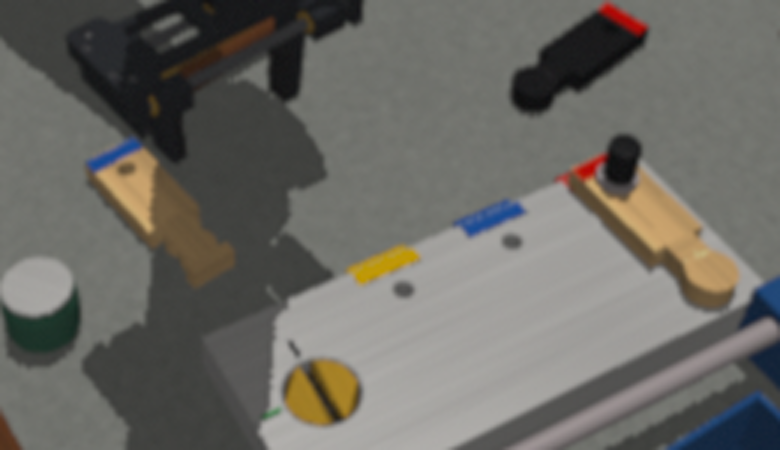

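Red pinned and straight; blue template unmoved (hole at top (369.5,284)). Continue to it.

Emit:
play_rows(moves=[{"hand": 0.8,"x": -2.4,"y": 0.7,"z": 0,"roll": 0},{"hand": 0.8,"x": -2.4,"y": 0.75,"z": 1,"roll": 0},{"hand": 0.8,"x": -2.4,"y": 0.75,"z": 3,"roll": 0},{"hand": 0.8,"x": 0,"y": 0,"z": 4,"roll": 0},{"hand": 0.8,"x": 0,"y": 0,"z": 0,"roll": 0}])

```text
t: 24.35
ee_pos: [0.413, -0.1022, 0.2206]
eef_rot: [-3.136, -0.148, 0.01]
ft_force: [-0.7, 0.2, 1.5]
finger_gap: 0.0793
```

Emit:
play_rows(moves=[{"hand": 0.8,"x": 0,"y": 0,"z": 0,"roll": 0},{"hand": 0.8,"x": 0,"y": 0,"z": 0,"roll": 0},{"hand": 0.8,"x": 0,"y": 0,"z": 0,"roll": 0}])

```text
t: 24.65
ee_pos: [0.4152, -0.1034, 0.2246]
eef_rot: [3.138, 0.147, 0.004]
ft_force: [-0.2, -0.7, 0.5]
finger_gap: 0.0793
```

```bash
python3 -c "
from h import *
plan(.414,-.1043,.004,-84.7)
"
```

```text
t 24.65 tip [ 0.4157 -0.1035  0.0586] az -84.65 tilt [ 0.0029 -0.0004] gap 0.0793 F [-0.2 -0.7  0.5] q7 -0.61
  roll 0.05 (or flip -179.95)  xyz cm [-0.19  0.06  5.46]
```

Emit:
play_rows(moves=[{"hand": 0.8,"x": 0,"y": 0.06,"z": 2,"roll": 0},{"hand": 0.8,"x": 0,"y": 0,"z": 2,"roll": 0},{"hand": 0.8,"x": 0,"y": 0,"z": 1.4,"roll": 0},{"hand": 0.8,"x": 0,"y": 0,"z": 0,"roll": 0},{"hand": 0.8,"x": 0,"y": 0,"z": 0,"roll": 0}])

```text
t: 25.15
ee_pos: [0.4146, -0.1043, 0.1701]
eef_rot: [3.138, 0.145, 0.002]
ft_force: [-0.6, -0.7, 0.5]
finger_gap: 0.0791
```

Emit:
play_rows(moves=[{"hand": 0.8,"x": 0,"y": 0,"z": 0,"roll": 0},{"hand": 0.8,"x": 0,"y": 0,"z": 0,"roll": 0},{"hand": -1,"x": 0,"y": 0,"z": 0,"roll": 0},{"hand": -1,"x": 0,"y": 0,"z": 0,"roll": 0},{"hand": -1,"x": 0,"y": 0,"z": 0,"roll": 0}])

```text
t: 25.65
ee_pos: [0.4141, -0.1042, 0.1694]
eef_rot: [-3.138, -0.145, -0.0]
ft_force: [-0.2, 0.2, -0.2]
finger_gap: 0.0569
```

Emit:
play_rows(moves=[{"hand": -1,"x": 0,"y": 0,"z": 0,"roll": 0},{"hand": -1,"x": 0,"y": 0,"z": 0,"roll": 0},{"hand": -1,"x": 0,"y": 0,"z": 0,"roll": 0},{"hand": -1,"x": 0,"y": 0,"z": 0,"roll": 0}])

```text
t: 26.05
ee_pos: [0.4141, -0.1042, 0.1693]
eef_rot: [3.138, 0.145, -0.0]
ft_force: [-1.1, 0.3, 0.2]
finger_gap: 0.0434
```

```bash
python3 -c "
from h import *
plan(.414,-.1043,.004,-84.7)
"
```

```text
t 26.05 tip [ 0.4141 -0.1042  0.0033] az -84.72 tilt [-0.0001 -0.    ] gap 0.0434 F [-1.1  0.3  0.2] q7 -0.50
  roll -0.02 (or flip 179.98)  xyz cm [-0.01  0.01 -0.07]
```

Emit:
play_rows(moves=[{"hand": -1,"x": 0,"y": 0,"z": -1,"roll": 0},{"hand": -1,"x": 0,"y": 0,"z": -3,"roll": 0},{"hand": -1,"x": 0,"y": 0,"z": -4,"roll": 4.7},{"hand": -1,"x": 0,"y": 0,"z": -2,"roll": 4.7},{"hand": -1,"x": 0,"y": 0,"z": 0,"roll": 0}])

```text
t: 26.55
ee_pos: [0.4149, -0.1042, 0.271]
eef_rot: [3.139, -0.114, 0.006]
ft_force: [0.3, 0.6, -1.8]
finger_gap: 0.0438
```

```bash
python3 -c "
from h import *
plan(.6392,.0809,.045,-94.1)
"
```

```text
t 26.55 tip [ 0.4155 -0.1043  0.105 ] az -94.16 tilt [ 0.0038 -0.0003] gap 0.0438 F [ 0.3  0.6 -1.8] q7 -0.83
  roll -0.06 (or flip 179.94)  xyz cm [ 20.97 -20.07   6.08]
```

Emit:
play_rows(moves=[{"hand": -1,"x": 3,"y": -2.9,"z": 0,"roll": 0},{"hand": -1,"x": 3.4,"y": -3.2,"z": 0,"roll": 0},{"hand": -1,"x": 3.4,"y": -3.2,"z": 0,"roll": 0},{"hand": -1,"x": 3.4,"y": -3.2,"z": 0,"roll": 0},{"hand": -1,"x": 3.4,"y": -3.2,"z": 0,"roll": 0}])

```text
t: 27.05
ee_pos: [0.5917, 0.0421, 0.2675]
eef_rot: [-3.139, 0.109, 0.003]
ft_force: [1.0, 0.9, -0.1]
finger_gap: 0.0438
```

Emit:
play_rows(moves=[{"hand": -1,"x": 2.9,"y": -2.9,"z": 1,"roll": 0},{"hand": -1,"x": 1.4,"y": -1.4,"z": 2,"roll": 0},{"hand": -1,"x": 0,"y": 0,"z": 2,"roll": 0},{"hand": -1,"x": 0,"y": 0,"z": 0,"roll": 0},{"hand": -1,"x": 0,"y": 0,"z": 0,"roll": 0}])

```text
t: 27.55
ee_pos: [0.6357, 0.0784, 0.2184]
eef_rot: [3.138, -0.116, -0.004]
ft_force: [0.7, 0.3, -0.1]
finger_gap: 0.0438
```

Emit:
play_rows(moves=[{"hand": -1,"x": 0,"y": 0,"z": 0,"roll": 0},{"hand": -1,"x": 0,"y": 0,"z": 0,"roll": 0}])

```text
t: 27.75
ee_pos: [0.6369, 0.0794, 0.2204]
eef_rot: [-3.139, 0.115, -0.002]
ft_force: [-0.2, 0.1, -0.7]
finger_gap: 0.0438
```

```bash
python3 -c "
from h import *
plan(.6392,.0809,.040,-94.1)
f,g=snap(14)
crop(f,'t14',260,160,60,50,12)
h=np.array([.6068,.0836,0]);xd=np.array([.9974,-.0718,0]);yd=np.array([.0718,.9974,0])
for z in (.0575,.0395):
  for p in(h-.025*xd+.022*yd,h-.025*xd-.022*yd,h):
    u=proj('top',p+[0,0,z]); print(z,(u-[260,160]+.5)*12-.5)
"
```

```text
t 27.75 tip [0.6371 0.0795 0.0544] az -94.18 tilt [0.0013 0.0002] gap 0.0438 F [-0.2  0.1 -0.7] q7 -1.23
  roll -0.08 (or flip 179.92)  xyz cm [ 0.2  -0.16  1.44]
0.0575 [235.02557711 416.30376384]
0.0575 [461.56726185 438.203494  ]
0.0575 [361.83643575 299.79905677]
0.0395 [244.51713921 432.82399591]
0.0395 [467.834258   454.42509228]
0.0395 [369.51224959 317.96184836]
```

View pics/t14.png

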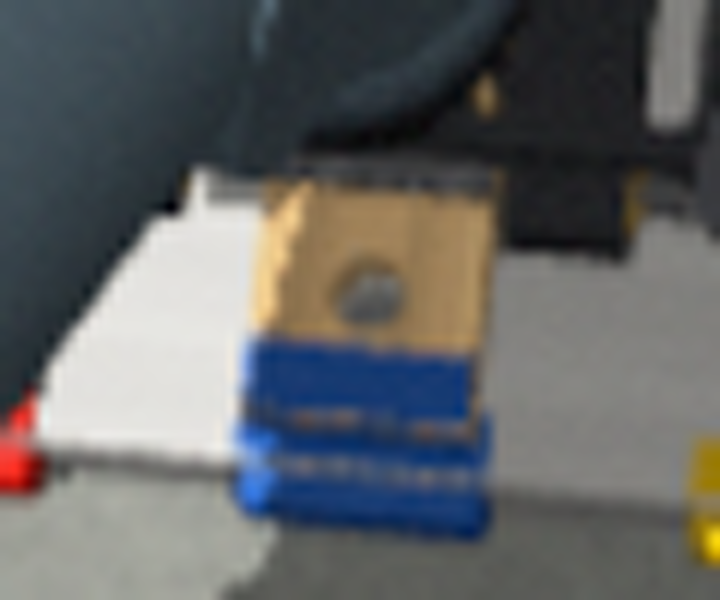

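Emit:
play_rows(moves=[{"hand": -1,"x": 0.05,"y": -0.22,"z": 0.6,"roll": 0},{"hand": -1,"x": 0,"y": 0,"z": 0.5,"roll": 0},{"hand": -1,"x": 0,"y": 0,"z": 0,"roll": 0},{"hand": -1,"x": 0,"y": 0,"z": 0,"roll": 0},{"hand": -1,"x": 0,"y": 0,"z": 0,"roll": 0}])

```text
t: 28.35
ee_pos: [0.6376, 0.0824, 0.2084]
eef_rot: [3.139, -0.113, 0.0]
ft_force: [-1.2, 0.5, -1.3]
finger_gap: 0.0437
```

Emit:
play_rows(moves=[{"hand": -1,"x": 0,"y": 0,"z": 0,"roll": 0},{"hand": -1,"x": 0,"y": 0,"z": 0,"roll": 0}])

```text
t: 28.55
ee_pos: [0.6376, 0.0825, 0.2085]
eef_rot: [-3.14, 0.113, -0.0]
ft_force: [-0.5, 0.5, -1.1]
finger_gap: 0.0437
```

```bash
python3 -c "
from h import *
plan(.6392,.0809,.0375,-94.1)
f,g=snap(15)
crop(f,'t15',260,160,60,50,12)
h=np.array([.6068,.0836,0]);xd=np.array([.9974,-.0718,0]);yd=np.array([.0718,.9974,0])
zt=get_state()['ee_pos'][2]-.166-.0033+.018; print(zt)
for z in (zt,):
  for p in(h-.025*xd+.022*yd,h-.025*xd-.022*yd,h):
    u=proj('top',p+[0,0,z]); print(z,(u-[260,160]+.5)*12-.5)
t=centroid(f,290,185,4,dark);print((np.array(t[:2])-[260,160]+.5)*12-.5)
"
```

```text
t 28.55 tip [0.6377 0.0825 0.0425] az -94.11 tilt [ 0.0003 -0.    ] gap 0.0437 F [-0.5  0.5 -1.1] q7 -1.23
  roll -0.01 (or flip 179.99)  xyz cm [0.16 0.14 0.5 ]
0.05713234375170369
0.05713234375170369 [235.22219145 416.64597457]
0.05713234375170369 [461.69708199 438.53952264]
0.05713234375170369 [361.99543522 300.17528714]
[360.61919192 307.86767677]
```

View pics/t15.png

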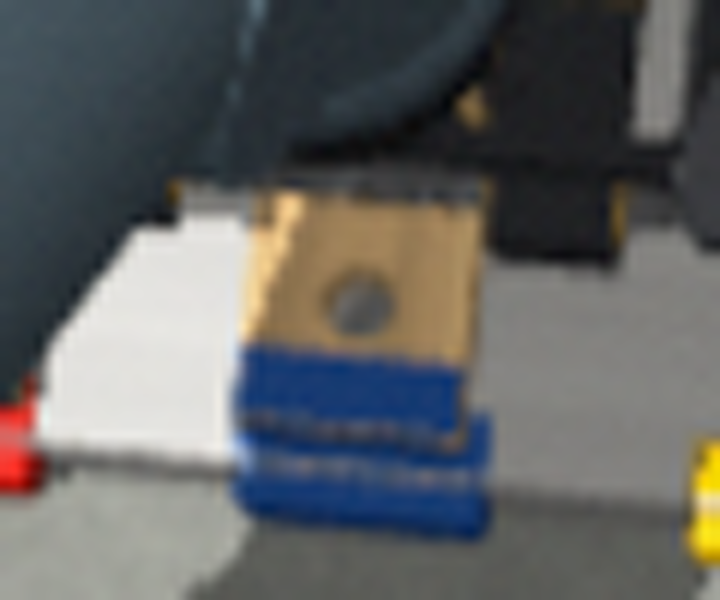

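Emit:
play_rows(moves=[{"hand": -1,"x": 0.04,"y": 0,"z": 0.3,"roll": 0},{"hand": -1,"x": 0,"y": 0,"z": 0.2,"roll": 0},{"hand": -1,"x": 0,"y": 0,"z": 0,"roll": 0},{"hand": -1,"x": 0,"y": 0,"z": 0,"roll": 0},{"hand": -1,"x": 0,"y": 0,"z": 0,"roll": 0}])

```text
t: 29.15
ee_pos: [0.638, 0.0824, 0.2034]
eef_rot: [-3.14, 0.113, -0.0]
ft_force: [-1.0, 0.3, 2.4]
finger_gap: 0.0434
```

Emit:
play_rows(moves=[{"hand": 0.3,"x": 0,"y": 0,"z": 0,"roll": 0},{"hand": 0.3,"x": 0,"y": 0,"z": 0,"roll": 0},{"hand": 0.3,"x": 0,"y": 0,"z": 0,"roll": 0},{"hand": 0.3,"x": 0,"y": 0,"z": -1.5,"roll": 0},{"hand": 0.3,"x": 0,"y": 0,"z": -4,"roll": 0}])

```text
t: 29.65
ee_pos: [0.6366, 0.0827, 0.2567]
eef_rot: [3.138, -0.113, -0.009]
ft_force: [1.0, 0.0, 0.3]
finger_gap: 0.0574
```

```bash
python3 -c "
from h import *
plan(.4450,-.3125,.145,-90.3)
"
```

```text
t 29.65 tip [0.6356 0.0825 0.0907] az -94.11 tilt [-0.0057 -0.0009] gap 0.0574 F [1.  0.  0.3] q7 -1.27
  roll -3.81 (or flip 176.19)  xyz cm [-18.89  39.6   -5.28]
```

Emit:
play_rows(moves=[{"hand": 0.3,"x": 0,"y": 0,"z": -4,"roll": 0},{"hand": 0.3,"x": -1,"y": 2,"z": -1.2,"roll": -3.8},{"hand": 0.3,"x": -2.1,"y": 4.4,"z": 0,"roll": 0},{"hand": 0.3,"x": -2.1,"y": 4.4,"z": 0,"roll": 0},{"hand": 0.3,"x": -2.1,"y": 4.4,"z": 0,"roll": 0}])

```text
t: 30.15
ee_pos: [0.5619, -0.07, 0.3116]
eef_rot: [-3.142, 0.008, -0.002]
ft_force: [-0.5, -0.7, 0.2]
finger_gap: 0.0571
```

Emit:
play_rows(moves=[{"hand": 0.3,"x": -2.1,"y": 4.4,"z": 0,"roll": 0},{"hand": 0.3,"x": -2.1,"y": 4.4,"z": 0,"roll": 0},{"hand": 0.3,"x": -2.1,"y": 4.4,"z": 0,"roll": 0},{"hand": 0.3,"x": -2.1,"y": 4.4,"z": 0,"roll": 0},{"hand": 0.3,"x": -2.1,"y": 4.4,"z": 0,"roll": 0}])

```text
t: 30.65
ee_pos: [0.4556, -0.2897, 0.3115]
eef_rot: [3.141, -0.009, 0.002]
ft_force: [1.0, -0.0, -0.4]
finger_gap: 0.057
```

Emit:
play_rows(moves=[{"hand": 0.3,"x": -1.1,"y": 2.4,"z": 0,"roll": 0},{"hand": 0.3,"x": 0,"y": 0,"z": 0,"roll": 0},{"hand": 0.3,"x": 0,"y": 0,"z": 0,"roll": 0},{"hand": 0.3,"x": 0,"y": 0,"z": 0,"roll": 0},{"hand": 0.3,"x": 0,"y": 0,"z": 0,"roll": 0}])

```text
t: 31.15
ee_pos: [0.4464, -0.3104, 0.3103]
eef_rot: [-3.141, 0.004, -0.0]
ft_force: [-0.4, 0.1, 0.5]
finger_gap: 0.0573
```

```bash
python3 -c "
from h import *
plan(.4452,-.3125,.0605,-90.3)
f,g=snap(16)
crop(f,'t16',225,110,180,120,4.4)
crop(g,'s16',120,200,380,200,2)
a=f
t=centroid(f,290,184,4,dark); print(t,onz('top',*t[:2],.052))
"
```

```text
t 31.15 tip [ 0.4465 -0.3103  0.1443] az -90.16 tilt [0.0002 0.0007] gap 0.0573 F [-0.4  0.1  0.5] q7 -0.50
  roll 0.14 (or flip -179.86)  xyz cm [-0.13  0.23  8.38]
(np.float64(289.5635713221047), np.float64(185.23774034878522), np.float64(21.641935483870967)) [0.60620215 0.0843464  0.052     ]
```

View pics/t16.png

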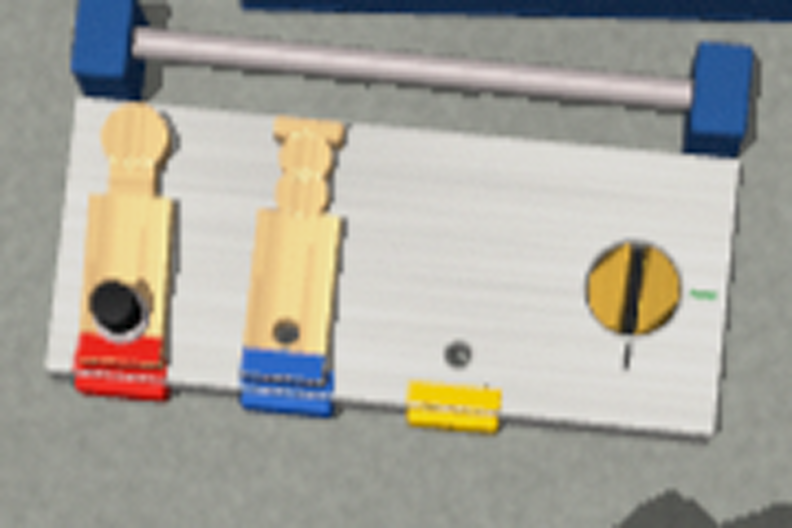

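View pics/s16.png

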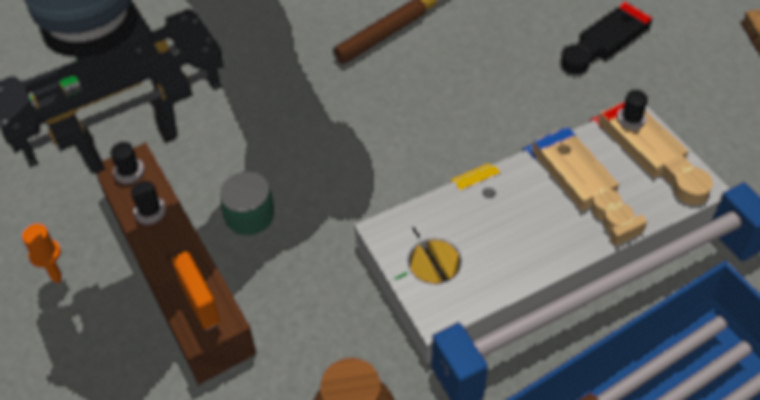

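Both templates lie parallel with the bed; blue's hole at top (289.6,185.2), within 1 mm of its seat. Grab the second pin.

Emit:
play_rows(moves=[{"hand": 0.3,"x": -0.1,"y": 0.2,"z": 2,"roll": 0.1},{"hand": 0.3,"x": 0,"y": 0,"z": 3,"roll": 0},{"hand": 0.3,"x": 0,"y": 0,"z": 2.5,"roll": 0},{"hand": 0.3,"x": 0,"y": 0,"z": 0.85,"roll": 0},{"hand": 0.3,"x": 0,"y": 0,"z": 0,"roll": 0}])

```text
t: 31.75
ee_pos: [0.4444, -0.3134, 0.2261]
eef_rot: [-3.141, 0.011, 0.003]
ft_force: [-0.5, -0.5, -0.1]
finger_gap: 0.057
```

Emit:
play_rows(moves=[{"hand": 0.3,"x": 0,"y": 0,"z": 0,"roll": 0},{"hand": 0.3,"x": 0,"y": 0,"z": 0,"roll": 0},{"hand": 0.3,"x": 0,"y": 0,"z": 0,"roll": 0},{"hand": -1,"x": 0,"y": 0,"z": 0,"roll": 0},{"hand": -1,"x": 0,"y": 0,"z": 0,"roll": 0}])

```text
t: 32.25
ee_pos: [0.4446, -0.3138, 0.2272]
eef_rot: [3.141, -0.011, 0.001]
ft_force: [-0.2, 0.9, 0.3]
finger_gap: 0.0435
```

Emit:
play_rows(moves=[{"hand": -1,"x": 0,"y": 0,"z": 0,"roll": 0},{"hand": -1,"x": 0,"y": 0,"z": 0,"roll": 0},{"hand": -1,"x": 0,"y": 0,"z": 0,"roll": 0},{"hand": -1,"x": 0,"y": 0,"z": 0,"roll": 0}])

```text
t: 32.65
ee_pos: [0.4445, -0.3138, 0.2268]
eef_rot: [-3.141, 0.011, -0.0]
ft_force: [0.1, 0.0, 0.6]
finger_gap: 0.0228
```

```bash
python3 -c "
from h import *
plan(.4452,-.3125,.0605,-90.3)
"
```

```text
t 32.65 tip [ 0.4445 -0.3138  0.0608] az -90.41 tilt [0.     0.0001] gap 0.0228 F [0.1 0.  0.6] q7 -0.40
  roll -0.11 (or flip 179.89)  xyz cm [ 0.07 -0.13  0.03]
```

Emit:
play_rows(moves=[{"hand": -1,"x": 0,"y": 0,"z": -1,"roll": 0},{"hand": -1,"x": 0,"y": 0,"z": -3,"roll": 0},{"hand": -1,"x": 0,"y": 0,"z": -4,"roll": 0},{"hand": -1,"x": 1.2,"y": -3.2,"z": 0,"roll": 0},{"hand": -1,"x": 1.8,"y": -4.5,"z": 0,"roll": 0}])

```text
t: 33.15
ee_pos: [0.4745, -0.2389, 0.3091]
eef_rot: [3.139, -0.02, 0.005]
ft_force: [1.4, -0.2, -1.5]
finger_gap: 0.023
```

Emit:
play_rows(moves=[{"hand": -1,"x": 1.8,"y": -4.5,"z": 0,"roll": 0},{"hand": -1,"x": 1.8,"y": -4.5,"z": 0,"roll": 0},{"hand": -1,"x": 1.8,"y": -4.5,"z": 0,"roll": 0},{"hand": -1,"x": 1.8,"y": -4.5,"z": 0,"roll": 0},{"hand": -1,"x": 1.8,"y": -4.5,"z": 0,"roll": 0}])

```text
t: 33.65
ee_pos: [0.5671, -0.0107, 0.3076]
eef_rot: [-3.142, 0.011, -0.001]
ft_force: [0.3, 0.8, -1.4]
finger_gap: 0.0228
```

Emit:
play_rows(moves=[{"hand": -1,"x": 1.8,"y": -4.5,"z": 0,"roll": 0},{"hand": -1,"x": 1.2,"y": -3.4,"z": 0,"roll": 0},{"hand": -1,"x": 0.6,"y": -1.6,"z": 0,"roll": 0},{"hand": -1,"x": 0,"y": 0,"z": 0,"roll": 0},{"hand": -1,"x": 0,"y": 0,"z": 0,"roll": 0}])

```text
t: 34.15
ee_pos: [0.6029, 0.08, 0.3071]
eef_rot: [3.14, -0.014, -0.0]
ft_force: [-0.6, -0.2, -0.5]
finger_gap: 0.0231
```

Emit:
play_rows(moves=[{"hand": -1,"x": 0,"y": 0,"z": 0,"roll": 0},{"hand": -1,"x": 0,"y": 0,"z": 0,"roll": 0},{"hand": -1,"x": 0,"y": 0,"z": 0,"roll": 0}])

```text
t: 34.45
ee_pos: [0.6031, 0.0807, 0.307]
eef_rot: [3.141, -0.015, -0.0]
ft_force: [-0.1, 1.4, -0.8]
finger_gap: 0.0233
```

```bash
python3 -c "
from h import *
plan(.6033,.0825,.111,-90.3)
"
```

```text
t 34.45 tip [0.6031 0.0807 0.141 ] az -90.53 tilt [-0.     -0.0001] gap 0.0233 F [-0.1  1.4 -0.8] q7 -1.23
  roll -0.23 (or flip 179.77)  xyz cm [ 0.02 -0.18  3.  ]
```

Emit:
play_rows(moves=[{"hand": -1,"x": 0,"y": -0.18,"z": 1.5,"roll": 0},{"hand": -1,"x": 0,"y": 0,"z": 1.5,"roll": 0},{"hand": -1,"x": 0,"y": 0,"z": 0,"roll": 0},{"hand": -1,"x": 0,"y": 0,"z": 0,"roll": 0},{"hand": -1,"x": 0,"y": 0,"z": 0,"roll": 0}])

```text
t: 34.95
ee_pos: [0.6035, 0.0837, 0.2769]
eef_rot: [3.141, -0.012, 0.0]
ft_force: [0.1, 0.4, -0.9]
finger_gap: 0.023
```

Emit:
play_rows(moves=[{"hand": -1,"x": 0,"y": 0,"z": 0,"roll": 0},{"hand": -1,"x": 0,"y": 0,"z": 0,"roll": 0}])

```text
t: 35.15
ee_pos: [0.6035, 0.0838, 0.2772]
eef_rot: [-3.141, 0.011, -0.001]
ft_force: [0.2, 0.2, -0.5]
finger_gap: 0.023
```

```bash
python3 -c "
from h import *
plan(.6033,.0825,.0625,-90.3)
g0=cv2.imread('pics/scene16.png')[:,:,::-1]
s=centroid(g0,402,275,3,dark); print(s, onz('scene',*s[:2],.052), ((np.array(s[:2])-[365,235]+.5)*10-.5))
g=grab_frame('scene')
crop(g,'s17',365,235,70,60,10); crop(g0,'s17b',365,235,70,60,10)"
```

```text
t 35.15 tip [0.6036 0.0838 0.1112] az -90.42 tilt [0.0007 0.0001] gap 0.0230 F [ 0.2  0.2 -0.5] q7 -1.21
  roll -0.12 (or flip 179.88)  xyz cm [-0.04  0.14  4.87]
(np.float64(401.61845549738223), np.float64(274.413612565445), np.float64(14.280373831775703)) [0.60582178 0.08424492 0.052     ] [370.68455497 398.63612565]
```

View pics/s17.png

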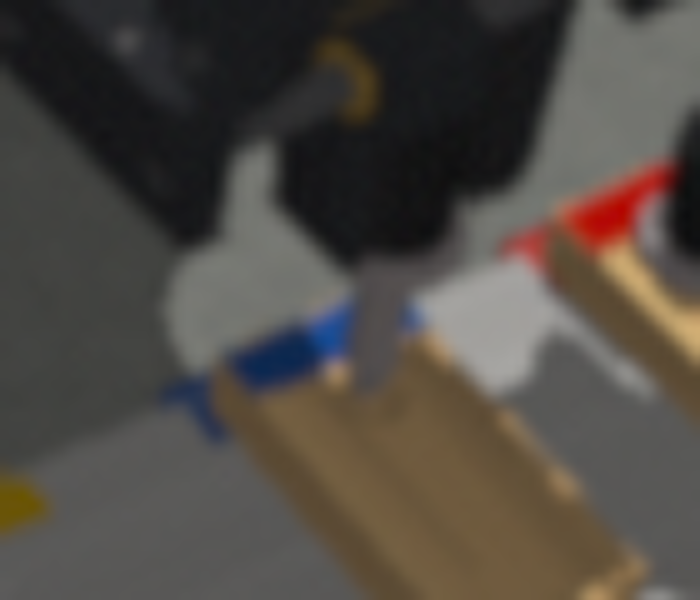

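View pics/s17b.png

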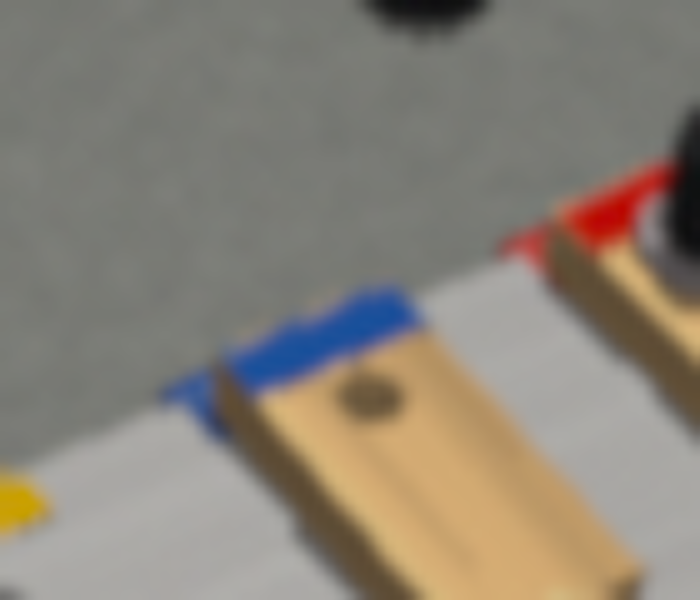

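The pin foot (402,273.5) is over the template hole (401.6,274.4). Descending.

Emit:
play_rows(moves=[{"hand": -1,"x": 0,"y": 0.06,"z": 0.5,"roll": 0},{"hand": -1,"x": 0,"y": 0,"z": 0.5,"roll": 0},{"hand": -1,"x": 0,"y": 0,"z": 0.4,"roll": 0},{"hand": -1,"x": 0,"y": 0,"z": 0,"roll": 0},{"hand": -1,"x": 0,"y": 0,"z": 0,"roll": 0}])

```text
t: 35.7
ee_pos: [0.6033, 0.0832, 0.2626]
eef_rot: [3.141, -0.011, -0.001]
ft_force: [0.1, 0.4, 0.6]
finger_gap: 0.0233
```

Emit:
play_rows(moves=[{"hand": -1,"x": 0,"y": 0,"z": 0.4,"roll": 0},{"hand": -1,"x": 0,"y": 0,"z": 0.4,"roll": 0},{"hand": -1,"x": 0,"y": 0,"z": 0.3,"roll": 0},{"hand": -1,"x": 0,"y": 0,"z": 0,"roll": 0},{"hand": -1,"x": 0,"y": 0,"z": 0,"roll": 0}])

```text
t: 36.2
ee_pos: [0.6033, 0.0833, 0.2518]
eef_rot: [3.141, -0.011, -0.0]
ft_force: [0.4, -0.1, -1.5]
finger_gap: 0.0231
```

Emit:
play_rows(moves=[{"hand": -1,"x": 0,"y": 0,"z": 0.4,"roll": 0},{"hand": -1,"x": 0,"y": 0,"z": 0.4,"roll": 0},{"hand": -1,"x": 0,"y": 0,"z": 0.4,"roll": 0},{"hand": -1,"x": 0,"y": 0,"z": 0,"roll": 0},{"hand": -1,"x": 0,"y": 0,"z": 0,"roll": 0}])

```text
t: 36.7
ee_pos: [0.6034, 0.0833, 0.2397]
eef_rot: [3.142, -0.011, 0.0]
ft_force: [0.2, -0.0, -0.7]
finger_gap: 0.0229
```

Emit:
play_rows(moves=[{"hand": -1,"x": 0,"y": 0,"z": 0.5,"roll": 0},{"hand": -1,"x": 0,"y": 0,"z": 0.4,"roll": 0},{"hand": -1,"x": 0,"y": 0,"z": 0.3,"roll": 0},{"hand": -1,"x": 0,"y": 0,"z": 0,"roll": 0},{"hand": -1,"x": 0,"y": 0,"z": 0,"roll": 0}])

```text
t: 37.2
ee_pos: [0.6036, 0.0831, 0.2288]
eef_rot: [-3.141, 0.012, -0.0]
ft_force: [-3.3, 1.1, 9.2]
finger_gap: 0.0233
```

Second pin home (9 N at flange height). Releasing and heading to the key.

Emit:
play_rows(moves=[{"hand": -1,"x": 0,"y": 0,"z": 0.05,"roll": 0},{"hand": -1,"x": 0,"y": 0,"z": -0.1,"roll": 0},{"hand": 0,"x": 0,"y": 0,"z": 0,"roll": 0},{"hand": 0,"x": 0,"y": 0,"z": 0,"roll": 0},{"hand": 0,"x": 0,"y": 0,"z": 0,"roll": 0}])

```text
t: 37.7
ee_pos: [0.6032, 0.0832, 0.228]
eef_rot: [3.141, -0.011, -0.001]
ft_force: [-0.8, -0.6, -0.2]
finger_gap: 0.0435
```

Emit:
play_rows(moves=[{"hand": 0,"x": 0,"y": 0,"z": -1,"roll": 0},{"hand": 0,"x": 0,"y": 0,"z": -3,"roll": 0},{"hand": 0,"x": 0,"y": 0,"z": -4,"roll": 0},{"hand": 0,"x": 0,"y": 0,"z": -1,"roll": 0},{"hand": 0,"x": 0,"y": 0,"z": 0,"roll": 0}])

```text
t: 38.2
ee_pos: [0.604, 0.0831, 0.3204]
eef_rot: [-3.141, 0.011, -0.006]
ft_force: [-0.3, -0.3, 0.1]
finger_gap: 0.0441
```

```bash
python3 -c "
from h import *
plan(.5737,-.313,.15,-90.3)
print(onz('top',440,122,.125))
"
```

```text
t 38.20 tip [0.6046 0.0833 0.1544] az -90.41 tilt [0.0035 0.0009] gap 0.0441 F [-0.3 -0.3  0.1] q7 -1.24
  roll -0.11 (or flip 179.89)  xyz cm [-2.88 39.64  0.39]
[ 0.74081537 -0.24876063  0.125     ]
```

Emit:
play_rows(moves=[{"hand": 0,"x": -0.2,"y": 3.6,"z": 0,"roll": 0},{"hand": 0,"x": -0.35,"y": 4.5,"z": 0,"roll": 0},{"hand": 0,"x": -0.35,"y": 4.5,"z": 0,"roll": 0},{"hand": 0,"x": -0.35,"y": 4.5,"z": 0,"roll": 0},{"hand": 0,"x": -0.35,"y": 4.5,"z": 0,"roll": 0}])

```text
t: 38.7
ee_pos: [0.585, -0.1339, 0.3169]
eef_rot: [-3.141, 0.011, 0.003]
ft_force: [0.2, -0.8, -0.4]
finger_gap: 0.0442
```

Emit:
play_rows(moves=[{"hand": 0,"x": -0.35,"y": 4.5,"z": 0,"roll": 0},{"hand": 0,"x": -0.35,"y": 4.5,"z": 0,"roll": 0},{"hand": 0,"x": -0.35,"y": 4.5,"z": 0,"roll": 0},{"hand": 0,"x": -0.2,"y": 3,"z": 0,"roll": 0},{"hand": 0,"x": -0.05,"y": 1.5,"z": 0,"roll": 0}])

```text
t: 39.2
ee_pos: [0.5697, -0.3156, 0.3172]
eef_rot: [3.141, -0.018, -0.003]
ft_force: [0.1, -0.1, -0.6]
finger_gap: 0.0442
```

Emit:
play_rows(moves=[{"hand": 0,"x": 0,"y": 0,"z": 0,"roll": 0},{"hand": 0,"x": 0,"y": 0,"z": 0,"roll": 0},{"hand": 0,"x": 0,"y": 0,"z": 0,"roll": 0},{"hand": 0,"x": 0,"y": 0,"z": 0,"roll": 0}])

```text
t: 39.6
ee_pos: [0.5723, -0.3105, 0.3181]
eef_rot: [-3.14, 0.007, 0.0]
ft_force: [0.7, 0.0, 0.1]
finger_gap: 0.0442
```

```bash
python3 -c "
from h import *
plan(.5737,-.313,.066,-90.3)
f,g=snap(18)
crop(f,'t18',225,110,180,120,4.4)
crop(g,'s18',120,200,380,230,2)
def org(im,x0,x1,y0,y1):
    h=cv2.cvtColor(np.ascontiguousarray(im),cv2.COLOR_RGB2HSV); m=cv2.inRange(h,(5,180,60),(16,255,255)); k=np.zeros_like(m);k[y0:y1,x0:x1]=m[y0:y1,x0:x1]; return k
"
```

```text
t 39.60 tip [ 0.5723 -0.3103  0.1521] az -90.26 tilt [0.     0.0012] gap 0.0442 F [0.7 0.  0.1] q7 -0.64
  roll 0.04 (or flip -179.96)  xyz cm [0.14 0.28 8.61]
```

View pics/t18.png

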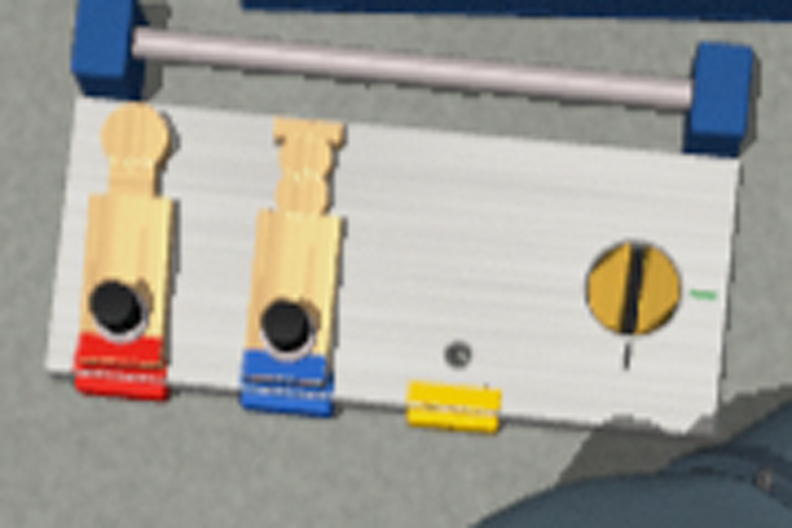

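View pics/s18.png

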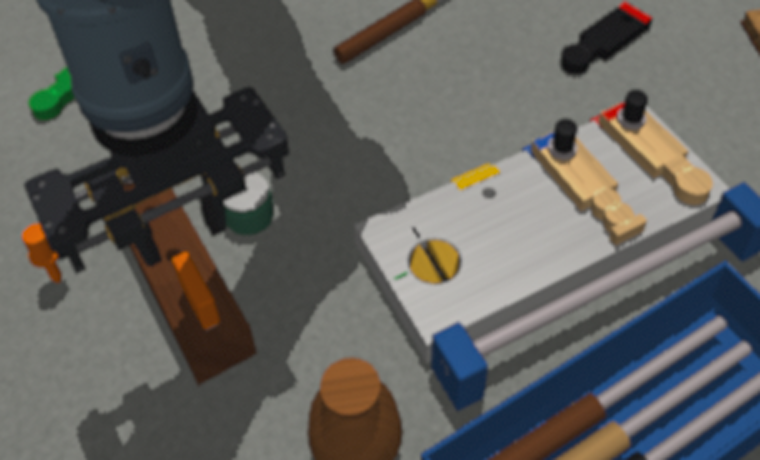

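Both pins are seated with flanges on the templates. Now the key.

Emit:
play_rows(moves=[{"hand": 0,"x": 0.14,"y": 0.25,"z": 2,"roll": 0},{"hand": 0,"x": 0,"y": 0,"z": 3,"roll": 0},{"hand": 0,"x": 0,"y": 0,"z": 2.5,"roll": 0},{"hand": 0,"x": 0,"y": 0,"z": 1,"roll": 0},{"hand": 0,"x": 0,"y": 0,"z": 0,"roll": 0}])

```text
t: 40.2
ee_pos: [0.5723, -0.3146, 0.2314]
eef_rot: [-3.14, 0.011, 0.005]
ft_force: [0.9, -0.2, 0.9]
finger_gap: 0.0437
```

Emit:
play_rows(moves=[{"hand": 0,"x": 0,"y": 0,"z": 0,"roll": 0},{"hand": 0,"x": 0,"y": 0,"z": 0,"roll": 0},{"hand": 0,"x": 0,"y": 0,"z": 0,"roll": 0}])

```text
t: 40.5
ee_pos: [0.5732, -0.3153, 0.2345]
eef_rot: [3.141, -0.011, 0.003]
ft_force: [0.3, -0.2, -0.6]
finger_gap: 0.0442
```

```bash
python3 -c "
from h import *
plan(.5737,-.313,.066,-90.3)
f=cv2.imread('pics/top18.png')[:,:,::-1]; g=cv2.imread('pics/scene18.png')[:,:,::-1]
crop(f,'t18b',350,155,40,45,13); crop(g,'s18b',310,300,60,55,11)
"
```

```text
t 40.50 tip [ 0.5735 -0.3155  0.0685] az -90.41 tilt [ 0.0017 -0.0008] gap 0.0442 F [ 0.3 -0.2 -0.6] q7 -0.59
  roll -0.11 (or flip 179.89)  xyz cm [ 0.02 -0.25  0.25]
```

View pics/t18b.png

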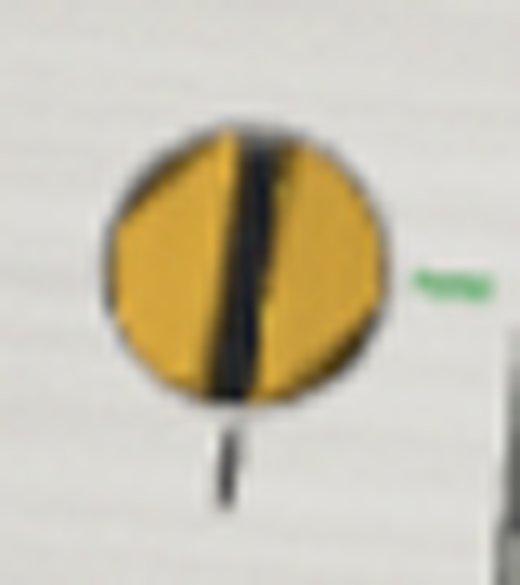

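View pics/s18b.png

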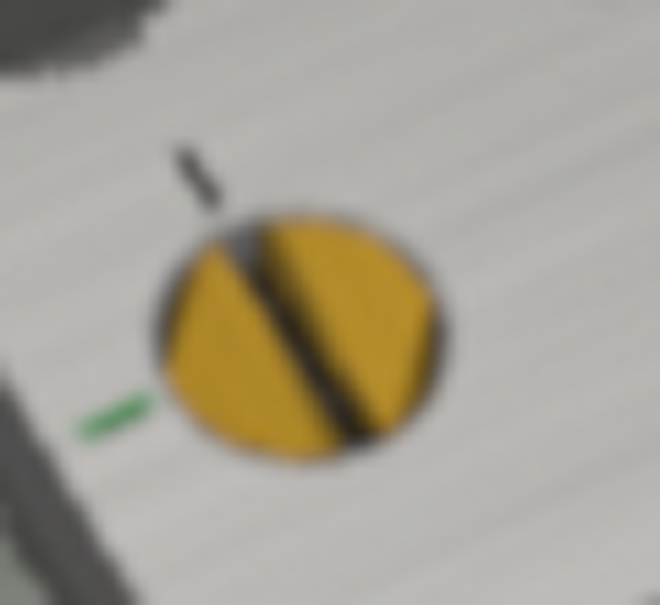

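```bash
python3 -c "
from h import *
c=lambda X,Y:(350+(X+.5)/13-.5,155+(Y+.5)/13-.5)
s=lambda X,Y:(310+(X+.5)/11-.5,300+(Y+.5)/11-.5)
def az(v): return np.degrees(np.arctan2(v[1],v[0]))
A=onz('top',*c(230,395),.03);B=onz('top',*c(262,145),.03); print('slot top',az(B-A),(A+B)/2)
for e in(((210,390),(240,140)),((258,390),(290,150))):
  A=onz('top',*c(*e[0]),.034);B=onz('top',*c(*e[1]),.034); print('edge',az(B-A))
A=onz('scene',*s(240,235),.03);B=onz('scene',*s(360,440),.03); print('slot scene',az(B-A),(A+B)/2)
for e in(((222,245),(340,447)),((270,232),(383,432))):
  A=onz('scene',*s(*e[0]),.034);B=onz('scene',*s(*e[1]),.034); print('edge',az(B-A), (A+B)/2)
print('c top',onz('top',*c(246,265),.034),'c scene',onz('scene',*s(302,338),.034))
A=onz('top',*c(224,505),.034);B=onz('top',*c(233,430),.034); print('black mark',az(B-A))
A=onz('top',*c(455,285),.034); print('green',az(A-onz('top',*c(246,265),.034)))
"
```

```text
slot top -5.90525291334682 [ 0.63901016 -0.09983222  0.03      ]
edge -5.447767071248824
edge -6.217598949336415
slot scene -7.045953013894409 [ 0.63509571 -0.09806194  0.03      ]
edge -6.936193519251772 [ 0.63694585 -0.10337517  0.034     ]
edge -8.056654110485338 [ 0.63884443 -0.09501123  0.034     ]
c top [ 0.63902235 -0.09957638  0.034     ] c scene [ 0.63793613 -0.09939205  0.034     ]
black mark -5.464019970690338
green -94.13349605518997
```

Emit:
play_rows(moves=[{"hand": 0,"x": 0,"y": -0.18,"z": 0.2,"roll": -0.1},{"hand": 0,"x": 0,"y": 0,"z": 0,"roll": 0},{"hand": 0,"x": 0,"y": 0,"z": 0,"roll": 0},{"hand": 0,"x": 0,"y": 0,"z": 0,"roll": 0},{"hand": -1,"x": 0,"y": 0,"z": 0,"roll": 0}])

```text
t: 41.0
ee_pos: [0.5729, -0.3133, 0.2314]
eef_rot: [3.142, -0.009, 0.0]
ft_force: [-0.4, -0.6, -0.1]
finger_gap: 0.0379
```

Emit:
play_rows(moves=[{"hand": -1,"x": 0,"y": 0,"z": 0,"roll": 0},{"hand": -1,"x": 0,"y": 0,"z": 0,"roll": 0},{"hand": -1,"x": 0,"y": 0,"z": 0,"roll": 0},{"hand": -1,"x": 0,"y": 0,"z": 0,"roll": 0},{"hand": -1,"x": 0,"y": 0,"z": 0,"roll": 0}])

```text
t: 41.5
ee_pos: [0.5729, -0.3133, 0.2313]
eef_rot: [3.142, -0.009, 0.0]
ft_force: [-0.0, -0.6, 0.0]
finger_gap: 0.0157
```

```bash
python3 -c "
from h import *
plan(.5737,-.313,.066,-90.3)
"
```

```text
t 41.50 tip [ 0.5729 -0.3133  0.0653] az -90.32 tilt [ 0.0001 -0.0001] gap 0.0157 F [-0.  -0.6  0. ] q7 -0.59
  roll -0.02 (or flip 179.98)  xyz cm [ 0.08 -0.03 -0.07]
```

Key gripped (15.7 mm). Home tip pose noted: (0.5729, −0.3133, 0.0653), az −90.3. Lift and move to the cam.

Emit:
play_rows(moves=[{"hand": -1,"x": 0,"y": 0,"z": -1,"roll": 0},{"hand": -1,"x": 0,"y": 0,"z": -3,"roll": 0},{"hand": -1,"x": 0,"y": 0,"z": -3,"roll": 0},{"hand": -1,"x": 0,"y": 0,"z": 0,"roll": 6.2},{"hand": -1,"x": 0,"y": 0,"z": 0,"roll": 0}])

```text
t: 42.0
ee_pos: [0.5731, -0.3133, 0.3027]
eef_rot: [3.136, -0.18, 0.003]
ft_force: [-0.5, 0.3, -1.2]
finger_gap: 0.016
```

Emit:
play_rows(moves=[{"hand": -1,"x": 0,"y": 0,"z": 0,"roll": 0},{"hand": -1,"x": 0,"y": 0,"z": 0,"roll": 0}])

```text
t: 42.2
ee_pos: [0.5727, -0.313, 0.3007]
eef_rot: [-3.136, 0.176, 0.002]
ft_force: [-0.4, -0.3, -0.8]
finger_gap: 0.0161
```

```bash
python3 -c "
from h import *
plan(.6357,-.1008,.09,-96.5)
"
```

```text
t 42.20 tip [ 0.5725 -0.3128  0.1347] az -96.41 tilt [-0.0011  0.0007] gap 0.0161 F [-0.4 -0.3 -0.8] q7 -0.72
  roll 0.09 (or flip -179.91)  xyz cm [  3.89 -21.78   4.48]
```

Emit:
play_rows(moves=[{"hand": -1,"x": 0.6,"y": -3.2,"z": 0,"roll": 0},{"hand": -1,"x": 0.7,"y": -4,"z": 0,"roll": 0},{"hand": -1,"x": 0.7,"y": -4,"z": 0,"roll": 0},{"hand": -1,"x": 0.7,"y": -4,"z": 0,"roll": 0},{"hand": -1,"x": 0.7,"y": -4,"z": 0,"roll": 0}])

```text
t: 42.7
ee_pos: [0.6285, -0.1247, 0.3008]
eef_rot: [-3.137, 0.177, 0.002]
ft_force: [-0.1, -0.1, -0.6]
finger_gap: 0.0156
```

Emit:
play_rows(moves=[{"hand": -1,"x": 0.5,"y": -2.6,"z": 1,"roll": 0},{"hand": -1,"x": 0,"y": 0,"z": 2,"roll": 0},{"hand": -1,"x": 0,"y": 0,"z": 0.7,"roll": 0},{"hand": -1,"x": 0,"y": 0,"z": 0,"roll": 0},{"hand": -1,"x": 0,"y": 0,"z": 0,"roll": 0}])

```text
t: 43.2
ee_pos: [0.6362, -0.1024, 0.2648]
eef_rot: [3.136, -0.181, 0.0]
ft_force: [0.5, 0.5, -1.0]
finger_gap: 0.0158
```

Emit:
play_rows(moves=[{"hand": -1,"x": 0,"y": 0,"z": 0,"roll": 0},{"hand": -1,"x": 0,"y": 0,"z": 0,"roll": 0},{"hand": -1,"x": 0,"y": 0,"z": 0,"roll": 0}])

```text
t: 43.5
ee_pos: [0.6365, -0.1014, 0.2648]
eef_rot: [-3.136, 0.179, -0.001]
ft_force: [0.1, -0.1, -0.3]
finger_gap: 0.0155
```

```bash
python3 -c "
from h import *
plan(.6357,-.1008,.082,-96.5)
f,g=snap(19)
crop(g,'s19',300,260,80,90,7); crop(f,'t19',330,130,80,80,7)
"
```

```text
t 43.50 tip [ 0.6366 -0.1014  0.0988] az -96.54 tilt [ 0.0008 -0.    ] gap 0.0155 F [ 0.1 -0.1 -0.3] q7 -1.03
  roll -0.04 (or flip 179.96)  xyz cm [-0.1  -0.05  1.68]
```

View pics/s19.png

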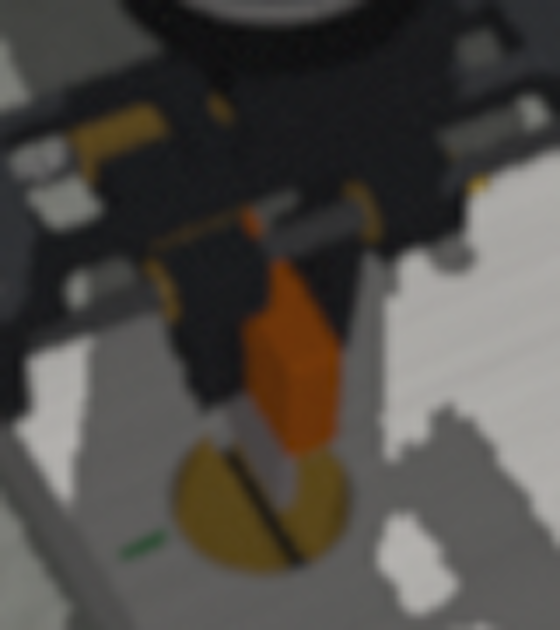

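View pics/t19.png

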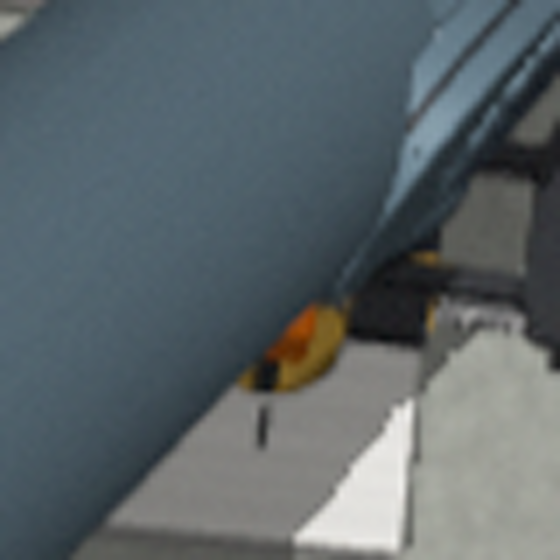

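```bash
python3 -c "
from h import *
a=np.radians(-6.5);xd=np.array([np.cos(a),np.sin(a),0]);yd=np.array([-np.sin(a),np.cos(a),0])
c=np.array([.6379,-.0996,0])
for n,o in(('blade',16),('shoulder',22),('handle',30)):
  for sx in(1,-1):
    for sy in((2.5,-2.5) if n=='blade' else (8,-8) if n=='handle' else (6,-6)):
      z={'blade':.0535,'shoulder':.0835,'handle':.0955}[n]
      u=proj('scene',c+sx*o/1000*xd+sy/1000*yd+[0,0,z]); print(n,sx,sy,((u-[300,260]+.5)*7-.5).round(0))
"
python3 -c "
import cv2
g=cv2.imread('pics/scene19.png')[:,:,::-1]
from h import crop
crop(g,'s19b',320,295,40,45,16)"
```

```text
blade 1 2.5 [298. 496.]
blade 1 -2.5 [281. 503.]
blade -1 2.5 [244. 408.]
blade -1 -2.5 [228. 414.]
shoulder 1 6 [323. 445.]
shoulder 1 -6 [282. 462.]
shoulder -1 6 [247. 322.]
shoulder -1 -6 [207. 338.]
handle 1 8 [346. 439.]
handle 1 -8 [291. 461.]
handle -1 8 [240. 271.]
handle -1 -8 [187. 292.]
```

View pics/s19b.png

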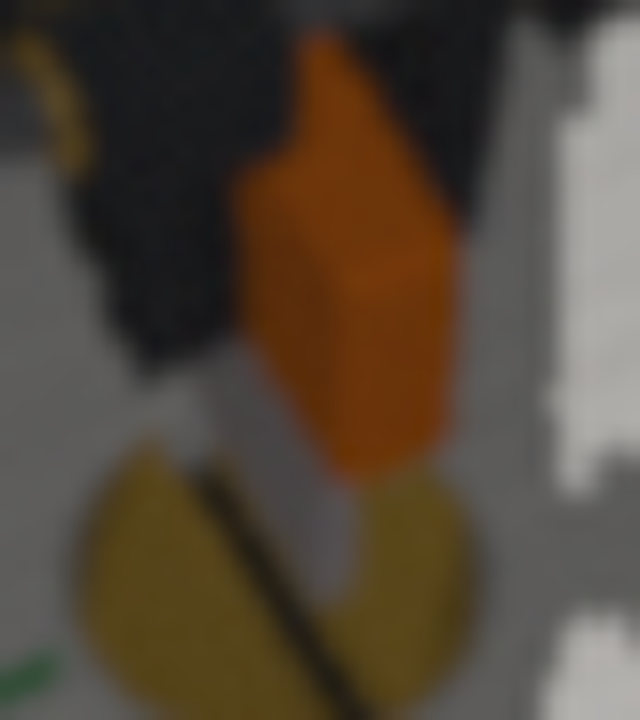

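Emit:
play_rows(moves=[{"hand": -1,"x": -0.1,"y": -0.1,"z": 0.6,"roll": 0},{"hand": -1,"x": 0,"y": 0,"z": 0.6,"roll": 0},{"hand": -1,"x": 0,"y": 0,"z": 0,"roll": 0},{"hand": -1,"x": 0,"y": 0,"z": 0,"roll": 0},{"hand": -1,"x": 0,"y": 0,"z": 0,"roll": 0}])

```text
t: 44.1
ee_pos: [0.6355, -0.1, 0.2524]
eef_rot: [3.136, -0.179, 0.0]
ft_force: [0.0, 0.3, -0.3]
finger_gap: 0.0157
```

```bash
python3 -c "
from h import *
plan(.6357,-.1008,.068,-96.5)
f,g=snap(20)
crop(g,'s20b',320,295,40,45,16)
"
```

```text
t 44.10 tip [ 0.6356 -0.1001  0.0864] az -96.52 tilt [ 0.0001 -0.0001] gap 0.0157 F [ 0.   0.3 -0.3] q7 -1.02
  roll -0.02 (or flip 179.98)  xyz cm [0.02 0.07 1.84]
```

View pics/s20b.png

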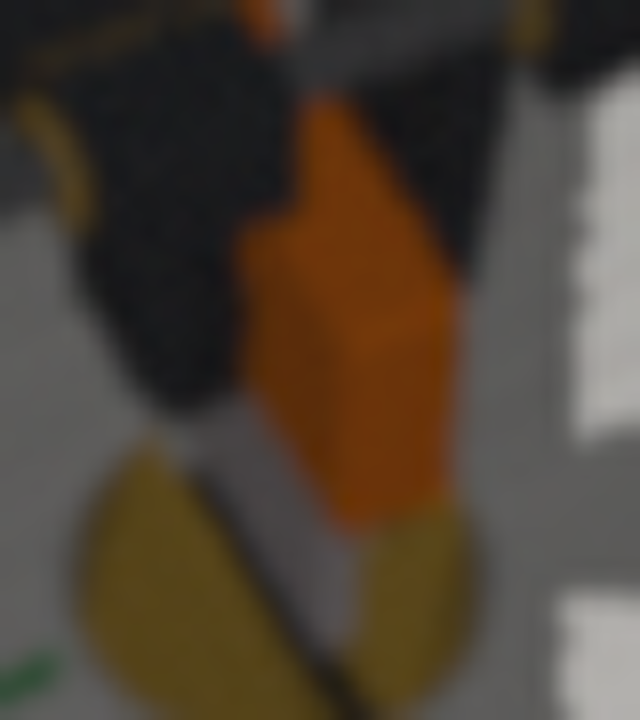

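Emit:
play_rows(moves=[{"hand": -1,"x": 0,"y": -0.05,"z": 0.4,"roll": 0},{"hand": -1,"x": 0,"y": 0,"z": 0.4,"roll": 0},{"hand": -1,"x": 0,"y": 0,"z": 0.2,"roll": 0},{"hand": -1,"x": 0,"y": 0,"z": 0,"roll": 0},{"hand": -1,"x": 0,"y": 0,"z": 0,"roll": 0}])

```text
t: 44.7
ee_pos: [0.6355, -0.0995, 0.2423]
eef_rot: [3.136, -0.179, -0.0]
ft_force: [-0.1, -0.9, -0.8]
finger_gap: 0.016
```

Emit:
play_rows(moves=[{"hand": -1,"x": 0,"y": 0,"z": 0.3,"roll": 0},{"hand": -1,"x": 0,"y": 0,"z": 0.3,"roll": 0},{"hand": -1,"x": 0,"y": 0,"z": 0.2,"roll": 0},{"hand": -1,"x": 0,"y": 0,"z": 0,"roll": 0},{"hand": -1,"x": 0,"y": 0,"z": 0,"roll": 0}])

```text
t: 45.2
ee_pos: [0.6355, -0.0994, 0.2343]
eef_rot: [3.136, -0.179, -0.0]
ft_force: [0.2, 0.0, -1.1]
finger_gap: 0.0157
```

```bash
python3 -c "
from h import *
plan(.6357,-.1008,.068,-96.5); print(get_state()['wrist_torque'])
f,g=snap(21)
crop(g,'s21b',310,285,60,60,11)
"
```

```text
t 45.20 tip [ 0.6355 -0.0994  0.0683] az -96.52 tilt [-0.0001 -0.    ] gap 0.0157 F [ 0.2  0.  -1.1] q7 -1.01
  roll -0.02 (or flip 179.98)  xyz cm [0.03 0.13 0.03]
[-0.02225654  0.12747862  0.0397444 ]
```

View pics/s21b.png

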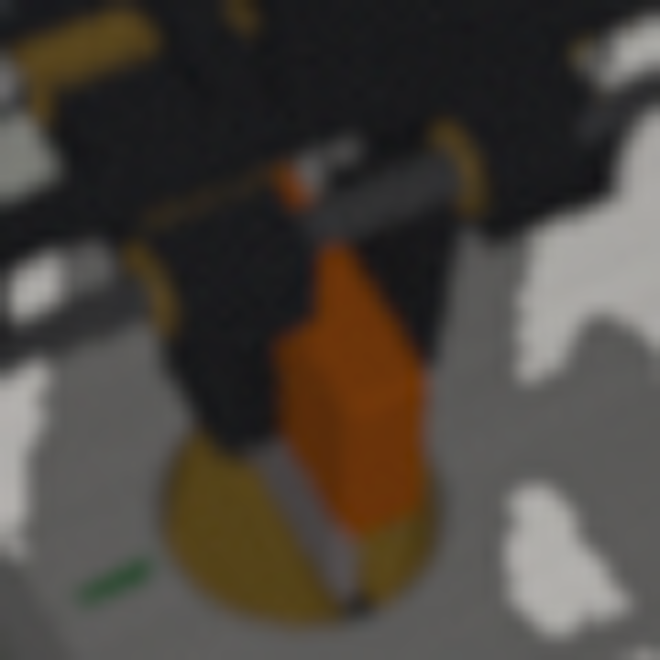

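The blade is in the slot, ~11 mm deep. Turning clockwise in stages, watching force and joint 7.

Emit:
play_rows(moves=[{"hand": -1,"x": 0,"y": 0,"z": 0,"roll": 5},{"hand": -1,"x": 0,"y": 0,"z": 0,"roll": 5},{"hand": -1,"x": 0,"y": 0,"z": 0,"roll": 5},{"hand": -1,"x": 0,"y": 0,"z": 0,"roll": 5},{"hand": -1,"x": 0,"y": 0,"z": 0,"roll": 5}])

```text
t: 45.8
ee_pos: [0.6359, -0.099, 0.2346]
eef_rot: [-3.021, 0.857, -0.001]
ft_force: [1.0, 1.4, -1.8]
finger_gap: 0.0156
```

```bash
python3 -c "
from h import *
plan(.6355,-.0994,.068,-96.5); print(get_state()['wrist_torque'])"
```

```text
t 45.80 tip [ 0.636  -0.0988  0.0686] az -121.68 tilt [0.0008 0.0008] gap 0.0156 F [ 1.   1.4 -1.8] q7 -1.38
  roll -25.18 (or flip 154.82)  xyz cm [-0.05  0.06  0.06]
[0.30187865 0.08483382 0.0296845 ]
```

Emit:
play_rows(moves=[{"hand": -1,"x": 0,"y": 0,"z": 0,"roll": 5},{"hand": -1,"x": 0,"y": 0,"z": 0,"roll": 5},{"hand": -1,"x": 0,"y": 0,"z": 0,"roll": 5},{"hand": -1,"x": 0,"y": 0,"z": 0,"roll": 5},{"hand": -1,"x": 0,"y": 0,"z": 0,"roll": 5}])

```text
t: 46.3
ee_pos: [0.6361, -0.0988, 0.2346]
eef_rot: [-2.764, 1.49, -0.001]
ft_force: [0.6, 1.6, -1.0]
finger_gap: 0.0158
```

Emit:
play_rows(moves=[{"hand": -1,"x": 0,"y": 0,"z": 0,"roll": 5},{"hand": -1,"x": 0,"y": 0,"z": 0,"roll": 5},{"hand": -1,"x": 0,"y": 0,"z": 0,"roll": 5},{"hand": -1,"x": 0,"y": 0,"z": 0,"roll": 5},{"hand": -1,"x": 0,"y": 0,"z": 0,"roll": 5}])

```text
t: 46.8
ee_pos: [0.6363, -0.0987, 0.2346]
eef_rot: [-2.376, 2.053, -0.001]
ft_force: [1.1, 1.1, -0.9]
finger_gap: 0.0156
```

```bash
python3 -c "
from h import *
plan(.6355,-.0994,.068,-96.5); print(get_state()['wrist_torque'])"
```

```text
t 46.80 tip [ 0.6366 -0.0986  0.0686] az -171.65 tilt [0.0018 0.0008] gap 0.0156 F [ 1.1  1.1 -0.9] q7 -2.15
  roll -75.15 (or flip 104.85)  xyz cm [-0.1   0.09  0.06]
[ 0.3307671  -0.33875827  0.10824112]
```

Emit:
play_rows(moves=[{"hand": -1,"x": 0,"y": 0,"z": 0,"roll": 5},{"hand": -1,"x": 0,"y": 0,"z": 0,"roll": 5},{"hand": -1,"x": 0,"y": 0,"z": 0,"roll": 3},{"hand": -1,"x": 0,"y": 0,"z": 0,"roll": 2},{"hand": -1,"x": 0,"y": 0,"z": 0,"roll": 0}])

```text
t: 47.3
ee_pos: [0.6364, -0.0988, 0.2346]
eef_rot: [-2.092, 2.342, -0.001]
ft_force: [2.1, 0.4, -1.9]
finger_gap: 0.0158
```

```bash
python3 -c "
from h import *
plan(.6355,-.0994,.068,-96.5); print(get_state()['wrist_torque'])"
```

```text
t 47.30 tip [ 0.6367 -0.0988  0.0686] az 173.54 tilt [0.0019 0.0004] gap 0.0158 F [ 2.1  0.4 -1.9] q7 -2.38
  roll -89.96 (or flip 90.04)  xyz cm [-0.11  0.08  0.06]
[ 0.42646414 -0.51337302 -0.00524855]
```

Emit:
play_rows(moves=[{"hand": -1,"x": 0,"y": 0,"z": 0,"roll": 2},{"hand": -1,"x": 0,"y": 0,"z": 0,"roll": 1},{"hand": -1,"x": 0,"y": 0,"z": 0,"roll": 0}])

```text
t: 47.6
ee_pos: [0.6363, -0.099, 0.2346]
eef_rot: [-2.03, 2.395, -0.001]
ft_force: [4.1, 2.1, -0.4]
finger_gap: 0.016
```

```bash
python3 -c "
from h import *
plan(.6355,-.0994,.068,-96.5); print(get_state()['wrist_torque'])
f,g=snap(22); crop(g,'s22',310,285,60,60,11)"
```

```text
t 47.60 tip [ 0.6366 -0.0989  0.0686] az 170.56 tilt [0.0018 0.0005] gap 0.0160 F [ 4.1  2.1 -0.4] q7 -2.43
  roll -92.94 (or flip 87.06)  xyz cm [-0.1   0.06  0.06]
[ 0.56817009 -1.02609355  0.02621505]
```

View pics/s22.png

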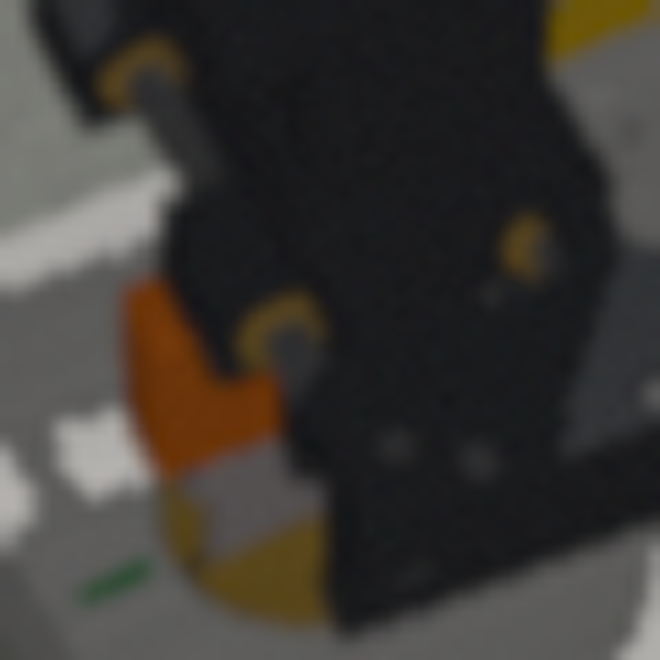

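Emit:
play_rows(moves=[{"hand": -1,"x": 0,"y": 0,"z": 0,"roll": 1.5},{"hand": -1,"x": 0,"y": 0,"z": 0,"roll": 1},{"hand": -1,"x": 0,"y": 0,"z": 0,"roll": 0},{"hand": -1,"x": 0,"y": 0,"z": 0,"roll": 0}])

```text
t: 48.1
ee_pos: [0.6363, -0.099, 0.2346]
eef_rot: [-1.979, 2.438, -0.001]
ft_force: [4.9, 2.5, -0.5]
finger_gap: 0.0161
```

```bash
python3 -c "
from h import *
plan(.6355,-.0994,.068,-96.5); print(get_state()['wrist_torque'])"
```

```text
t 48.10 tip [ 0.6366 -0.099   0.0686] az 168.11 tilt [0.0017 0.0002] gap 0.0161 F [ 4.9  2.5 -0.5] q7 -2.47
  roll -95.39 (or flip 84.61)  xyz cm [-0.1   0.05  0.06]
[ 0.53915993 -1.15088722  0.31359584]
```

Emit:
play_rows(moves=[{"hand": -1,"x": 0,"y": 0,"z": 0,"roll": 1.5},{"hand": -1,"x": 0,"y": 0,"z": 0,"roll": 1},{"hand": -1,"x": 0,"y": 0,"z": 0,"roll": 0},{"hand": -1,"x": 0,"y": 0,"z": 0,"roll": 0}])

```text
t: 48.5
ee_pos: [0.6362, -0.099, 0.2347]
eef_rot: [-1.925, 2.481, -0.001]
ft_force: [4.2, 2.1, 0.5]
finger_gap: 0.0157
```

```bash
python3 -c "
from h import *
plan(.6355,-.0994,.068,-96.5); print(get_state()['wrist_torque'])"
```

```text
t 48.50 tip [ 0.6364 -0.099   0.0687] az 165.63 tilt [0.0012 0.    ] gap 0.0157 F [4.2 2.1 0.5] q7 -2.51
  roll -97.87 (or flip 82.13)  xyz cm [-0.08  0.05  0.07]
[ 0.49666618 -1.1131396   0.74361762]
```

Torque climbs against the stop (0.31 → 0.74 N·m). Back off into the slack and lift out.

Emit:
play_rows(moves=[{"hand": -1,"x": 0,"y": 0,"z": 0,"roll": -4},{"hand": -1,"x": 0,"y": 0,"z": 0,"roll": -3},{"hand": -1,"x": 0,"y": 0,"z": 0,"roll": 0},{"hand": -1,"x": 0,"y": 0,"z": 0,"roll": 0}])

```text
t: 48.9
ee_pos: [0.6357, -0.0995, 0.2345]
eef_rot: [-2.069, 2.363, -0.001]
ft_force: [4.6, 1.6, -0.3]
finger_gap: 0.0157
```

```bash
python3 -c "
from h import *
plan(.6355,-.0994,.068,-96.5); print(get_state()['wrist_torque'])"
```

```text
t 48.90 tip [ 0.6358 -0.0995  0.0685] az 172.40 tilt [0.0006 0.    ] gap 0.0157 F [ 4.6  1.6 -0.3] q7 -2.40
  roll -91.10 (or flip 88.90)  xyz cm [-0.03 -0.01  0.05]
[ 0.4598856  -1.01009372  0.09757321]
```

Emit:
play_rows(moves=[{"hand": -1,"x": 0,"y": -0.08,"z": 0,"roll": 0},{"hand": -1,"x": 0,"y": 0,"z": 0,"roll": 0},{"hand": -1,"x": 0,"y": 0,"z": -0.5,"roll": 0},{"hand": -1,"x": 0,"y": 0,"z": -0.5,"roll": 0},{"hand": -1,"x": 0,"y": 0,"z": -1,"roll": 0}])

```text
t: 49.4
ee_pos: [0.6354, -0.0998, 0.2542]
eef_rot: [2.069, -2.361, -0.003]
ft_force: [0.6, 0.7, -0.2]
finger_gap: 0.0158
```

Emit:
play_rows(moves=[{"hand": -1,"x": 0,"y": 0,"z": -3,"roll": 0},{"hand": -1,"x": 0,"y": 0,"z": -3,"roll": 0},{"hand": -1,"x": 0,"y": 0,"z": 0,"roll": 0},{"hand": -1,"x": 0,"y": 0,"z": 0,"roll": 0},{"hand": -1,"x": 0,"y": 0,"z": 0,"roll": 0}])

```text
t: 49.9
ee_pos: [0.6357, -0.0993, 0.3133]
eef_rot: [2.07, -2.362, -0.003]
ft_force: [-0.1, 0.3, -1.2]
finger_gap: 0.0159
```

```bash
python3 -c "
from h import *
plan(.5729,-.3133,.15,-90.32); print(get_state()['wrist_torque'])
f,g=snap(23); crop(g,'s23',280,230,110,110,6); crop(f,'t23',225,110,180,120,4.4)"
```

```text
t 49.90 tip [ 0.6353 -0.0992  0.1473] az 172.47 tilt [-0.0022  0.0009] gap 0.0159 F [-0.1  0.3 -1.2] q7 -2.45
  roll -97.21 (or flip 82.79)  xyz cm [-6.12 21.44 -0.27]
[0.1243294 0.0610814 0.0042427]
```

View pics/s23.png

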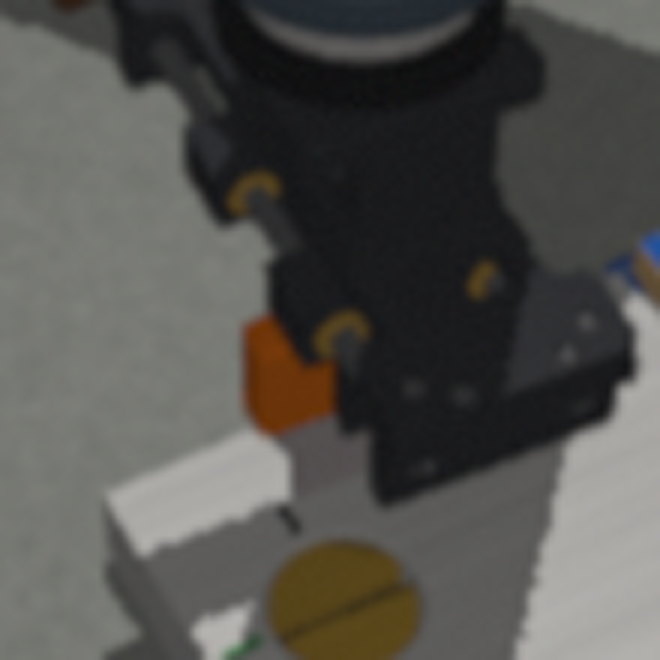

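View pics/t23.png

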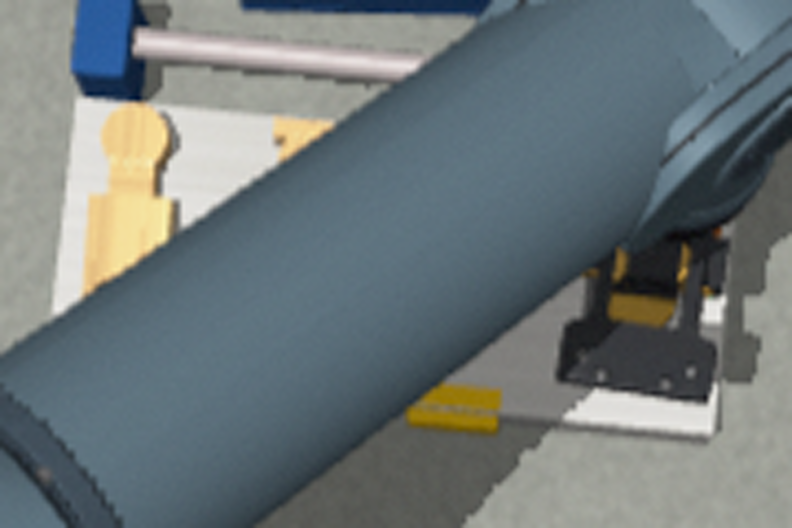

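The slot now lies along the bed's y, toward the green mark. Turn back and carry the key to the block.

Emit:
play_rows(moves=[{"hand": -1,"x": 0,"y": 0,"z": 0,"roll": -8.1},{"hand": -1,"x": 0,"y": 0,"z": 0,"roll": -8.1},{"hand": -1,"x": 0,"y": 0,"z": 0,"roll": -8.1},{"hand": -1,"x": 0,"y": 0,"z": 0,"roll": -8.1},{"hand": -1,"x": 0,"y": 0,"z": 0,"roll": -8.1}])

```text
t: 50.5
ee_pos: [0.636, -0.0995, 0.3134]
eef_rot: [2.764, -1.491, -0.002]
ft_force: [0.2, 0.3, -1.5]
finger_gap: 0.016
```

Emit:
play_rows(moves=[{"hand": -1,"x": 0,"y": 0,"z": 0,"roll": -8.1},{"hand": -1,"x": 0,"y": 0,"z": 0,"roll": -8.1},{"hand": -1,"x": 0,"y": 0,"z": 0,"roll": -8.1},{"hand": -1,"x": 0,"y": 0,"z": 0,"roll": -8.1},{"hand": -1,"x": 0,"y": 0,"z": 0,"roll": -8.1}])

```text
t: 51.0
ee_pos: [0.6359, -0.0995, 0.3134]
eef_rot: [3.11, -0.442, -0.003]
ft_force: [-0.1, -0.0, -1.5]
finger_gap: 0.0159
```

Emit:
play_rows(moves=[{"hand": -1,"x": 0,"y": 0,"z": 0,"roll": -8.1},{"hand": -1,"x": 0,"y": 0,"z": 0,"roll": -8.1},{"hand": -1,"x": 0,"y": 0,"z": 0,"roll": 0},{"hand": -1,"x": -1,"y": 3.4,"z": 0,"roll": 0},{"hand": -1,"x": -1.1,"y": 4,"z": 0,"roll": 0}])

```text
t: 51.5
ee_pos: [0.6153, -0.1721, 0.3134]
eef_rot: [-3.14, 0.008, 0.002]
ft_force: [0.4, -1.6, -0.3]
finger_gap: 0.0157
```

Emit:
play_rows(moves=[{"hand": -1,"x": -1.1,"y": 4,"z": 0,"roll": 0},{"hand": -1,"x": -1.1,"y": 4,"z": 0,"roll": 0},{"hand": -1,"x": -1.1,"y": 3.5,"z": 0,"roll": 0},{"hand": -1,"x": -0.8,"y": 2.5,"z": 0,"roll": 0},{"hand": -1,"x": 0,"y": 0,"z": 0,"roll": 0}])

```text
t: 52.0
ee_pos: [0.5702, -0.318, 0.3144]
eef_rot: [3.138, -0.026, -0.003]
ft_force: [-1.0, -0.2, 0.2]
finger_gap: 0.0157
```

Emit:
play_rows(moves=[{"hand": -1,"x": 0,"y": 0,"z": 0,"roll": 0},{"hand": -1,"x": 0,"y": 0,"z": 0,"roll": 0},{"hand": -1,"x": 0,"y": 0,"z": 0,"roll": 0},{"hand": -1,"x": 0,"y": 0,"z": 0,"roll": 0}])

```text
t: 52.4
ee_pos: [0.5738, -0.312, 0.3142]
eef_rot: [-3.141, 0.006, 0.0]
ft_force: [-0.9, -0.1, -1.3]
finger_gap: 0.016
```

```bash
python3 -c "
from h import *
plan(.5729,-.3133,.105,-90.32)
f,g=snap(24); crop(g,'s24',120,220,150,150,4); crop(f,'t24',350,155,40,45,13);crop(f,'t24b',380,150,140,160,4)"
```

```text
t 52.40 tip [ 0.5738 -0.3119  0.1482] az -90.24 tilt [-0.0001  0.0005] gap 0.0160 F [-0.9 -0.1 -1.3] q7 -0.65
  roll 0.08 (or flip -179.92)  xyz cm [-0.08  0.14  4.32]
```

View pics/s24.png

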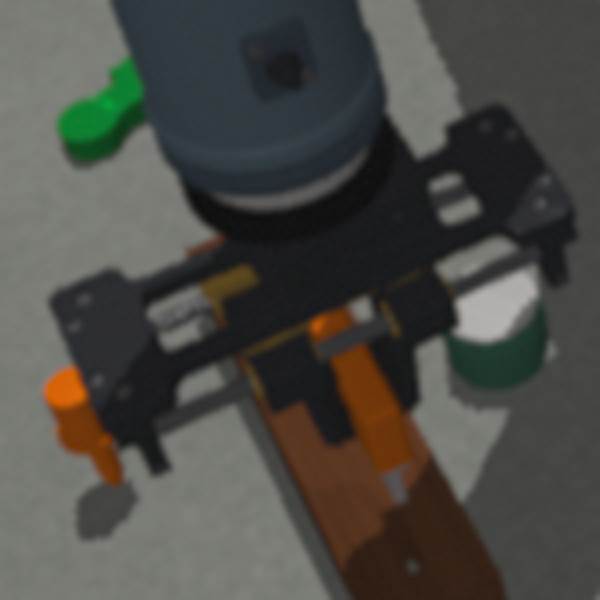

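View pics/t24.png

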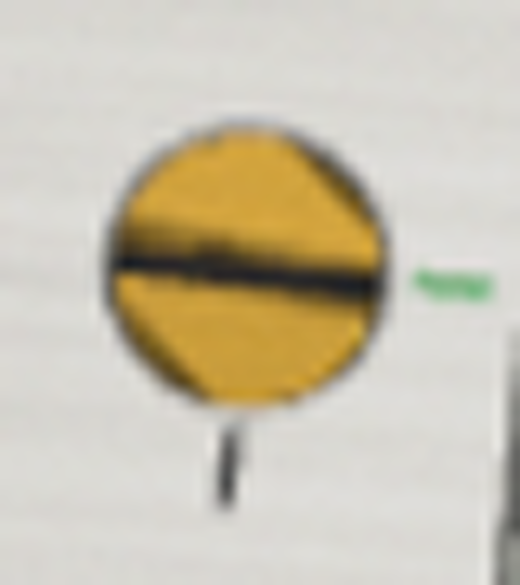

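View pics/t24b.png

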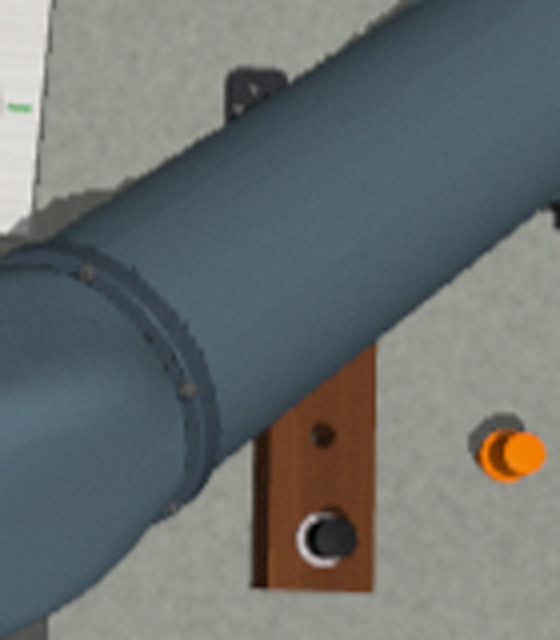

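```bash
python3 -c "
from h import *
g=cv2.imread('pics/scene24.png')[:,:,::-1]
for yaw in(-.3,-5,5):
  a=np.radians(yaw);xd=np.array([np.cos(a),np.sin(a),0]);yd=np.array([-np.sin(a),np.cos(a),0])
  c=np.array([.5738+.0029,-.3119+.001,0])
  print(yaw,[((proj('scene',c+.03*xd+sy*.008*yd+[0,0,z])-[185,290]+.5)*12-.5).round(0).tolist() for sy in(1,-1) for z in(.1849,.1449)],'blade',[((proj('scene',c+.016*xd+sy*.0025*yd+[0,0,z])-[185,290]+.5)*12-.5).round(0).tolist() for sy in(1,-1) for z in(.103,)])
crop(g,'s24c',185,290,50,60,12)"
```

```text
-0.3 [[430.0, 382.0], [478.0, 550.0], [316.0, 437.0], [370.0, 604.0]] blade [[450.0, 658.0], [418.0, 674.0]]
-5 [[414.0, 393.0], [463.0, 561.0], [297.0, 441.0], [351.0, 608.0]] blade [[442.0, 663.0], [409.0, 677.0]]
5 [[446.0, 368.0], [494.0, 536.0], [338.0, 430.0], [390.0, 598.0]] blade [[459.0, 652.0], [428.0, 670.0]]
```

View pics/s24c.png

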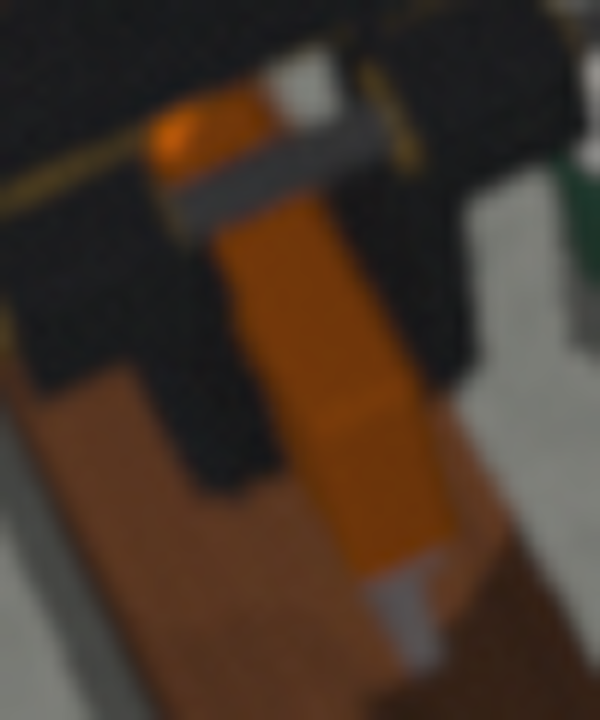

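```bash
python3 -c "
from h import *
g=cv2.imread('pics/scene0.png')[:,:,::-1]
a=np.radians(-.3);xd=np.array([np.cos(a),np.sin(a),0]);yd=np.array([-np.sin(a),np.cos(a),0])
c=np.array([.5729+.0029,-.3133+.001,0])
print([((proj('scene',c+.03*xd+sy*.008*yd+[0,0,z])-[195,310]+.5)*12-.5).round(0).tolist() for sy in(1,-1) for z in(.102,.062)])
crop(g,'s0c',195,310,50,60,12)"
```

```text
[[395.0, 477.0], [437.0, 620.0], [291.0, 529.0], [337.0, 672.0]]
```

View pics/s0c.png

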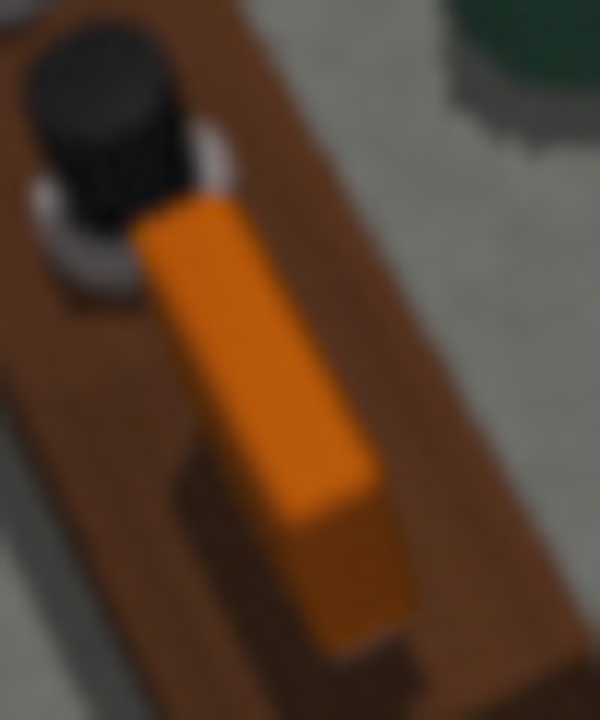

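The held key sits in the grip just as it did in the slot (same image bias), so the recorded pose applies.

Emit:
play_rows(moves=[{"hand": -1,"x": -0.08,"y": 0.1,"z": 2,"roll": 0},{"hand": -1,"x": 0,"y": 0,"z": 2,"roll": 0},{"hand": -1,"x": 0,"y": 0,"z": 0,"roll": 0},{"hand": -1,"x": 0,"y": 0,"z": 0,"roll": 0},{"hand": -1,"x": 0,"y": 0,"z": 0,"roll": 0}])

```text
t: 53.0
ee_pos: [0.5727, -0.3146, 0.2755]
eef_rot: [3.141, -0.009, 0.002]
ft_force: [-0.0, 0.3, -0.5]
finger_gap: 0.0157
```

Emit:
play_rows(moves=[{"hand": -1,"x": 0,"y": 0,"z": 0,"roll": 0},{"hand": -1,"x": 0,"y": 0,"z": 0,"roll": 0},{"hand": -1,"x": 0,"y": 0,"z": 0,"roll": 0}])

```text
t: 53.3
ee_pos: [0.5725, -0.3143, 0.2748]
eef_rot: [3.141, -0.009, 0.001]
ft_force: [0.0, 1.2, -1.4]
finger_gap: 0.0158
```

```bash
python3 -c "
from h import *
plan(.5729,-.3133,.0653,-90.32)"
```

```text
t 53.30 tip [ 0.5726 -0.3143  0.1088] az -90.31 tilt [ 0.0007 -0.0002] gap 0.0158 F [ 0.   1.2 -1.4] q7 -0.62
  roll 0.01 (or flip -179.99)  xyz cm [ 0.03 -0.1   4.35]
```

Emit:
play_rows(moves=[{"hand": -1,"x": 0.03,"y": -0.1,"z": 0.5,"roll": 0},{"hand": -1,"x": 0,"y": 0,"z": 0.4,"roll": 0},{"hand": -1,"x": 0,"y": 0,"z": 0,"roll": 0},{"hand": -1,"x": 0,"y": 0,"z": 0,"roll": 0},{"hand": -1,"x": 0,"y": 0,"z": 0,"roll": 0}])

```text
t: 53.8
ee_pos: [0.5727, -0.3133, 0.2654]
eef_rot: [3.141, -0.009, 0.0]
ft_force: [-0.8, -0.2, -1.1]
finger_gap: 0.0158
```

```bash
python3 -c "
from h import *
plan(.5729,-.3133,.0653,-90.32)"
```

```text
t 53.80 tip [ 0.5727 -0.3133  0.0994] az -90.32 tilt [ 0.0001 -0.0002] gap 0.0158 F [-0.8 -0.2 -1.1] q7 -0.62
  roll 0.00 (or flip -180.00)  xyz cm [ 0.02 -0.    3.41]
```

Emit:
play_rows(moves=[{"hand": -1,"x": 0,"y": 0,"z": 0.4,"roll": 0},{"hand": -1,"x": 0,"y": 0,"z": 0.3,"roll": 0},{"hand": -1,"x": 0,"y": 0,"z": 0.2,"roll": 0},{"hand": -1,"x": 0,"y": 0,"z": 0,"roll": 0},{"hand": -1,"x": 0,"y": 0,"z": 0,"roll": 0}])

```text
t: 54.3
ee_pos: [0.5726, -0.3133, 0.2563]
eef_rot: [3.142, -0.009, -0.0]
ft_force: [-0.5, 0.9, -1.5]
finger_gap: 0.016
```

Emit:
play_rows(moves=[{"hand": -1,"x": 0,"y": 0,"z": 0.6,"roll": 0},{"hand": -1,"x": 0,"y": 0,"z": 0.6,"roll": 0},{"hand": -1,"x": 0,"y": 0,"z": 0.6,"roll": 0},{"hand": -1,"x": 0,"y": 0,"z": 0,"roll": 0},{"hand": -1,"x": 0,"y": 0,"z": 0,"roll": 0}])

```text
t: 54.8
ee_pos: [0.5726, -0.3132, 0.2381]
eef_rot: [-3.141, 0.009, 0.001]
ft_force: [-0.4, -0.2, -0.7]
finger_gap: 0.0158
```

Emit:
play_rows(moves=[{"hand": -1,"x": 0,"y": 0,"z": 0.4,"roll": 0},{"hand": -1,"x": 0,"y": 0,"z": 0.2,"roll": 0},{"hand": -1,"x": 0,"y": 0,"z": 0.1,"roll": 0},{"hand": -1,"x": 0,"y": 0,"z": 0,"roll": 0},{"hand": -1,"x": 0,"y": 0,"z": 0,"roll": 0}])

```text
t: 55.3
ee_pos: [0.5727, -0.3133, 0.2314]
eef_rot: [3.141, -0.009, 0.0]
ft_force: [0.3, -0.2, -0.3]
finger_gap: 0.0156
```

Key at its stored height. Release, rise and check everything.

Emit:
play_rows(moves=[{"hand": -0.2,"x": 0,"y": 0,"z": 0,"roll": 0},{"hand": -0.2,"x": 0,"y": 0,"z": 0,"roll": 0},{"hand": -0.2,"x": 0,"y": 0,"z": 0,"roll": 0},{"hand": -0.2,"x": 0,"y": 0,"z": -1.5,"roll": 0},{"hand": -0.2,"x": 0,"y": 0,"z": -4,"roll": 0}])

```text
t: 55.8
ee_pos: [0.5718, -0.3122, 0.2847]
eef_rot: [-3.139, 0.008, 0.008]
ft_force: [0.5, -0.1, 0.5]
finger_gap: 0.0351
```

Emit:
play_rows(moves=[{"hand": -0.2,"x": 0,"y": 0,"z": -4,"roll": 0},{"hand": -0.2,"x": -3,"y": 0,"z": -3,"roll": 0},{"hand": -0.2,"x": -4,"y": 0,"z": -3,"roll": 0},{"hand": -0.2,"x": -4,"y": 0,"z": 0,"roll": 0},{"hand": -0.2,"x": -3,"y": 0,"z": 0,"roll": 0}])

```text
t: 56.3
ee_pos: [0.4301, -0.3131, 0.3882]
eef_rot: [3.141, -0.012, 0.004]
ft_force: [-0.8, 0.0, -0.2]
finger_gap: 0.0349
```

Emit:
play_rows(moves=[{"hand": -0.2,"x": 0,"y": 0,"z": 0,"roll": 0},{"hand": -0.2,"x": 0,"y": 0,"z": 0,"roll": 0},{"hand": -0.2,"x": 0,"y": 0,"z": 0,"roll": 0}])

```text
t: 56.6
ee_pos: [0.4338, -0.3123, 0.3868]
eef_rot: [3.141, -0.007, 0.002]
ft_force: [0.1, 0.9, 0.1]
finger_gap: 0.0351
```

```bash
python3 -c "
from h import *
f,g=snap(25); crop(g,'s25',120,200,380,260,2); crop(f,'t25',225,60,270,210,2.9); crop(g,'s25k',195,310,50,60,10)
print(get_state()['t'])"
```

```text
56.7
```

View pics/s25.png

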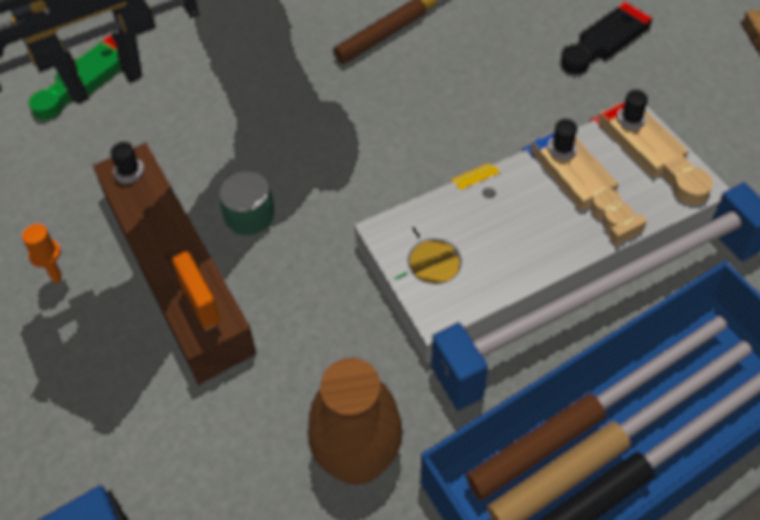

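View pics/t25.png

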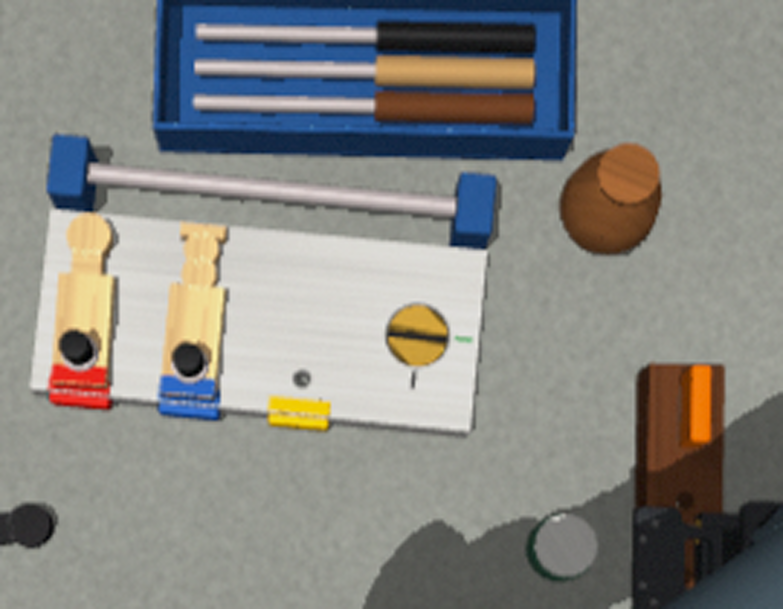

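View pics/s25k.png

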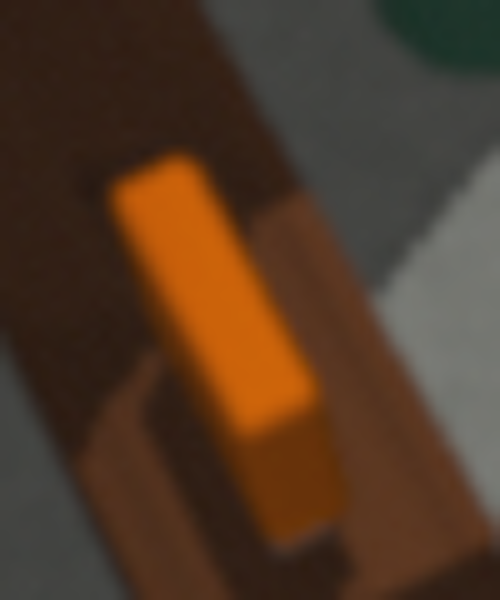

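```bash
python3 -c "
from h import *
f=cv2.imread('pics/top25.png')[:,:,::-1]; g=cv2.imread('pics/scene25.png')[:,:,::-1]
# slot: dark pixels within the cam
def az(v): return np.degrees(np.arctan2(v[1],v[0]))
for n,im,(cx,cy),r in(('top',f,(368.6,175.3),8),('scene',g,(336.8,330.3),8)):
  yy,xx=np.mgrid[0:480,0:640]; m=((xx-cx)**2+(yy-cy)**2<r*r); gr=im.astype(float).mean(2)
  w=np.clip(np.median(gr[m])*.75-gr,0,None)*m; X=np.array([np.average(xx,weights=w),np.average(yy,weights=w)])
  D=np.stack([xx-X[0],yy-X[1]],-1)[m]; C2=(D*w[m][:,None]).T@D; e,v=np.linalg.eigh(C2); d=v[:,1]
  A=onz(n,*(X-8*d),.032);B=onz(n,*(X+8*d),.032); print(n,'slot az',az(B-A),'expect -94.1 / 85.9')
crop(g,'s25p',380,230,80,60,9); crop(f,'t25p',235,165,70,40,11)
"
```

```text
top slot az 82.70391264762584 expect -94.1 / 85.9
scene slot az -97.1781650179038 expect -94.1 / 85.9
```

View pics/s25p.png

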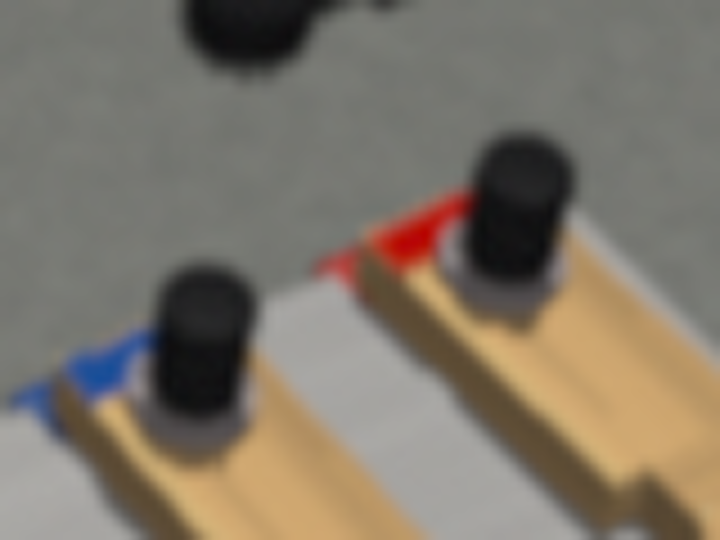

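View pics/t25p.png

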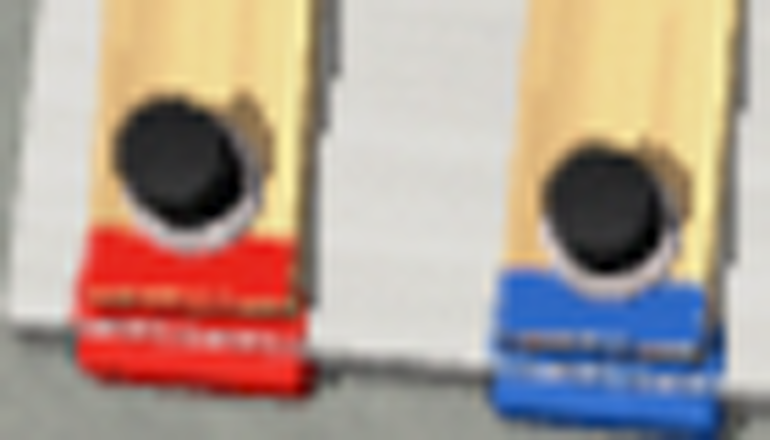

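```bash
python3 -c "
from station import *
print(sign_off())"
```

```text
the job is handed in; nothing more can be done
None
```

The copying bed is set up and handed in at about t = 57 s of the 210 s allowed. Only the red and blue templates were there; no yellow one showed in either camera view.

- **Templates and pins:** Both lie on their own seats, painted ends at the marks and straight by eye. Each has a pin pushed home; the third pin stays in the block. The red template was found about 3 cm out of place after I first set it down. I took this to be the announced knock, put it back, and then pinned it.
- **Cam lock:** I turned it clockwise with the key until the torque rose sharply, 0.31 to 0.74 N·m, which I took as the stop.
- **Key and vase:** The key is back in its slot and sits in the picture where it started. The vase is standing, and the gripper was clear of everything at hand-in.

**Checks**
- **Template holes:** both measured within 1 mm of their seats before pinning.
- **Pins:** resistance came at flange height, 14 N for red and 9 N for blue. The last pictures show both flanges lying on the templates.
- **Disagreements:** both cameras put the locked slot at about −97°, where the bed's y axis is −94°. That is 3° past locked rather than short, which I put down to shading in the slot. Camera and arm positions also differed by about 2 mm, which I corrected for while placing.

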